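# Change over the luthier's vise: box the finished block, clamp the new blanks

## Robot

A 6-joint arm with a two-finger parallel gripper is mounted at the origin on the work surface. World frame = base frame: x ahead of the robot, y to its left, z up, the work surface at z = 0. Lengths are in m, angles in degrees, forces in N, time in s.
With the tool pointing down it reaches from about 0.375 to 0.9 m from the base axis. Payload 3.1 kg.
Tool frame: the origin (TCP) lies on the centre line of the jaws, within the pads' length; the fingertips stand 8 mm ahead of it and the grasp point (between the pads) lies 11 mm behind it; y points along the fingers, x is the direction in which the jaws open and shut, and the axes are right-handed (so a half turn about y gives the same grasp; the last joint's range is limited). The gripper opens to 87 mm and grips with 3 to 60 N. Pads are 19 mm wide; open, the fingers measure 117 mm over their backs; the gripper's body (75 mm by 190 mm) begins 51 mm behind the grasp point.
Start: joints at [61.106, 30.224, 82.088, -0, 67.689, -10.227], TCP at [0.2, 0.592, 0.231] pointing down, gripper open.
Joint ranges: [-176.69, 176.69], [-43.24, 126.21], [12.49, 139.97], [-82, 262], [0, 151.66], [-163.58, 163.58]. Speed limits (degrees/s): [159.86, 159.86, 180, 180, 180, 180].

## Interface

Orientations are given as a 3x3 rotation matrix whose columns are the frame's x, y, z axes.
In Python, from rig import read_state, imaging, job, spotter gives the robot as it stands.
- The arm moves only by the tool apply_moves, never from a script. Its argument "steps" is a list of rows, each an object of numbers: "x", "y", "z": the shift along the world's x, y, z in mm; "spin": the turn about the world's z in rad. In form: [{"x": .., "y": .., "z": .., "spin": ..}, ...]. A call has 1 to 12 rows; each row shifts and turns the pose as measured when the row begins; what a row does not reach is not made up. A row lasts 1/10 s, in which the tool goes at most 50 mm and 8.59 degrees, less where a joint would pass 70% of its speed; a pose out of reach is approached as far as the arm can. A call is refused whole if a number of a shift passes 50 or a number of a turn 0.15, either way. A call with a gripper value outside its range is refused whole. "grip" is the finger opening in mm, from 0 to 87, set as the call begins (left out, the last holds). The fingers move at their own pace and stop on an object; the grip force is fixed at half the most. Time passes only in rows, so rows that do not move let the fingers close. It gives the time, the measured TCP pose, the force and the opening at its end, in the units of the state.
- read_state(): the state, without advancing time (a new reading comes with each control period).
- imaging.capture(name): name is "side" or "top"; returns the picture (420x560x3 uint8, red, green, blue); there is no depth.
- imaging.camera_params(name): a dict with "fov_y" (degrees; the focal length in pixels is half the picture's height over the tangent of half this angle, whatever the lens; pixels are square), "cx", "cy" (the principal point, pixels), "R" (3x3) and "t" (3): a world point X has camera coordinates R X + t. Camera axes: x right, y down, z forward; pixel columns grow to the right and rows downward; lengths in m; the calibration is good to about 2 mm. A picture is of the moment at which its call begins. camera_params takes no time and is no camera call.
- job.hand_in(): hands the job in, once; it reports no verdict.
Trained networks look in the newest picture that a camera, given by its name, has taken for a name from the list of things; names that differ only in an ending like _2 or _b are one class to them, and where a whole thing is asked for, a point or a joint stands for the part that bears it (a point fixed in the world has none). Each returns a list of dicts, best first, with "score" (0 to 1); they miss things now and then, are a little off and sometimes report something else, mostly with a low value. They report only what shows in the picture. A call takes as long as a camera call. They do not tell look-alikes from the thing itself.
- spotter.cut_out(name, camera): "mask" (420x560 bool, what is visible of it) and "rect" ([left, top, width, height] in pixels, round what is visible of it).
The state is a dict: "time_s": time; "joint_positions": joint angles; "qvel": joint speeds; "tau": joint torques, N m; "position": TCP position; "tcp_rot": TCP orientation; "force": force on the tool from outside, world axes, zero at the start; "moment": the same for the moment, N m; "opening": opening from 0.0 (shut) to 1.0 (fully open).
Only numpy, scipy, OpenCV 4.12 (cv2) and the standard library are available. Lean on these libraries where they do the work, as an engineer would, in place of code of your own. Each camera call takes 0.05 s, during which the arm holds its last target.

## Task

Swing the hasp off the walnut box and open it, move the finished maple block from the vise into the box, shut the lid and swing the hasp back down flat over its catch. Lay every rosewood blank that is there flat on the vise bed between the jaws, side by side in one row with their long sides to the jaws and centred across the vise, opening the jaws with the crank to make room, then crank the jaw shut until it grips the whole row tightly. Never force the lid while the hasp is over it, and leave the other things on the bench where they are.

Things in the scene. Friction and masses are not known exactly. Their poses are not given: they have to be found in the camera images.
- vise: Low fixed vise, grey base, blue jaws and housing, 240 mm long (own x), 60 wide (own y); origin under its centre on the bench. Flat bed 30 mm above the bench. Fixed jaw at own +x, its face at x = +95 mm; crank housing on x = -120 to -40 mm, its top 46 mm above the bench. Jaws 44 mm wide in y, tops 48 mm above the bench. The other jaw slides along own x. All centred on y = 0.
- jaw (a joint): Travel of the sliding jaw in m, along the vise's own +x: at 0 the gap between the jaws is 33 mm, and the gap is 33 mm minus this value; it runs from -0.052 (gap 85 mm) to +0.020 (gap 13 mm). Driven only by the crank: 16 mm a turn. The sliding jaw is 22 mm thick. The screw holds where it is left.
- crank (a joint): Crank angle in rad about its upright axis; grows clockwise seen from above, which closes the jaw (16 mm a turn); counter-clockwise opens it. At 0 the crank arm points to the vise's own -x. Makes several turns. It takes about 3 N at the grip, more once the jaw presses on something: each further newton at the grip adds about 18 N of clamping.
- crank_knob (a point): Point on the axis of the crank's upright black grip, 82 mm above the bench. The grip is a 20 mm cylinder from 62 to 98 mm above the bench and spins freely on the crank arm, so the tool need not turn as it goes round; the arm's top lies 58 mm above the bench. Crank radius 45 mm.
- crank_axis (a point): Point on the crank's turning axis, at the same height as crank_knob (82 mm above the bench); in the vise frame at x = -75 mm, y = 0.
- box: Walnut box fixed to the bench, 120 mm deep (own x) by 170 mm wide (own y), 60 mm tall to the rim, walls and floor 6 mm; origin under its centre on the bench. Lid hinged on the rim at own +x, pull and hasp at own -x.
- box_in (a point): Centre of the box's inner floor, 6 mm above the bench. The inside measures 108 x 158 mm.
- lid (a joint): Lid angle in rad, 0 shut, up to 1.9 wide open (turned up and over to own +x of the box). The hinge is stiff enough to stay where it is left; about 1.5 N at the pull moves it.
- lid_pull (a point): Middle of the lid's brass pull bar: 8 mm thick, 40 mm long along the box's own y, 26 mm in front of the lid's front edge, 146 mm from the hinge axis; shut, it is 64 mm above the bench and at box x = -86 mm, y = -45 mm. Can be pinched by its two ends from above, and it pivots between the fingers as the lid swings.
- lid_hinge (a point): Point on the lid's hinge axis (along box y) level with the middle of the pull; box x = +60 mm, y = -45 mm, z = 64 mm.
- hasp (a joint): Angle of the brass hasp in rad: 0 = flat on the lid over its catch (fastened), grows as it is swung up and over off the lid towards the box's own -x, 2.6 = fully back (about level, in front of the box). Stays where it is left; under 1 N moves it.
- hasp_bar (a point): Middle of the hasp's cross-bar: 8 mm thick, 36 mm long along the box's own y, 48.7 mm from the hasp's hinge axis; with the hasp fastened it is 86 mm above the bench (18 mm above the lid's top) at box x = -22 mm, y = +45 mm. Can be pinched by its two ends from above, and it pivots between the fingers.
- hasp_hinge (a point): Point on the hasp's hinge axis (along box y), level with the middle of the bar; box x = -68 mm, y = +45 mm, z = 70 mm.
- block: Finished pale maple block, 30 mm (own x) x 56 mm (own y) x 28 mm tall, 40 g; origin at the centre of its underside. At the start it stands on the vise bed between the jaws, its 56 mm length across the vise.
- blank0: A rosewood (dark red-brown) blank: a plain square bar, 20 x 20 mm, 56 mm long (own y), 30 g; origin at its centre. At the start it lies on the bench, and if knocked may roll onto another of its long faces, which does not matter. Two or three of the four blanks are present in a run.
- blank1: A rosewood (dark red-brown) blank: a plain square bar, 20 x 20 mm, 56 mm long (own y), 30 g; origin at its centre. At the start it lies on the bench, and if knocked may roll onto another of its long faces, which does not matter. Two or three of the four blanks are present in a run.
- blank2: A rosewood (dark red-brown) blank: a plain square bar, 20 x 20 mm, 56 mm long (own y), 30 g; origin at its centre. At the start it lies on the bench, and if knocked may roll onto another of its long faces, which does not matter. Two or three of the four blanks are present in a run.
- blank3: A rosewood (dark red-brown) blank: a plain square bar, 20 x 20 mm, 56 mm long (own y), 30 g; origin at its centre. At the start it lies on the bench, and if knocked may roll onto another of its long faces, which does not matter. Two or three of the four blanks are present in a run.
- capo: Black capo lying on the bench among the blanks, about 75 x 25 x 11 mm; a bystander.
- winder: Yellow peg winder lying on the bench, about 110 x 20 x 21 mm; a bystander.
- jar: Frosted jar with a steel twist cap, 64 mm across, 85 mm tall; origin at the centre of its underside; a bystander.
- holder: Small steel harmonica holder, 100 x 30 x 30 mm; a bystander.
- tin: Round aluminium tin, 56 mm across, 22 mm tall; a bystander.
- driver: Red-handled screwdriver 170 mm long lying on the bench; a bystander.
Not all that is in view belongs to the job. There is more than one size of the box; the job needs the middle-sized. What is shaped like the blank1 but turquoise or yellow is not meant.

How it is judged:
By the outcome, as a careful person would: the job done as asked, in the order asked, and still so for the second after the job is handed in, with the robot touching nothing.
Of blank0, blank1, blank2, blank3 only 2 to 3 are there at a start; the rules pass over those that are not, and their reading is None.
At some moment in a run one of blank0, blank1, blank2, blank3 may be knocked a few centimetres aside while the robot is not near it.
Once in a run the grip may slacken for a moment while it holds something.
It also fails if it takes over 210 s, if anything falls off the work surface, if the arm or the gripper's body presses on something with over 40 N, if the wrist force passes 120 N, or if a joint passes its speed limit or range.

## Working session

There is one attempt and no reset: what is moved stays moved. The work goes in short steps, Python scripts to look and compute and a tool call to move; the robot and the scene stay as the last step left them, time stands still between calls to the robot, and variables do not carry over. Pictures are saved under pics/ and viewed, and the job is handed in when it is done.

Besides the shell and the picture viewer there is one more tool, called after "Request:" by a JSON object that holds its "method" and its "body", one argument or row to a line. apply_moves: Moves the arm, as the interface text tells. Its arguments: {"type":"object","properties":{"steps":{"type":"array"},"grip":{"type":"number"}},"required":["steps"]}

```bash
ls; mkdir -p pics
cat > h.py <<'E'
import numpy as np, cv2
from rig import read_state, imaging, job, spotter
def cap(cam,name=None):
    im=imaging.capture(cam)
    if name: cv2.imwrite('pics/'+name+'.png',cv2.cvtColor(im,cv2.COLOR_RGB2BGR))
    return im
def P(cam):
    p=imaging.camera_params(cam); f=210/np.tan(np.radians(p['fov_y']/2))
    return f,p['cx'],p['cy'],np.array(p['R']),np.array(p['t'])
def proj(cam,X):
    f,cx,cy,R,t=P(cam); c=np.atleast_2d(X)@R.T+t
    return np.c_[f*c[:,0]/c[:,2]+cx,f*c[:,1]/c[:,2]+cy]
def back(cam,uv,z):
    f,cx,cy,R,t=P(cam); uv=np.atleast_2d(uv).astype(float)
    d=np.c_[(uv[:,0]-cx)/f,(uv[:,1]-cy)/f,np.ones(len(uv))]@R
    C=-R.T@t; s=(z-C[2])/d[:,2]; return C+d*s[:,None]
def st():
    s=read_state(); print(s['time_s'],np.round(s['position'],4),'rot',np.round(s['tcp_rot'],3).tolist(),'F',np.round(s['force'],1),'op',round(s['opening'],3)); return s
E
python3 - <<'E'
from h import *
st()
for c in('top','side'):
    cap(c,c+'0'); p=imaging.camera_params(c); print(c,p,'pos',-np.array(p['R']).T@np.array(p['t']))
E
```

```text
pics
0.0 [0.1997 0.5915 0.2296] rot [[0.32, -0.001, -0.947], [0.947, -0.002, 0.32], [-0.002, -1.0, 0.0]] F [-1.  -0.1  1.1] op 1.001
top {'fov_y': 53.289654170318144, 'cx': 279.7445263004642, 'cy': 210.0093921703485, 'R': array([[ 0.01449048, -0.99986689, -0.00749887],
       [-0.99087104, -0.013354  , -0.13415009],
       [ 0.13403209,  0.00937431, -0.99093265]]), 't': array([0.0247977 , 0.54485664, 1.0789362 ])} pos [0.39491126 0.02195613 1.14243163]
side {'fov_y': 48.58789060690452, 'cx': 276.1849670083978, 'cy': 212.84707115429126, 'R': array([[-0.9552009 , -0.29542441,  0.01776692],
       [-0.23694072,  0.72737167, -0.64404157],
       [ 0.17734245, -0.6193988 , -0.76478414]]), 't': array([0.52147973, 0.1727778 , 1.34543929])} pos [0.3004525  0.86174765 1.13098163]
```

View pics/top0.png

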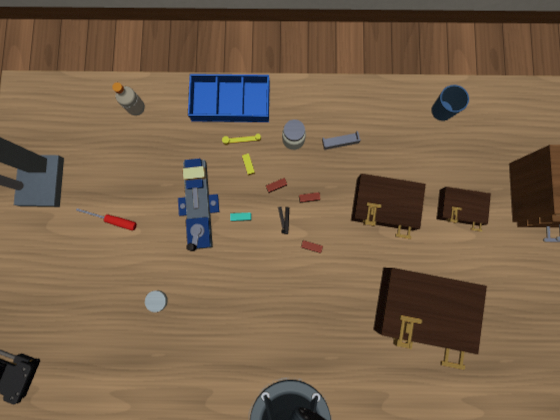

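View pics/side0.png

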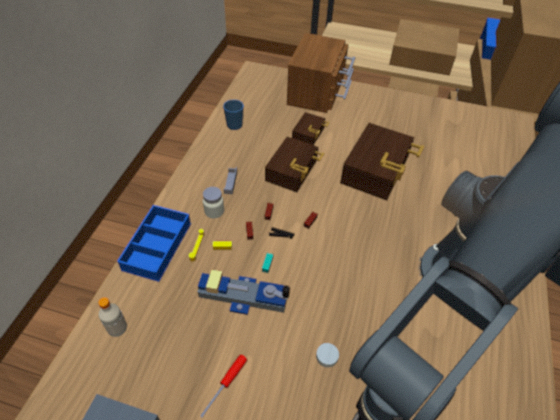

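Run:
```python
from h import *
im=cv2.imread('pics/top0.png')
def crop(im,x,y,w,h,s,n): cv2.imwrite('pics/'+n+'.png',cv2.resize(im[y:y+h,x:x+w],None,fx=s,fy=s,interpolation=cv2.INTER_CUBIC))
crop(im,170,150,100,110,5,'c_vise'); crop(im,340,165,95,85,6,'c_box'); crop(im,230,145,100,110,5,'c_bl')
im=cv2.imread('pics/side0.png')
crop(im,190,260,110,60,7,'cs_vise'); crop(im,255,130,75,65,8,'cs_box')
```

```text
(no output)
```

View pics/c_vise.png

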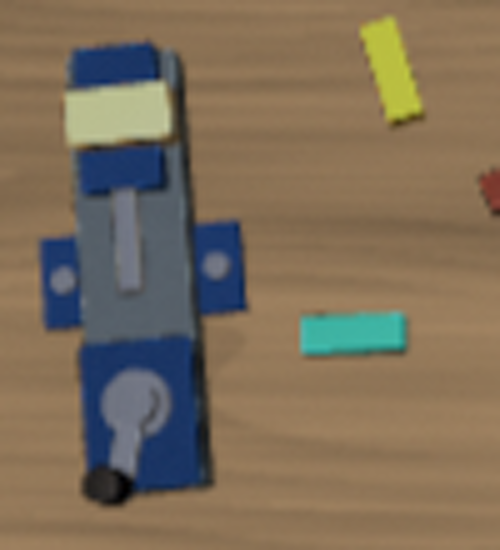

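View pics/c_box.png

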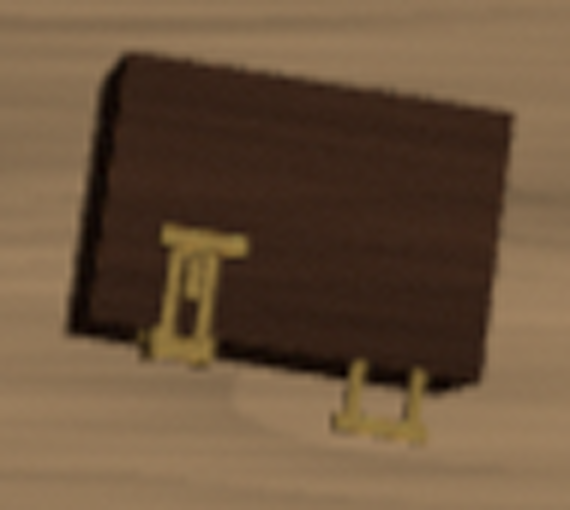

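View pics/c_bl.png

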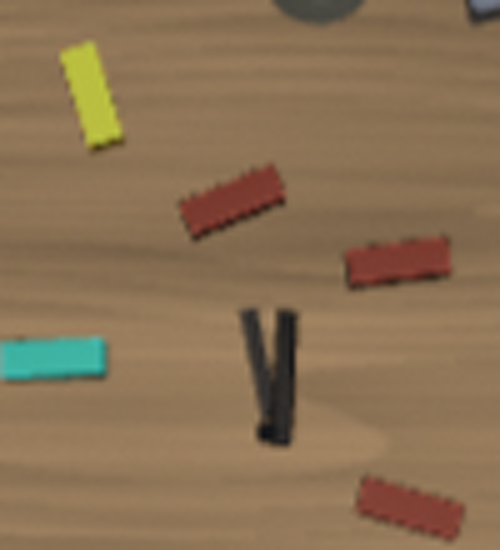

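View pics/cs_vise.png

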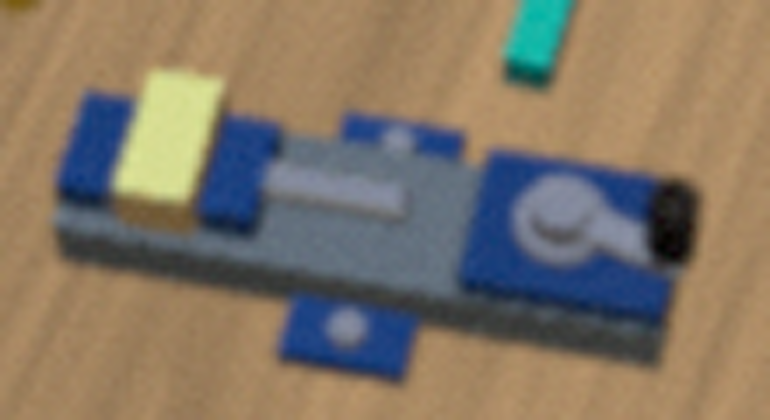

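View pics/cs_box.png

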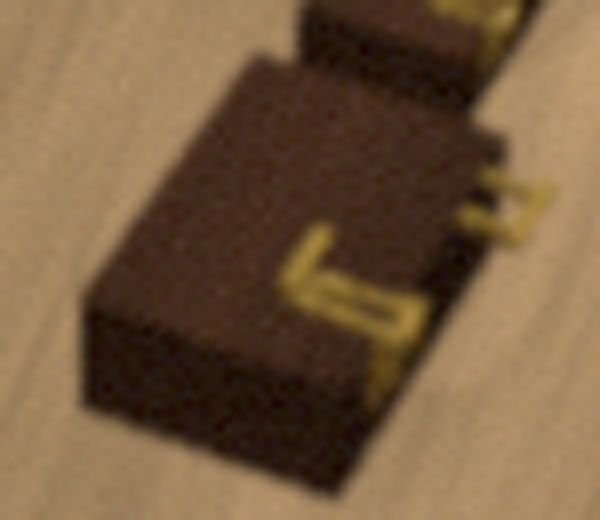

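```bash
cat >> h.py <<'E'
def T(p,L):
    x,y,a=p; L=np.atleast_2d(L); c,s=np.cos(a),np.sin(a)
    return np.c_[x+c*L[:,0]-s*L[:,1],y+s*L[:,0]+c*L[:,1],L[:,2]]
def silh(cam,pts,shape=(420,560),s=8,roi=None):
    # antialiased convex hull in roi (x,y,w,h)
    x0,y0,w,h=roi; uv=proj(cam,pts)
    q=((uv-[x0,y0]+0.5)*s-0.5)
    m=np.zeros((h*s,w*s),np.uint8)
    cv2.fillConvexPoly(m,cv2.convexHull(np.round(q*16).astype(np.int32)).reshape(-1,2),255,shift=4)
    return cv2.resize(m,(w,h),interpolation=cv2.INTER_AREA)/255.
def boxpts(lx,ly,z0,z1): return np.array([[sx*lx/2,sy*ly/2,z] for sx in(-1,1) for sy in(-1,1) for z in(z0,z1)])
def redmask(im):
    hsv=cv2.cvtColor(im,cv2.COLOR_RGB2HSV).astype(int); h,s,v=hsv[...,0],hsv[...,1],hsv[...,2]
    return (((h<6)|(h>172))&(s>100)&(v>35)&(v<160))
def fitsil(obs,pts,p0,steps=(0.01,0.01,0.2)):
    # obs: list of (cam,mask float full); fit x,y,yaw
    from scipy.optimize import minimize
    rois=[]
    for cam,m in obs:
        c=proj(cam,T(p0,[[0,0,0.01]]))[0]; rois.append((int(c[0])-22,int(c[1])-22,44,44))
    def cost(p):
        e=0
        for (cam,m),r in zip(obs,rois):
            e+=np.sum((silh(cam,T(p,pts),roi=r)-m[r[1]:r[1]+r[3],r[0]:r[0]+r[2]])**2)
        return e
    best=None
    for da in(-.15,0,.15):
        q=np.array(p0)+[0,0,da]
        S=np.array([q]+[q+np.eye(3)[i]*steps[i] for i in range(3)])
        r=minimize(cost,q,method='Nelder-Mead',options=dict(initial_simplex=S,xatol=1e-4,fatol=1e-2))
        if best is None or r.fun<best.fun: best=r
    return best.x,best.fun
def findblanks(zc=0.01,verbose=True,ims=None,zoff=0.0,cams=('top','side')):
    # returns list of x,y,yaw(own y axis=long) from each camera separately
    if ims is None: ims={c:cap(c) for c in cams}
    out=[]; B=boxpts(.02,.056,zoff,zoff+.02)
    for cam in ims:
        m=redmask(ims[cam]); n,l,s,c=cv2.connectedComponentsWithStats(m.astype(np.uint8))
        for i in range(1,n):
            if s[i,4]<25: continue
            X=back(cam,c[i],zoff+zc)[0]
            mm=(l==i).astype(np.uint8)
            (cx,cy),(w,h),a=cv2.minAreaRect(np.argwhere(mm)[:,::-1].astype(np.float32))
            bp=cv2.boxPoints(((cx,cy),(w,h),a)); W=back(cam,bp,zoff+.02)
            e=[W[1]-W[0],W[2]-W[1]]; d=max(e,key=np.linalg.norm)
            yaw=np.arctan2(d[1],d[0])-np.pi/2
            L=sorted(np.linalg.norm(v[:2]) for v in e)
            if L[1]>.085 or abs(X[0])>1.2 : 
                if verbose: print(cam,'reject',c[i].round(),L,s[i,4]);
                continue
            p,f=fitsil([(cam,mm.astype(float))],B,[X[0],X[1],yaw])
            yw=(p[2]+np.pi/2)%np.pi-np.pi/2
            out.append((cam,p[0],p[1],yw)); 
            if verbose: print(cam,c[i].round(1),s[i,4],'xy',np.round(p[:2],4),'yaw',round(np.degrees(yw),1),'cost',round(f,1))
    return out
E
cat > fit0.py <<'E'
from h import *
from scipy.optimize import least_squares
cr=lambda s,ox,oy,l:[((x+.5)/s-.5+ox,(y+.5)/s-.5+oy) for x,y in l]
def fit(obs,p0,name):
    def r(p): return np.concatenate([((proj(c,T(p,L))-np.array(uv))).ravel() for c,uv,L in obs])
    s=least_squares(r,p0,loss='soft_l1'); print(name,'both',s.x[:2].round(4),np.degrees(s.x[2]).round(2)); 
    for c in('top','side'):
        o=[a for a in obs if a[0]==c]
        q=least_squares(lambda p:np.concatenate([(proj(c_,T(p,L))-np.array(uv)).ravel() for c_,uv,L in o]),p0,loss='soft_l1')
        print(c,q.x[:2].round(4),np.degrees(q.x[2]).round(2)); print(q.fun.reshape(-1,2).round(1).tolist())
    return s.x
v=[('top',cr(5,170,150,[(80,342),(196,336),(90,490),(203,486),(72,48),(154,42),(83,194),(164,188)]),np.array([[-40,30,46],[-40,-30,46],[-120,30,46],[-120,-30,46],[120,22,48],[120,-22,48],[40,22,48],[40,-22,48]])/1e3),
('side',cr(7,190,260,[(490,152),(465,285),(665,305),(685,180),(90,95),(660,362)]),np.array([[-40,-30,46],[-40,30,46],[-120,30,46],[-120,-30,46],[120,-22,48],[-120,30,0]])/1e3)]
b=[('top',cr(6,340,165,[(127,55),(512,115),(480,383),(90,325),(68,335)]),np.array([[60,85,68],[60,-85,68],[-60,-85,68],[-60,85,68],[-60,85,0]])/1e3),
('side',cr(8,255,130,[(85,305),(260,57),(500,135),(365,390),(85,405),(335,495)]),np.array([[60,85,68],[60,-85,68],[-60,-85,68],[-60,85,68],[60,85,0],[-60,85,0]])/1e3)]
vp=fit(v,[.57,.25,0],'vise'); bp=fit(b,[.6,-.25,-.15],'box')
np.save('vp.npy',vp); np.save('bp.npy',bp)
for nm,L in [('knob',[-.12,0,.082]),('axis',[-.075,0,.082])]: print(nm,T(vp,L)[0].round(4),proj('top',T(vp,L))[0].round(1),proj('side',T(vp,L))[0].round(1))
for nm,L in [('hasp_bar',[-.022,.045,.086]),('pull',[-.086,-.045,.064])]: print(nm,T(bp,L)[0].round(4),proj('top',T(bp,L))[0].round(1),proj('side',T(bp,L))[0].round(1))
E
python3 fit0.py
python3 - <<'E'
from h import *
ims={c:cv2.cvtColor(cv2.imread(f'pics/{c}0.png'),cv2.COLOR_BGR2RGB) for c in('top','side')}
findblanks(ims=ims)
E
```

```text
vise both [0.5606 0.2565] 6.5
top [0.5603 0.2557] 6.46
[[-0.1, 0.5], [-0.7, -0.5], [-0.1, 1.2], [0.2, -0.3], [0.2, 0.1], [0.1, -0.3], [0.0, 0.0], [0.3, -0.4]]
side [0.5606 0.2605] 7.47
[[-0.2, -1.1], [-1.0, -0.9], [0.4, 1.1], [1.1, -0.5], [-1.1, 0.1], [0.6, 1.4]]
box both [ 0.5683 -0.2532] -8.16
top [ 0.5681 -0.2536] -8.26
[[-0.2, -0.3], [0.4, -0.3], [0.5, 0.3], [-0.2, -0.3], [-0.7, 0.8]]
side [ 0.5685 -0.2517] -7.76
[[-0.1, -1.0], [-0.7, -0.8], [1.5, -0.3], [-1.3, -0.0], [-0.1, 1.1], [1.3, 1.3]]
knob [0.4414 0.243  0.082 ] [195.8 246.9] [287.5 286.7]
axis [0.4861 0.248  0.082 ] [194.6 229.2] [270.6 283.7]
hasp_bar [ 0.5529 -0.2055  0.086 ] [373.1 205.4] [293.4 162.4]
pull [ 0.4768 -0.2856  0.064 ] [402.9 236.3] [321.4 156.4]
top [276.2 184.9] 133 xy [0.617  0.0439] yaw 27.2 cost 35.4
top [309.4 197.1] 133 xy [ 0.5851 -0.0465] yaw 11.2 cost 35.2
top reject [123. 223.] [np.float64(0.023161986068508385), np.float64(0.08654518534241445)] 78
top [311.5 246.2] 125 xy [ 0.451  -0.0538] yaw -13.5 cost 35.6
side [268.5 210.9] 66 xy [ 0.5863 -0.0506] yaw 16.7 cost 40.8
side [310.3 219.2] 71 xy [ 0.4517 -0.0553] yaw -3.2 cost 56.2
side [249.2 229.8] 64 xy [0.6183 0.0424] yaw 19.6 cost 50.5
side [232.9 376.8] 39 xy [0.5108 0.4818] yaw -10.1 cost 221.1
```

Run:
```python
from h import *
vp=np.load('vp.npy'); bp=np.load('bp.npy')
im=cv2.cvtColor(cv2.imread('pics/top0.png'),cv2.COLOR_BGR2RGB)
sub=im[236:256,182:206].astype(int).max(2); ys,xs=np.where(sub<55); print(len(xs),xs.min()+182,xs.max()+182,ys.min()+236,ys.max()+236,xs.mean()+182,ys.mean()+236)
for z in(.08,.098): 
    X=back('top',[xs.mean()+182,ys.mean()+236],z)[0]; d=X-T(vp,[-.075,0,z])[0]; print(z,X,np.linalg.norm(d[:2]),np.degrees(np.arctan2(d[1],d[0])-vp[2]))
a=lambda x,y:((x+.5)/5-.5+170,(y+.5)/5-.5+150)
blk=[a(65,90),a(168,81),a(172,134),a(70,146)]
W=back('top',blk[:2],.058); print(W, W.mean(0)); 
W=back('top',blk,.058); print('blockcen',W.mean(0), 'vise-frame', (T([0,0,-vp[2]],W.mean(0)-[vp[0],vp[1],0])))
c6=lambda x,y:((x+.5)/6-.5+340,(y+.5)/6-.5+165)
print('hasp bar seen',back('top',c6(205,240),.088),back('top',c6(205,240),.088),'pull',back('top',c6(378,424),.066))
print('bar expected',T(bp,[-.022,.045,.086]),T(bp,[-.086,-.045,.064]))
```

```text
56 187 196 243 250 191.42857142857142 246.82142857142858
0.08 [0.44141823 0.25455285 0.08      ] 0.045168968568948545 165.22286104778897
0.098 [0.44063029 0.25061213 0.098     ] 0.04555837036403658 170.2764290726573
[[0.65175846 0.29184011 0.058     ]
 [0.65734389 0.23724809 0.058     ]] [0.65455118 0.2645441  0.058     ]
blockcen [0.63981129 0.26272454 0.058     ] vise-frame [[ 0.0793682  -0.00281341  0.058     ]]
hasp bar seen [[ 0.55467313 -0.2068602   0.088     ]] [[ 0.55467313 -0.2068602   0.088     ]] pull [[ 0.47933953 -0.28432733  0.066     ]]
bar expected [[ 0.55290562 -0.20554179  0.086     ]] [[ 0.47678518 -0.28555228  0.064     ]]
```

Request:
{"method": "apply_moves", "body": {
  "steps": [
    {"x": 19, "y": -42, "spin": 0.1},
    {"x": 19, "y": -42, "spin": 0.084},
    {"x": 19, "y": -42},
    {"x": 19, "y": -42},
    {"x": 19, "y": -42},
    {"x": 19, "y": -42},
    {"x": 19, "y": -42},
    {"x": 19, "y": -42},
    {"x": 19, "y": -42},
    {"x": 19, "y": -42},
    {"x": 19, "y": -42},
    {"x": 19, "y": -42}
  ],
  "grip": 54
}}

```text
invalid input at $.steps[0]: expected keys x, y, z, spin
```

Run:
```python
from h import *
s=st(); print(np.degrees(np.arctan2(s['tcp_rot'][1][0],s['tcp_rot'][0][0])))
```

```text
0.1 [0.1997 0.5916 0.2296] rot [[0.32, -0.001, -0.947], [0.947, -0.002, 0.32], [-0.002, -1.0, 0.0]] F [-0.4  0.2  0.3] op 1.003
71.33735558474841
```

Request:
{"method": "apply_moves", "body": {
  "steps": [
    {"x": 19, "y": -42, "z": 0, "spin": 0.1},
    {"x": 19, "y": -42, "z": 0, "spin": 0.084},
    {"x": 19, "y": -42, "z": 0, "spin": 0},
    {"x": 19, "y": -42, "z": 0, "spin": 0},
    {"x": 19, "y": -42, "z": 0, "spin": 0},
    {"x": 19, "y": -42, "z": 0, "spin": 0},
    {"x": 19, "y": -42, "z": 0, "spin": 0},
    {"x": 19, "y": -42, "z": 0, "spin": 0},
    {"x": 19, "y": -42, "z": 0, "spin": 0},
    {"x": 19, "y": -42, "z": 0, "spin": 0},
    {"x": 19, "y": -42, "z": 0, "spin": 0},
    {"x": 19, "y": -42, "z": 0, "spin": 0}
  ],
  "grip": 54
}}

```text
time_s: 1.3
position: [0.4285, 0.073, 0.2266]
tcp_rot: [[0.121, -0.002, -0.993], [0.993, -0.0, 0.121], [-0.0, -1.0, 0.002]]
force: [1.3, 0.8, -0.1]
opening: 0.622
```

```bash
cat >> h.py <<'E'
def yawdeg(s): return round(np.degrees(np.arctan2(s['tcp_rot'][1][0],s['tcp_rot'][0][0])),2)
E
python3 - <<'E'
from h import *
s=st(); print(yawdeg(s))
E
```

```text
1.3 [0.4285 0.073  0.2266] rot [[0.121, -0.002, -0.993], [0.993, -0.0, 0.121], [-0.0, -1.0, 0.002]] F [ 1.3  0.8 -0.1] op 0.622
83.06
```

Request:
{"method": "apply_moves", "body": {
  "steps": [
    {"x": 18, "y": -40, "z": 0, "spin": -0.02},
    {"x": 18, "y": -40, "z": 0, "spin": 0},
    {"x": 18, "y": -40, "z": 0, "spin": 0},
    {"x": 18, "y": -40, "z": 0, "spin": 0},
    {"x": 18, "y": -40, "z": -10, "spin": 0},
    {"x": 18, "y": -40, "z": -30, "spin": 0},
    {"x": 17, "y": -39, "z": -40, "spin": 0},
    {"x": 0, "y": 0, "z": -30, "spin": 0},
    {"x": 0, "y": 0, "z": 0, "spin": 0}
  ]
}}

```text
time_s: 2.2
position: [0.5541, -0.2158, 0.1216]
tcp_rot: [[0.152, 0.004, -0.988], [0.988, -0.003, 0.152], [-0.003, -1.0, -0.004]]
force: [-1.5, 1.1, 0.2]
opening: 0.622
```

Run:
```python
from h import *
s=st(); print(yawdeg(s))
for c,(x,y) in (('top',(320,150)),('side',(240,110))):
    im=cap(c); cv2.imwrite(f'pics/a_{c}.png',cv2.cvtColor(cv2.resize(im[y:y+110,x:x+120],None,fx=5,fy=5,interpolation=cv2.INTER_CUBIC),cv2.COLOR_RGB2BGR))
```

```text
2.2 [ 0.5541 -0.2158  0.1216] rot [[0.152, 0.004, -0.988], [0.988, -0.003, 0.152], [-0.003, -1.0, -0.004]] F [-1.5  1.1  0.2] op 0.622
81.25
```

View pics/a_top.png

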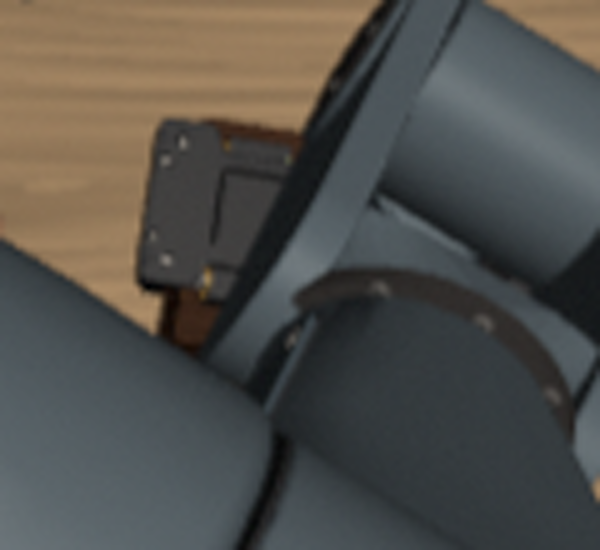

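View pics/a_side.png

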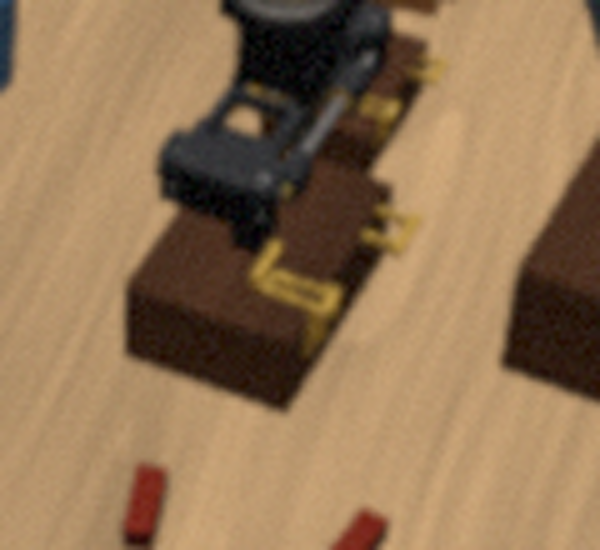

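Request:
{"method": "apply_moves", "body": {
  "steps": [
    {"x": 0, "y": 8, "z": 0, "spin": 0.01},
    {"x": -1, "y": 2, "z": -20, "spin": 0},
    {"x": 0, "y": 0, "z": -12, "spin": 0},
    {"x": 0, "y": 0, "z": 0, "spin": 0}
  ]
}}

```text
time_s: 2.7
position: [0.5589, -0.2037, 0.1003]
tcp_rot: [[0.135, 0.021, -0.991], [0.991, -0.013, 0.135], [-0.01, -1.0, -0.022]]
force: [-0.7, 0.1, -1.0]
opening: 0.616
```

Run:
```python
from h import *
s=st(); print(yawdeg(s))
for c,(x,y) in (('side',(240,110)),):
    im=cap(c); cv2.imwrite(f'pics/a2_{c}.png',cv2.cvtColor(cv2.resize(im[y:y+110,x:x+120],None,fx=5,fy=5,interpolation=cv2.INTER_CUBIC),cv2.COLOR_RGB2BGR))
```

```text
2.7 [ 0.5589 -0.2037  0.1003] rot [[0.135, 0.021, -0.991], [0.991, -0.013, 0.135], [-0.01, -1.0, -0.022]] F [-0.7  0.1 -1. ] op 0.616
82.22
```

View pics/a2_side.png

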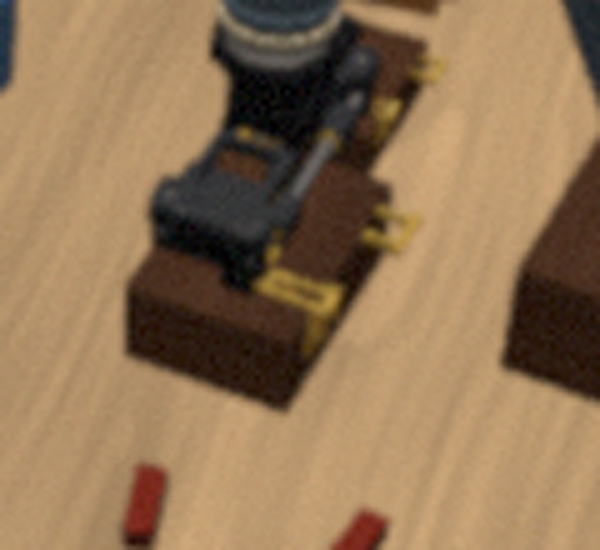

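Request:
{"method": "apply_moves", "body": {
  "steps": [
    {"x": -5, "y": -2, "z": 0, "spin": 0},
    {"x": 0, "y": 0, "z": 0, "spin": 0},
    {"x": 0, "y": 0, "z": 0, "spin": 0}
  ]
}}

```text
time_s: 3.05
position: [0.5553, -0.206, 0.1037]
tcp_rot: [[0.134, 0.026, -0.991], [0.991, -0.015, 0.134], [-0.012, -1.0, -0.027]]
force: [0.9, -0.1, -0.2]
opening: 0.617
```

Run:
```python
from h import *
s=st(); print(yawdeg(s))
```

```text
3.05 [ 0.5553 -0.206   0.1037] rot [[0.134, 0.026, -0.991], [0.991, -0.015, 0.134], [-0.012, -1.0, -0.027]] F [ 0.9 -0.1 -0.2] op 0.617
82.3
```

Request:
{"method": "apply_moves", "body": {
  "steps": [
    {"x": 0, "y": 0, "z": -10, "spin": 0}
  ]
}}

```text
time_s: 3.15
position: [0.5564, -0.2069, 0.0951]
tcp_rot: [[0.134, 0.029, -0.991], [0.991, -0.018, 0.134], [-0.014, -0.999, -0.031]]
force: [-0.5, -0.3, -0.4]
opening: 0.619
```

Request:
{"method": "apply_moves", "body": {
  "steps": [
    {"x": 0, "y": 0, "z": 0, "spin": 0}
  ]
}}

```text
time_s: 3.25
position: [0.5556, -0.2065, 0.0939]
tcp_rot: [[0.135, 0.027, -0.991], [0.991, -0.016, 0.134], [-0.013, -0.999, -0.029]]
force: [-0.2, 0.4, 0.5]
opening: 0.619
```

Request:
{"method": "apply_moves", "body": {
  "steps": [
    {"x": 0, "y": 0, "z": 0, "spin": 0}
  ]
}}

```text
time_s: 3.35
position: [0.5556, -0.2066, 0.0936]
tcp_rot: [[0.135, 0.027, -0.991], [0.991, -0.016, 0.134], [-0.012, -1.0, -0.029]]
force: [0.3, -0.0, -0.7]
opening: 0.627
```

Request:
{"method": "apply_moves", "body": {
  "steps": [
    {"x": -1, "y": 0, "z": -5, "spin": 0},
    {"x": -1, "y": 0, "z": -5, "spin": 0},
    {"x": 0, "y": 0, "z": 0, "spin": 0}
  ]
}}

```text
time_s: 3.65
position: [0.5532, -0.2066, 0.0822]
tcp_rot: [[0.135, 0.026, -0.991], [0.991, -0.016, 0.135], [-0.012, -1.0, -0.028]]
force: [0.2, -0.0, -0.3]
opening: 0.62
```

Request:
{"method": "apply_moves", "body": {
  "steps": [
    {"x": 0, "y": 0, "z": 0, "spin": 0},
    {"x": 0, "y": 0, "z": 0, "spin": 0},
    {"x": 0, "y": 0, "z": 0, "spin": 0}
  ],
  "grip": 30
}}

```text
time_s: 3.95
position: [0.5531, -0.2056, 0.0818]
tcp_rot: [[0.136, 0.026, -0.99], [0.991, -0.013, 0.136], [-0.01, -1.0, -0.027]]
force: [3.9, 10.4, 0.6]
opening: 0.432
```

Request:
{"method": "apply_moves", "body": {
  "steps": [
    {"x": -5.5, "y": 0.8, "z": 11.3, "spin": 0},
    {"x": -8.4, "y": 1.2, "z": 9.6, "spin": 0},
    {"x": -10.5, "y": 1.5, "z": 7, "spin": 0},
    {"x": -11.9, "y": 1.7, "z": 4, "spin": 0},
    {"x": -12.6, "y": 1.8, "z": 0.8, "spin": 0}
  ]
}}

```text
time_s: 4.45
position: [0.5042, -0.1969, 0.1157]
tcp_rot: [[0.137, 0.031, -0.99], [0.991, -0.013, 0.136], [-0.008, -0.999, -0.033]]
force: [3.9, 1.6, -8.9]
opening: 0.395
```

```bash
cat >> h.py <<'E'
def crop(c,x,y,w,h,s,n):
    im=cap(c); cv2.imwrite(f'pics/{n}.png',cv2.cvtColor(cv2.resize(im[y:y+h,x:x+w],None,fx=s,fy=s,interpolation=cv2.INTER_CUBIC),cv2.COLOR_RGB2BGR))
E
python3 - <<'E'
from h import *
s=st(); crop('side',240,110,120,110,5,'a3')
E
```

```text
4.45 [ 0.5042 -0.1969  0.1157] rot [[0.137, 0.031, -0.99], [0.991, -0.013, 0.136], [-0.008, -0.999, -0.033]] F [ 3.9  1.6 -8.9] op 0.395
```

View pics/a3.png

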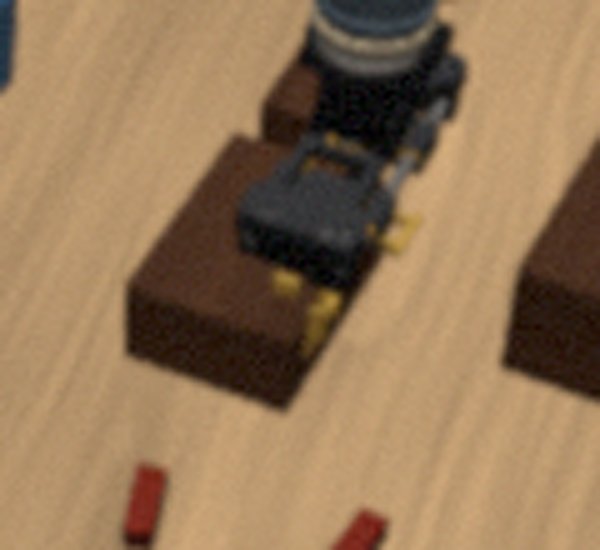

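Request:
{"method": "apply_moves", "body": {
  "steps": [
    {"x": -12.4, "y": 1.8, "z": -2.6, "spin": 0},
    {"x": -11.2, "y": 1.6, "z": -5.6, "spin": 0},
    {"x": -9.5, "y": 1.4, "z": -8.5, "spin": 0},
    {"x": -7, "y": 1, "z": -10.6, "spin": 0},
    {"x": -3.8, "y": 0.5, "z": -11.2, "spin": 0},
    {"x": 0, "y": 0, "z": -3, "spin": 0}
  ]
}}

```text
time_s: 5.1
position: [0.4582, -0.19, 0.0792]
tcp_rot: [[0.141, 0.041, -0.989], [0.99, -0.016, 0.14], [-0.01, -0.999, -0.043]]
force: [0.5, 2.1, 2.4]
opening: 0.401
```

Run:
```python
from h import *
s=st(); crop('side',240,110,120,110,5,'a4')
```

```text
5.1 [ 0.4582 -0.19    0.0792] rot [[0.141, 0.041, -0.989], [0.99, -0.016, 0.14], [-0.01, -0.999, -0.043]] F [0.5 2.1 2.4] op 0.401
```

View pics/a4.png

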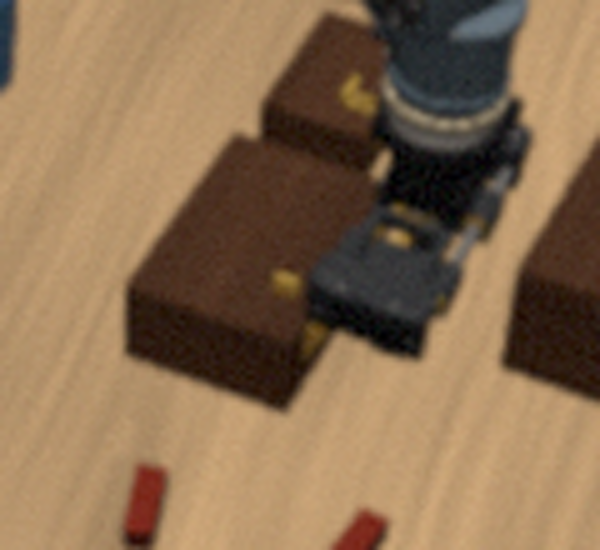

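Request:
{"method": "apply_moves", "body": {
  "steps": [
    {"x": 0, "y": 0, "z": 0, "spin": 0},
    {"x": 0, "y": 0, "z": 0, "spin": 0},
    {"x": 0, "y": 0, "z": 12, "spin": 0},
    {"x": 0, "y": 0, "z": 15, "spin": 0},
    {"x": 0, "y": 0, "z": 15, "spin": 0},
    {"x": 6, "y": -31, "z": 5, "spin": 0},
    {"x": 6, "y": -31, "z": 0, "spin": 0},
    {"x": 6, "y": -31, "z": 0, "spin": 0},
    {"x": 0, "y": 0, "z": 0, "spin": 0},
    {"x": 0, "y": 0, "z": 0, "spin": 0}
  ],
  "grip": 56
}}

```text
time_s: 6.15
position: [0.4756, -0.2883, 0.1316]
tcp_rot: [[0.137, 0.039, -0.99], [0.99, -0.021, 0.136], [-0.015, -0.999, -0.041]]
force: [-0.3, -0.3, -0.5]
opening: 0.644
```

Run:
```python
from h import *
s=st();print(yawdeg(s)); crop('side',240,110,120,110,5,'a5')
```

```text
6.15 [ 0.4756 -0.2883  0.1316] rot [[0.137, 0.039, -0.99], [0.99, -0.021, 0.136], [-0.015, -0.999, -0.041]] F [-0.3 -0.3 -0.5] op 0.644
82.13
```

View pics/a5.png

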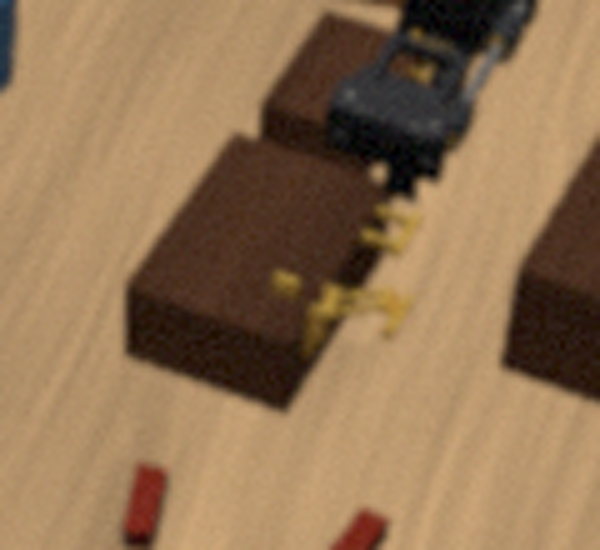

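Request:
{"method": "apply_moves", "body": {
  "steps": [
    {"x": 2, "y": 3, "z": -20, "spin": 0},
    {"x": 0, "y": 0, "z": -20, "spin": 0},
    {"x": 0, "y": 0, "z": -15, "spin": 0},
    {"x": 0, "y": 0, "z": -8, "spin": 0},
    {"x": 0, "y": 0, "z": 0, "spin": 0},
    {"x": 0, "y": 0, "z": 0, "spin": 0}
  ]
}}

```text
time_s: 6.8
position: [0.4766, -0.2799, 0.0679]
tcp_rot: [[0.131, 0.037, -0.991], [0.991, -0.02, 0.131], [-0.015, -0.999, -0.039]]
force: [0.6, 1.2, 0.1]
opening: 0.644
```

Request:
{"method": "apply_moves", "body": {
  "steps": [
    {"x": 0.5, "y": -5, "z": -8, "spin": 0},
    {"x": 0, "y": 0, "z": 0, "spin": 0},
    {"x": 0, "y": 0, "z": 0, "spin": 0}
  ]
}}

```text
time_s: 7.1
position: [0.478, -0.2858, 0.061]
tcp_rot: [[0.131, 0.039, -0.991], [0.991, -0.022, 0.13], [-0.017, -0.999, -0.042]]
force: [-0.5, 0.0, 0.4]
opening: 0.644
```

Request:
{"method": "apply_moves", "body": {
  "steps": [
    {"x": 0, "y": 0, "z": 0, "spin": 0},
    {"x": 0, "y": 0, "z": 0, "spin": 0},
    {"x": 0, "y": 0, "z": 0, "spin": 0}
  ],
  "grip": 34
}}

```text
time_s: 7.4
position: [0.4783, -0.2844, 0.0614]
tcp_rot: [[0.134, 0.04, -0.99], [0.991, -0.019, 0.133], [-0.013, -0.999, -0.042]]
force: [6.4, 10.3, 0.0]
opening: 0.457
```

Request:
{"method": "apply_moves", "body": {
  "steps": [
    {"x": 0.7, "y": 0, "z": 14.6, "spin": 0},
    {"x": 2.2, "y": -0.3, "z": 14.4, "spin": 0},
    {"x": 3.6, "y": -0.5, "z": 14.1, "spin": 0},
    {"x": 5, "y": -0.7, "z": 13.7, "spin": 0},
    {"x": 6.3, "y": -0.9, "z": 13.1, "spin": 0},
    {"x": 7.5, "y": -1.1, "z": 12.4, "spin": 0}
  ]
}}

```text
time_s: 8.0
position: [0.5033, -0.2877, 0.1436]
tcp_rot: [[0.135, 0.038, -0.99], [0.991, -0.018, 0.134], [-0.013, -0.999, -0.04]]
force: [2.8, -1.6, -4.5]
opening: 0.446
```

Request:
{"method": "apply_moves", "body": {
  "steps": [
    {"x": 8.7, "y": -1.3, "z": 11.7, "spin": 0},
    {"x": 9.9, "y": -1.4, "z": 10.6, "spin": 0},
    {"x": 10.8, "y": -1.6, "z": 9.7, "spin": 0},
    {"x": 11.8, "y": -1.7, "z": 8.5, "spin": 0},
    {"x": 12.6, "y": -1.8, "z": 7.2, "spin": 0},
    {"x": 13.2, "y": -1.9, "z": 6, "spin": 0}
  ]
}}

```text
time_s: 8.6
position: [0.568, -0.2974, 0.197]
tcp_rot: [[0.134, 0.028, -0.991], [0.991, -0.017, 0.133], [-0.013, -0.999, -0.031]]
force: [-1.6, -0.9, -3.6]
opening: 0.444
```

Request:
{"method": "apply_moves", "body": {
  "steps": [
    {"x": 13.7, "y": -2, "z": 4.6, "spin": 0},
    {"x": 14.2, "y": -2, "z": 3.2, "spin": 0},
    {"x": 14.4, "y": -2.1, "z": 1.7, "spin": 0},
    {"x": 14.5, "y": -2.1, "z": 0.3, "spin": 0},
    {"x": 14.4, "y": -2.1, "z": -1.1, "spin": 0},
    {"x": 14.3, "y": -2.1, "z": -2.6, "spin": 0},
    {"x": 8, "y": -1.1, "z": -2, "spin": 0}
  ]
}}

```text
time_s: 9.3
position: [0.6586, -0.3112, 0.2035]
tcp_rot: [[0.132, 0.015, -0.991], [0.991, -0.018, 0.132], [-0.015, -1.0, -0.017]]
force: [-1.5, 0.2, 1.6]
opening: 0.444
```

Run:
```python
from h import *
s=st();print(yawdeg(s)); crop('side',220,60,150,130,5,'a6')
```

```text
9.3 [ 0.6586 -0.3112  0.2035] rot [[0.132, 0.015, -0.991], [0.991, -0.018, 0.132], [-0.015, -1.0, -0.017]] F [-1.5  0.2  1.6] op 0.444
82.41
```

View pics/a6.png

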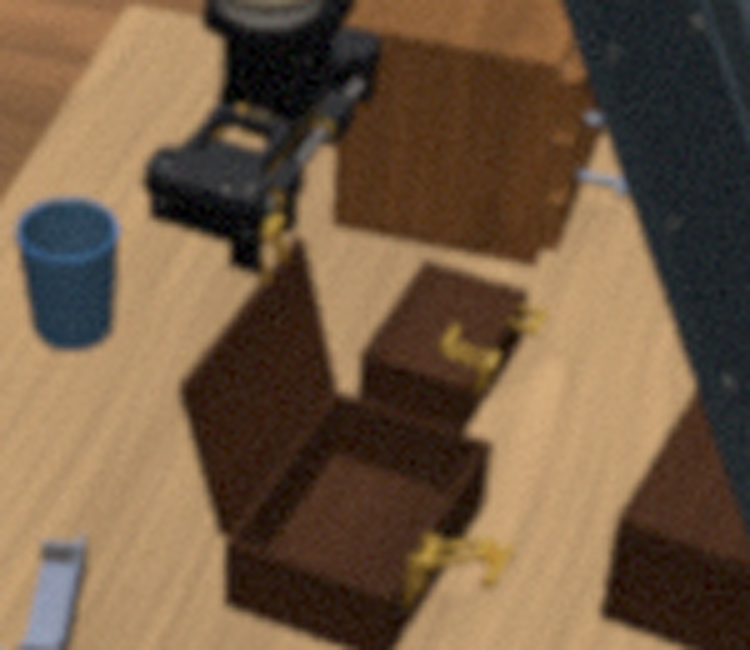

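Request:
{"method": "apply_moves", "body": {
  "steps": [
    {"x": 0, "y": 0, "z": 0, "spin": 0},
    {"x": 0, "y": 0, "z": 0, "spin": 0},
    {"x": 0, "y": 0, "z": 15, "spin": 0},
    {"x": 0, "y": 0, "z": 20, "spin": 0},
    {"x": 0, "y": 0, "z": 20, "spin": 0},
    {"x": 0, "y": 20, "z": 5, "spin": 0},
    {"x": -1.5, "y": 40, "z": 0, "spin": 0.02},
    {"x": -1.5, "y": 40, "z": 0, "spin": 0.02},
    {"x": -1.5, "y": 40, "z": 0, "spin": 0.02},
    {"x": -1.5, "y": 40, "z": 0, "spin": 0.02},
    {"x": -1.5, "y": 40, "z": 0, "spin": 0.02},
    {"x": -1.5, "y": 40, "z": 0, "spin": 0.02}
  ],
  "grip": 70
}}

```text
time_s: 10.55
position: [0.6427, -0.0395, 0.2685]
tcp_rot: [[0.018, 0.018, -1.0], [1.0, -0.011, 0.017], [-0.011, -1.0, -0.018]]
force: [0.4, 0.8, -0.0]
opening: 0.805
```

Request:
{"method": "apply_moves", "body": {
  "steps": [
    {"x": -1.5, "y": 40, "z": -10, "spin": 0.02},
    {"x": -1.5, "y": 40, "z": -10, "spin": 0.02},
    {"x": -1.5, "y": 40, "z": -10, "spin": 0.02},
    {"x": -1.5, "y": 40, "z": -15, "spin": 0.02},
    {"x": -1.5, "y": 40, "z": -15, "spin": 0.02},
    {"x": -1.5, "y": 40, "z": -20, "spin": 0.02},
    {"x": -1.5, "y": 40, "z": -20, "spin": 0.01},
    {"x": 0, "y": 20, "z": -20, "spin": 0},
    {"x": 0, "y": 0, "z": 0, "spin": 0},
    {"x": 0, "y": 0, "z": 0, "spin": 0}
  ],
  "grip": 74
}}

```text
time_s: 11.55
position: [0.615, 0.2906, 0.149]
tcp_rot: [[-0.131, 0.017, -0.991], [0.991, -0.002, -0.131], [-0.005, -1.0, -0.017]]
force: [-0.6, 0.1, 0.3]
opening: 0.849
```

Run:
```python
from h import *
s=st();print(yawdeg(s)); cap('top','b1'); cap('side','b1s')
```

```text
11.55 [0.615  0.2906 0.149 ] rot [[-0.131, 0.017, -0.991], [0.991, -0.002, -0.131], [-0.005, -1.0, -0.017]] F [-0.6  0.1  0.3] op 0.849
97.52
```

View pics/b1.png

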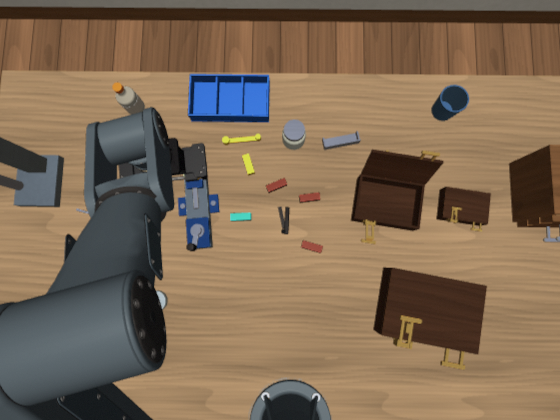

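View pics/b1s.png

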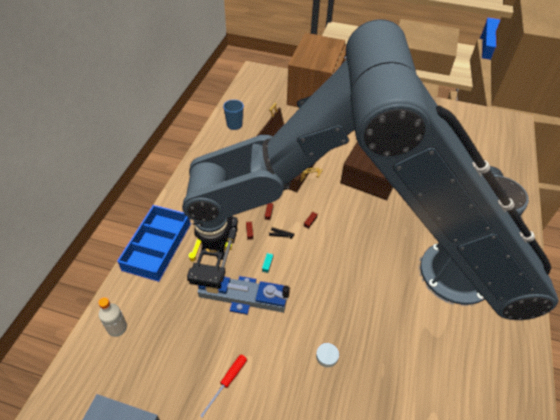

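Request:
{"method": "apply_moves", "body": {
  "steps": [
    {"x": 12, "y": -13, "z": -10, "spin": -0.018},
    {"x": 12, "y": -13, "z": -10, "spin": 0},
    {"x": 0, "y": 0, "z": -20, "spin": 0},
    {"x": 0, "y": 0, "z": -20, "spin": 0},
    {"x": 0, "y": 0, "z": 0, "spin": 0},
    {"x": 0, "y": 0, "z": 0, "spin": 0}
  ]
}}

```text
time_s: 12.25
position: [0.6501, 0.2496, 0.0904]
tcp_rot: [[-0.097, 0.028, -0.995], [0.995, -0.003, -0.097], [-0.006, -1.0, -0.028]]
force: [0.2, 0.5, 0.5]
opening: 0.845
```

Run:
```python
from h import *
s=st();print(yawdeg(s)); crop('side',160,220,140,110,5,'b2')
```

```text
12.25 [0.6501 0.2496 0.0904] rot [[-0.097, 0.028, -0.995], [0.995, -0.003, -0.097], [-0.006, -1.0, -0.028]] F [0.2 0.5 0.5] op 0.845
95.55
```

View pics/b2.png

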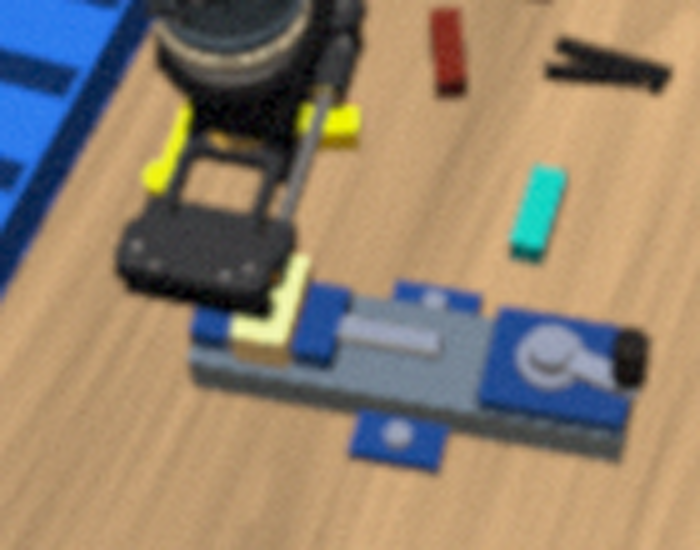

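Request:
{"method": "apply_moves", "body": {
  "steps": [
    {"x": -6, "y": 8, "z": 0, "spin": 0.015},
    {"x": -3, "y": 4, "z": 0, "spin": 0},
    {"x": 0, "y": 0, "z": 0, "spin": 0},
    {"x": 0, "y": 0, "z": 0, "spin": 0}
  ]
}}

```text
time_s: 12.7
position: [0.6418, 0.2626, 0.0936]
tcp_rot: [[-0.113, 0.033, -0.993], [0.994, -0.002, -0.113], [-0.005, -0.999, -0.032]]
force: [-0.4, -0.4, 0.5]
opening: 0.85
```

Request:
{"method": "apply_moves", "body": {
  "steps": [
    {"x": -2.5, "y": 1, "z": -14, "spin": 0},
    {"x": 0, "y": 0, "z": -14, "spin": 0},
    {"x": -1, "y": 0, "z": -12, "spin": 0},
    {"x": 0, "y": 0, "z": 0, "spin": 0},
    {"x": 0, "y": 0, "z": 0, "spin": 0}
  ]
}}

```text
time_s: 13.2
position: [0.6369, 0.2643, 0.0493]
tcp_rot: [[-0.114, 0.032, -0.993], [0.993, -0.002, -0.114], [-0.006, -1.0, -0.031]]
force: [0.3, 0.3, 0.4]
opening: 0.852
```

Request:
{"method": "apply_moves", "body": {
  "steps": [
    {"x": 1.5, "y": 0, "z": -6, "spin": 0},
    {"x": 0, "y": 0, "z": 0, "spin": 0}
  ]
}}

```text
time_s: 13.4
position: [0.6386, 0.2641, 0.0425]
tcp_rot: [[-0.114, 0.031, -0.993], [0.993, -0.002, -0.114], [-0.006, -1.0, -0.031]]
force: [-0.6, 0.1, -0.9]
opening: 0.847
```

Request:
{"method": "apply_moves", "body": {
  "steps": [
    {"x": 0, "y": 0, "z": 0, "spin": 0},
    {"x": 0, "y": 0, "z": 0, "spin": 0},
    {"x": 0, "y": 0, "z": 0, "spin": 0},
    {"x": 0, "y": 0, "z": 0, "spin": 0}
  ],
  "grip": 45
}}

```text
time_s: 13.8
position: [0.6396, 0.2641, 0.0435]
tcp_rot: [[-0.114, 0.033, -0.993], [0.994, -0.002, -0.114], [-0.006, -0.999, -0.033]]
force: [0.0, 0.0, 0.3]
opening: 0.639
```

Request:
{"method": "apply_moves", "body": {
  "steps": [
    {"x": 0, "y": 0, "z": 4, "spin": 0},
    {"x": 0, "y": 0, "z": 6, "spin": 0},
    {"x": 0, "y": 0, "z": 8, "spin": 0},
    {"x": 0, "y": 0, "z": 10, "spin": 0}
  ]
}}

```text
time_s: 14.2
position: [0.6386, 0.2639, 0.0725]
tcp_rot: [[-0.114, 0.031, -0.993], [0.994, -0.002, -0.114], [-0.006, -1.0, -0.03]]
force: [-0.7, 0.7, 0.3]
opening: 0.641
```

Run:
```python
from h import *
s=st();print(yawdeg(s)); crop('side',160,220,140,110,5,'b3')
```

```text
14.2 [0.6386 0.2639 0.0725] rot [[-0.114, 0.031, -0.993], [0.994, -0.002, -0.114], [-0.006, -1.0, -0.03]] F [-0.7  0.7  0.3] op 0.641
96.52
```

View pics/b3.png

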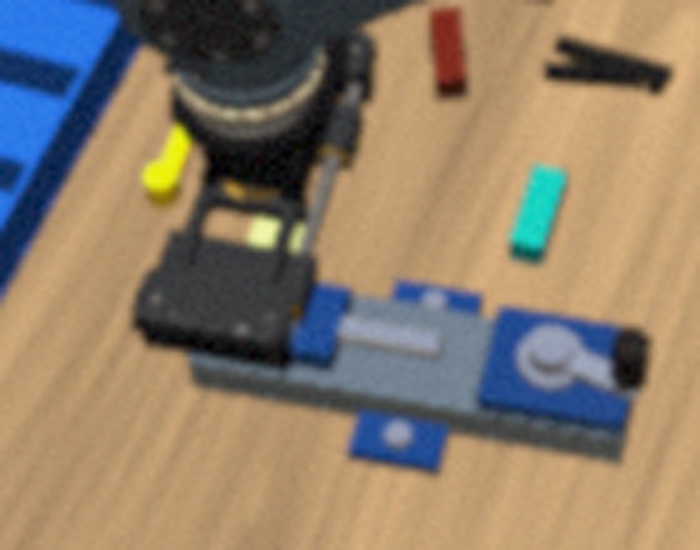

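Request:
{"method": "apply_moves", "body": {
  "steps": [
    {"x": 0, "y": 0, "z": 25, "spin": 0},
    {"x": 0, "y": -5, "z": 35, "spin": 0},
    {"x": -3, "y": -20, "z": 35, "spin": -0.02},
    {"x": -5, "y": -30, "z": 15, "spin": -0.02},
    {"x": -5, "y": -36, "z": 0, "spin": -0.02},
    {"x": -5, "y": -36, "z": 0, "spin": -0.02},
    {"x": -5, "y": -36, "z": 0, "spin": -0.02},
    {"x": -5, "y": -36, "z": 0, "spin": -0.02},
    {"x": -5, "y": -36, "z": 0, "spin": -0.02},
    {"x": -5, "y": -36, "z": 0, "spin": -0.02},
    {"x": -5, "y": -36, "z": 0, "spin": -0.02},
    {"x": -5, "y": -36, "z": 0, "spin": -0.02}
  ]
}}

```text
time_s: 15.45
position: [0.5921, -0.085, 0.2005]
tcp_rot: [[0.084, 0.054, -0.995], [0.996, -0.01, 0.083], [-0.005, -0.998, -0.055]]
force: [0.4, 0.1, 0.5]
opening: 0.642
```

Request:
{"method": "apply_moves", "body": {
  "steps": [
    {"x": -7, "y": -36, "z": 0, "spin": -0.02},
    {"x": -7, "y": -36, "z": 0, "spin": -0.02},
    {"x": -6, "y": -36, "z": 0, "spin": 0},
    {"x": -4, "y": -25, "z": 0, "spin": 0},
    {"x": -3, "y": -15, "z": 0, "spin": 0},
    {"x": 0, "y": -5, "z": 0, "spin": 0},
    {"x": 0, "y": 0, "z": 0, "spin": 0},
    {"x": 0, "y": 0, "z": 0, "spin": 0}
  ]
}}

```text
time_s: 16.25
position: [0.5638, -0.2485, 0.2056]
tcp_rot: [[0.131, 0.061, -0.989], [0.991, -0.017, 0.13], [-0.008, -0.998, -0.063]]
force: [-0.0, -0.2, 0.1]
opening: 0.639
```

Run:
```python
from h import *
s=st();print(yawdeg(s)); crop('side',220,60,150,130,5,'b4')
```

```text
16.25 [ 0.5638 -0.2485  0.2056] rot [[0.131, 0.061, -0.989], [0.991, -0.017, 0.13], [-0.008, -0.998, -0.063]] F [-0.  -0.2  0.1] op 0.639
82.46
```

View pics/b4.png

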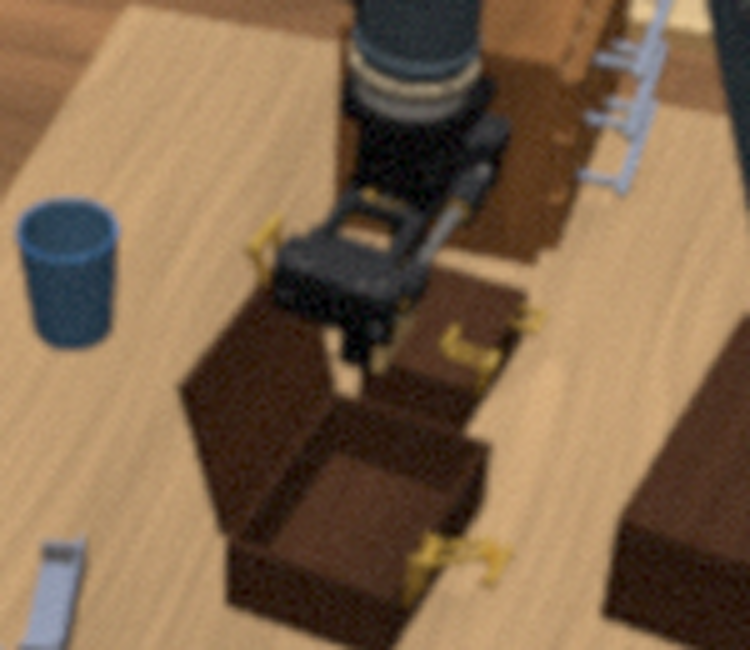

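Request:
{"method": "apply_moves", "body": {
  "steps": [
    {"x": -1, "y": -1, "z": -20, "spin": 0},
    {"x": 0, "y": -1, "z": -30, "spin": 0},
    {"x": 0, "y": 0, "z": -30, "spin": 0},
    {"x": 0, "y": 0, "z": -25, "spin": 0},
    {"x": 0, "y": 0, "z": -10, "spin": 0},
    {"x": 0, "y": 0, "z": 0, "spin": 0},
    {"x": 0, "y": 0, "z": 0, "spin": 0}
  ]
}}

```text
time_s: 17.0
position: [0.5667, -0.2417, 0.0899]
tcp_rot: [[0.119, 0.066, -0.991], [0.993, -0.017, 0.118], [-0.009, -0.998, -0.068]]
force: [0.4, -0.0, -0.6]
opening: 0.641
```

Request:
{"method": "apply_moves", "body": {
  "steps": [
    {"x": -4, "y": -6, "z": -15, "spin": 0},
    {"x": -3, "y": 0, "z": -20, "spin": 0},
    {"x": -1, "y": 0, "z": -15, "spin": 0},
    {"x": 0, "y": 0, "z": -8, "spin": 0},
    {"x": 0, "y": 0, "z": 0, "spin": 0},
    {"x": 0, "y": 0, "z": 0, "spin": 0}
  ]
}}

```text
time_s: 17.6
position: [0.5654, -0.2505, 0.0397]
tcp_rot: [[0.117, 0.082, -0.99], [0.993, -0.027, 0.115], [-0.017, -0.996, -0.084]]
force: [-0.4, 0.9, -0.5]
opening: 0.64
```

Request:
{"method": "apply_moves", "body": {
  "steps": [
    {"x": -2, "y": 0, "z": -6, "spin": 0},
    {"x": -2, "y": 0, "z": -6, "spin": 0},
    {"x": 0, "y": 0, "z": -3, "spin": 0},
    {"x": 0, "y": 0, "z": 0, "spin": 0}
  ]
}}

```text
time_s: 18.0
position: [0.5627, -0.2514, 0.0262]
tcp_rot: [[0.117, 0.086, -0.989], [0.993, -0.03, 0.114], [-0.02, -0.996, -0.089]]
force: [0.6, 0.1, -0.9]
opening: 0.639
```

Request:
{"method": "apply_moves", "body": {
  "steps": [
    {"x": 0, "y": 0, "z": -3, "spin": 0},
    {"x": 0, "y": 0, "z": -2, "spin": 0},
    {"x": 0, "y": 0, "z": 0, "spin": 0}
  ]
}}

```text
time_s: 18.3
position: [0.5627, -0.2514, 0.0207]
tcp_rot: [[0.117, 0.086, -0.989], [0.993, -0.03, 0.115], [-0.02, -0.996, -0.088]]
force: [-0.1, -0.1, -0.6]
opening: 0.643
```

Release and lift.

Request:
{"method": "apply_moves", "body": {
  "steps": [
    {"x": 0, "y": 0, "z": 0, "spin": 0},
    {"x": 0, "y": 0, "z": 0, "spin": 0},
    {"x": 0, "y": 0, "z": 0, "spin": 0},
    {"x": 0, "y": 0, "z": 10, "spin": 0},
    {"x": 0, "y": 0, "z": 20, "spin": 0},
    {"x": 0, "y": 0, "z": 30, "spin": 0},
    {"x": 0, "y": 0, "z": 40, "spin": 0},
    {"x": 0, "y": 0, "z": 40, "spin": 0},
    {"x": 0, "y": 0, "z": 40, "spin": 0},
    {"x": 0, "y": 0, "z": 20, "spin": 0}
  ],
  "grip": 66
}}

```text
time_s: 19.3
position: [0.5597, -0.2494, 0.2287]
tcp_rot: [[0.117, 0.081, -0.99], [0.993, -0.027, 0.115], [-0.017, -0.996, -0.084]]
force: [0.2, -0.7, -0.5]
opening: 0.759
```

Run:
```python
from h import *
s=st();print(yawdeg(s),s['joint_positions']); crop('side',220,60,150,130,5,'b5'); crop('top',330,130,120,120,5,'b5t')
```

```text
19.3 [ 0.5597 -0.2494  0.2287] rot [[0.117, 0.081, -0.99], [0.993, -0.027, 0.115], [-0.017, -0.996, -0.084]] F [ 0.2 -0.7 -0.5] op 0.759
83.29 [ -35.15499459   27.51075232   87.7979087     1.64107671   60.01016687
 -119.24661337]
```

View pics/b5.png

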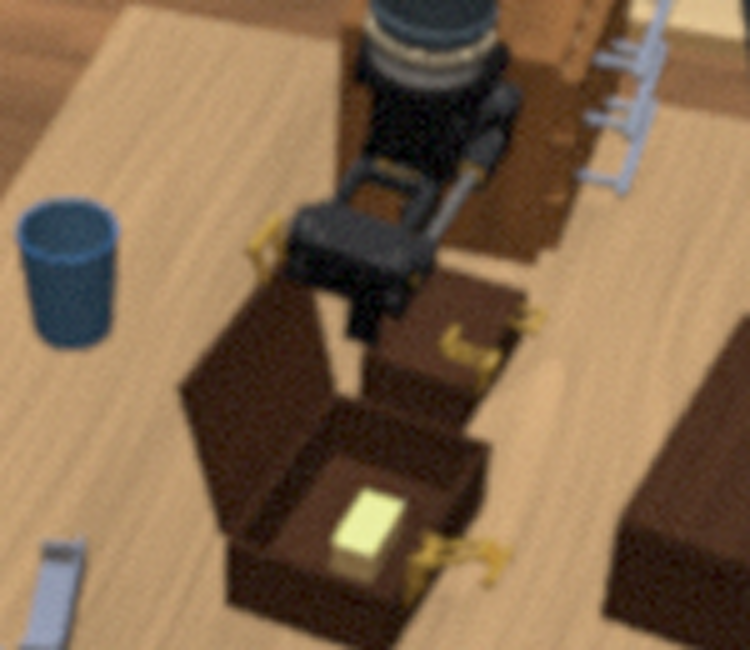

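View pics/b5t.png

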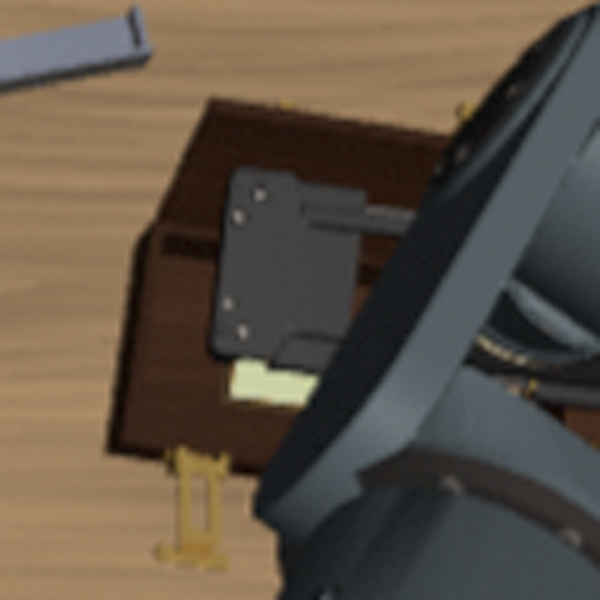

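Request:
{"method": "apply_moves", "body": {
  "steps": [
    {"x": 0, "y": 0, "z": 30, "spin": 0},
    {"x": 5, "y": -5, "z": 30, "spin": 0},
    {"x": 20, "y": -14, "z": 5, "spin": -0.01},
    {"x": 30, "y": -20, "z": 0, "spin": 0},
    {"x": 25, "y": -14, "z": 0, "spin": 0},
    {"x": 10, "y": -5, "z": 0, "spin": 0},
    {"x": 0, "y": 0, "z": 0, "spin": 0},
    {"x": 0, "y": 0, "z": 0, "spin": 0}
  ],
  "grip": 56
}}

```text
time_s: 20.2
position: [0.6467, -0.3053, 0.2885]
tcp_rot: [[0.127, 0.069, -0.989], [0.992, -0.019, 0.126], [-0.01, -0.997, -0.071]]
force: [-0.9, -0.0, -0.3]
opening: 0.643
```

Request:
{"method": "apply_moves", "body": {
  "steps": [
    {"x": 5, "y": -4, "z": -20, "spin": 0},
    {"x": 5, "y": -2, "z": -20, "spin": 0},
    {"x": 0, "y": 0, "z": -10, "spin": 0},
    {"x": 0, "y": 0, "z": 0, "spin": 0},
    {"x": 0, "y": 0, "z": 0, "spin": 0}
  ]
}}

```text
time_s: 20.7
position: [0.6522, -0.3082, 0.2357]
tcp_rot: [[0.127, 0.063, -0.99], [0.992, -0.015, 0.126], [-0.007, -0.998, -0.064]]
force: [0.3, 0.5, -0.5]
opening: 0.642
```

Run:
```python
from h import *
s=st();print(yawdeg(s)); crop('side',220,60,150,130,5,'b6')
bp=np.load('bp.npy')
for th in(1.75,1.8,1.85): print(th,T(bp,[.06-.146*np.cos(th),-.045,.064+.146*np.sin(th)])[0].round(4), proj('side',T(bp,[.06-.146*np.cos(th),-.045,.064+.146*np.sin(th)])))
```

```text
20.7 [ 0.6522 -0.3082  0.2357] rot [[0.127, 0.063, -0.99], [0.992, -0.015, 0.126], [-0.007, -0.998, -0.064]] F [ 0.3  0.5 -0.5] op 0.642
82.72
1.75 [ 0.6471 -0.31    0.2077] [[275.76648689 107.00869962]]
1.8 [ 0.6541 -0.311   0.2062] [[273.75109619 106.76781344]]
1.85 [ 0.6611 -0.312   0.2043] [[271.76583427 106.62530806]]
```

View pics/b6.png

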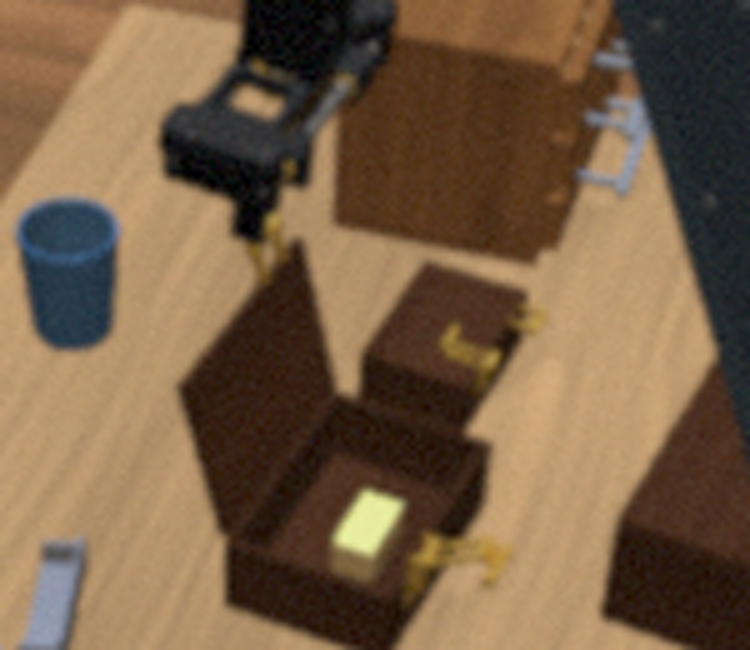

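Request:
{"method": "apply_moves", "body": {
  "steps": [
    {"x": 3, "y": -2.5, "z": -12, "spin": 0},
    {"x": 1.5, "y": 0, "z": -12, "spin": 0},
    {"x": 0, "y": 0, "z": -6, "spin": 0},
    {"x": 0, "y": 0, "z": 0, "spin": 0}
  ]
}}

```text
time_s: 21.15
position: [0.6575, -0.3112, 0.2059]
tcp_rot: [[0.127, 0.066, -0.99], [0.992, -0.018, 0.126], [-0.009, -0.998, -0.068]]
force: [-0.1, -0.4, 0.5]
opening: 0.643
```

Request:
{"method": "apply_moves", "body": {
  "steps": [
    {"x": 0, "y": 0, "z": 0, "spin": 0},
    {"x": 0, "y": 0, "z": 0, "spin": 0},
    {"x": 0, "y": 0, "z": 0, "spin": 0}
  ],
  "grip": 34
}}

```text
time_s: 21.45
position: [0.6577, -0.3112, 0.2057]
tcp_rot: [[0.127, 0.066, -0.99], [0.992, -0.017, 0.126], [-0.009, -0.998, -0.068]]
force: [0.5, 3.9, -0.3]
opening: 0.455
```

Request:
{"method": "apply_moves", "body": {
  "steps": [
    {"x": -14.3, "y": 2.1, "z": 2.6, "spin": 0},
    {"x": -14.4, "y": 2.1, "z": 1.1, "spin": 0},
    {"x": -14.5, "y": 2.1, "z": -0.3, "spin": 0},
    {"x": -14.4, "y": 2.1, "z": -1.7, "spin": 0},
    {"x": -14.2, "y": 2, "z": -3.2, "spin": 0},
    {"x": -13.7, "y": 2, "z": -4.6, "spin": 0},
    {"x": -13.2, "y": 1.9, "z": -6, "spin": 0},
    {"x": -12.6, "y": 1.8, "z": -7.2, "spin": 0}
  ]
}}

```text
time_s: 22.25
position: [0.5535, -0.2954, 0.1931]
tcp_rot: [[0.126, 0.093, -0.988], [0.992, -0.025, 0.125], [-0.013, -0.995, -0.095]]
force: [1.8, 1.9, 1.5]
opening: 0.447
```

Request:
{"method": "apply_moves", "body": {
  "steps": [
    {"x": -12.2, "y": 1.8, "z": -7.8, "spin": 0},
    {"x": -11.3, "y": 1.6, "z": -9.1, "spin": 0},
    {"x": -10.4, "y": 1.5, "z": -10.1, "spin": 0},
    {"x": -9.3, "y": 1.3, "z": -11.1, "spin": 0},
    {"x": -8.2, "y": 1.2, "z": -12, "spin": 0},
    {"x": -7, "y": 1, "z": -12.7, "spin": 0}
  ]
}}

```text
time_s: 22.85
position: [0.4957, -0.2866, 0.1361]
tcp_rot: [[0.126, 0.104, -0.987], [0.992, -0.031, 0.124], [-0.017, -0.994, -0.107]]
force: [-1.3, 1.4, 2.0]
opening: 0.445
```

Request:
{"method": "apply_moves", "body": {
  "steps": [
    {"x": -6.5, "y": 0.9, "z": -13.2, "spin": 0},
    {"x": -5, "y": 0.7, "z": -13.7, "spin": 0},
    {"x": -3.6, "y": 0.5, "z": -14.1, "spin": 0},
    {"x": -2.2, "y": 0.3, "z": -14.4, "spin": 0},
    {"x": -0.7, "y": 0, "z": -13, "spin": 0},
    {"x": 0, "y": 0, "z": -4, "spin": 0},
    {"x": 0, "y": 0, "z": -2, "spin": 0}
  ]
}}

```text
time_s: 23.55
position: [0.4769, -0.2838, 0.0632]
tcp_rot: [[0.126, 0.107, -0.986], [0.992, -0.032, 0.123], [-0.018, -0.994, -0.11]]
force: [-3.1, 2.7, 16.1]
opening: 0.444
```

Request:
{"method": "apply_moves", "body": {
  "steps": [
    {"x": 0, "y": 0, "z": 0, "spin": 0},
    {"x": 0, "y": 0, "z": 0, "spin": 0},
    {"x": 0, "y": 0, "z": 12, "spin": 0},
    {"x": 0, "y": 0, "z": 20, "spin": 0},
    {"x": 0, "y": 0, "z": 30, "spin": 0},
    {"x": -5, "y": 25, "z": 0, "spin": 0},
    {"x": -7, "y": 30, "z": 0, "spin": 0},
    {"x": -6, "y": 25, "z": 0, "spin": 0},
    {"x": 0, "y": 8, "z": 0, "spin": 0},
    {"x": 0, "y": 0, "z": 0, "spin": 0},
    {"x": 0, "y": 0, "z": 0, "spin": 0}
  ],
  "grip": 54
}}

```text
time_s: 24.65
position: [0.4647, -0.1999, 0.1384]
tcp_rot: [[0.128, 0.123, -0.984], [0.991, -0.047, 0.123], [-0.031, -0.991, -0.128]]
force: [0.5, 0.1, -1.0]
opening: 0.621
```

Run:
```python
from h import *
s=st();print(yawdeg(s)); crop('side',240,90,120,110,5,'b7')
bp=np.load('bp.npy')
for th in(2.4,2.5,2.6):
    a=np.arctan2(16,46)+th; X=T(bp,[-.068+.0487*np.cos(a),.045,.070+.0487*np.sin(a)])[0]; print(th,X.round(4),(proj('side',X)[0]-[240,90])*5)
```

```text
24.65 [ 0.4647 -0.1999  0.1384] rot [[0.128, 0.123, -0.984], [0.991, -0.047, 0.123], [-0.031, -0.991, -0.128]] F [ 0.5  0.1 -1. ] op 0.621
82.67
2.4 [ 0.4631 -0.1927  0.0893] [397.44620033 402.50581971]
2.5 [ 0.4614 -0.1924  0.0847] [399.28711683 408.45391843]
2.6 [ 0.4602 -0.1923  0.08  ] [400.42500467 414.31210943]
```

View pics/b7.png

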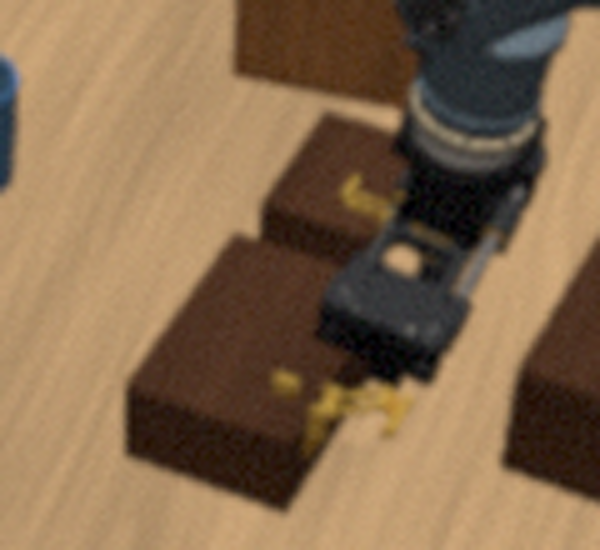

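Request:
{"method": "apply_moves", "body": {
  "steps": [
    {"x": -2, "y": 5, "z": -15, "spin": 0},
    {"x": -1, "y": 2, "z": -15, "spin": 0},
    {"x": 0, "y": 0, "z": -15, "spin": 0},
    {"x": 0, "y": 0, "z": -6, "spin": 0},
    {"x": 0, "y": 0, "z": 0, "spin": 0}
  ]
}}

```text
time_s: 25.2
position: [0.4661, -0.2001, 0.0865]
tcp_rot: [[0.134, 0.13, -0.983], [0.99, -0.053, 0.128], [-0.035, -0.99, -0.135]]
force: [0.5, 2.9, 0.8]
opening: 0.622
```

Request:
{"method": "apply_moves", "body": {
  "steps": [
    {"x": -4, "y": 7, "z": 0, "spin": 0},
    {"x": 0, "y": 0, "z": 0, "spin": 0}
  ]
}}

```text
time_s: 25.4
position: [0.4623, -0.1937, 0.0868]
tcp_rot: [[0.134, 0.13, -0.982], [0.99, -0.053, 0.128], [-0.036, -0.99, -0.136]]
force: [0.4, 0.0, -0.7]
opening: 0.621
```

Run:
```python
from h import *
s=st();print(yawdeg(s)); crop('side',240,90,120,110,5,'b8')
```

```text
25.4 [ 0.4623 -0.1937  0.0868] rot [[0.134, 0.13, -0.982], [0.99, -0.053, 0.128], [-0.036, -0.99, -0.136]] F [ 0.4  0.  -0.7] op 0.621
82.27
```

View pics/b8.png

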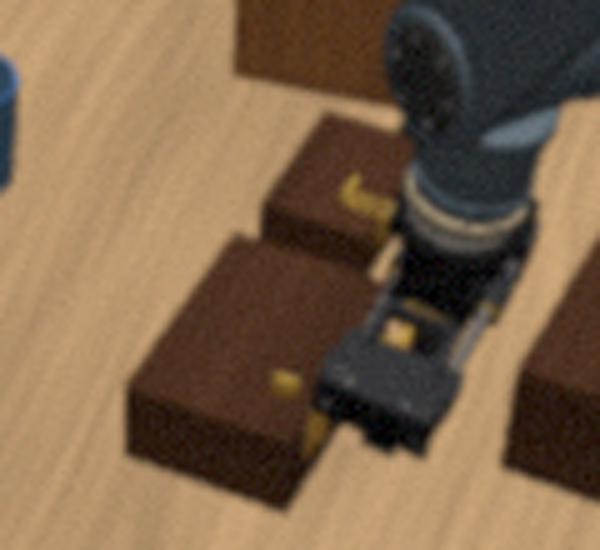

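Request:
{"method": "apply_moves", "body": {
  "steps": [
    {"x": -1, "y": 1, "z": -7, "spin": 0},
    {"x": 0, "y": 0, "z": 0, "spin": 0}
  ]
}}

```text
time_s: 25.65
position: [0.463, -0.1943, 0.0808]
tcp_rot: [[0.134, 0.135, -0.982], [0.99, -0.057, 0.128], [-0.039, -0.989, -0.141]]
force: [-0.1, 0.2, 0.1]
opening: 0.621
```

Request:
{"method": "apply_moves", "body": {
  "steps": [
    {"x": 0, "y": 0, "z": 0, "spin": 0},
    {"x": 0, "y": 0, "z": 0, "spin": 0},
    {"x": 0, "y": 0, "z": 0, "spin": 0}
  ],
  "grip": 30
}}

```text
time_s: 25.95
position: [0.463, -0.1924, 0.0808]
tcp_rot: [[0.137, 0.134, -0.981], [0.99, -0.054, 0.131], [-0.035, -0.989, -0.14]]
force: [10.2, 18.0, -0.7]
opening: 0.434
```

Request:
{"method": "apply_moves", "body": {
  "steps": [
    {"x": 3.8, "y": -0.5, "z": 11.2, "spin": 0},
    {"x": 7, "y": -1, "z": 10.6, "spin": 0},
    {"x": 9.5, "y": -1.4, "z": 8.5, "spin": 0},
    {"x": 11.2, "y": -1.6, "z": 5.6, "spin": 0},
    {"x": 12.4, "y": -1.8, "z": 2.6, "spin": 0}
  ]
}}

```text
time_s: 26.45
position: [0.5015, -0.1962, 0.118]
tcp_rot: [[0.133, 0.12, -0.984], [0.991, -0.048, 0.128], [-0.032, -0.992, -0.125]]
force: [-3.9, -1.5, -0.2]
opening: 0.398
```

Request:
{"method": "apply_moves", "body": {
  "steps": [
    {"x": 12.6, "y": -1.8, "z": -0.8, "spin": 0},
    {"x": 11.9, "y": -1.7, "z": -4, "spin": 0},
    {"x": 10.5, "y": -1.5, "z": -7, "spin": 0},
    {"x": 8.4, "y": -1.2, "z": -9.6, "spin": 0},
    {"x": 5.5, "y": -0.8, "z": -11.3, "spin": 0},
    {"x": 0, "y": 0, "z": -4, "spin": 0},
    {"x": 0, "y": 0, "z": -2, "spin": 0}
  ]
}}

```text
time_s: 27.15
position: [0.557, -0.205, 0.0817]
tcp_rot: [[0.133, 0.129, -0.983], [0.99, -0.053, 0.127], [-0.036, -0.99, -0.135]]
force: [-1.5, 1.6, 15.1]
opening: 0.395
```

Run:
```python
from h import *
s=st();print(yawdeg(s)); crop('side',240,90,120,110,5,'b9')
```

```text
27.15 [ 0.557  -0.205   0.0817] rot [[0.133, 0.129, -0.983], [0.99, -0.053, 0.127], [-0.036, -0.99, -0.135]] F [-1.5  1.6 15.1] op 0.395
82.36
```

View pics/b9.png

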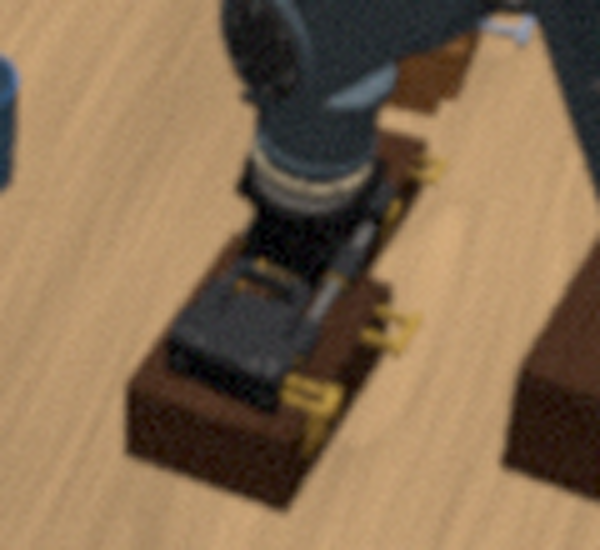

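Request:
{"method": "apply_moves", "body": {
  "steps": [
    {"x": 0, "y": 0, "z": 0, "spin": 0},
    {"x": 0, "y": 0, "z": 0, "spin": 0},
    {"x": 0, "y": 0, "z": 10, "spin": 0},
    {"x": 0, "y": 0, "z": 20, "spin": 0},
    {"x": 0, "y": 0, "z": 30, "spin": 0},
    {"x": 0, "y": 0, "z": 40, "spin": 0},
    {"x": 0, "y": 0, "z": 30, "spin": 0},
    {"x": -5, "y": 20, "z": 0, "spin": -0.15},
    {"x": -5, "y": 20, "z": 0, "spin": -0.15},
    {"x": -5, "y": 20, "z": 0, "spin": -0.15},
    {"x": -5, "y": 20, "z": 0, "spin": -0.15},
    {"x": -5, "y": 20, "z": 0, "spin": -0.15}
  ],
  "grip": 54
}}

```text
time_s: 28.4
position: [0.5206, -0.104, 0.2176]
tcp_rot: [[0.776, 0.052, -0.628], [0.629, -0.116, 0.768], [-0.033, -0.992, -0.123]]
force: [-0.9, 0.5, 0.6]
opening: 0.62
```

Request:
{"method": "apply_moves", "body": {
  "steps": [
    {"x": -5, "y": 20, "z": 0, "spin": -0.15},
    {"x": -5, "y": 20, "z": 0, "spin": -0.15},
    {"x": -5, "y": 20, "z": 0, "spin": -0.15},
    {"x": -5, "y": 20, "z": 0, "spin": -0.15},
    {"x": -5, "y": 20, "z": 0, "spin": -0.15},
    {"x": -5, "y": 20, "z": 0, "spin": -0.15},
    {"x": -5, "y": 20, "z": 0, "spin": -0.15},
    {"x": -5, "y": 20, "z": 0, "spin": -0.15},
    {"x": -5, "y": 20, "z": 0, "spin": -0.15},
    {"x": -5, "y": 20, "z": 0, "spin": -0.15},
    {"x": -5, "y": 20, "z": 0, "spin": -0.15},
    {"x": -5, "y": 20, "z": 0, "spin": -0.15}
  ],
  "grip": 60
}}

```text
time_s: 29.6
position: [0.4479, 0.1442, 0.2214]
tcp_rot: [[0.436, -0.134, 0.89], [-0.899, -0.021, 0.438], [-0.04, -0.991, -0.13]]
force: [0.6, 0.5, 0.1]
opening: 0.688
```

Run:
```python
from h import *
s=st();print(yawdeg(s),s['joint_positions']); cap('top','c1'); cap('side','c1s'); findblanks(cams=('top',))
```

```text
29.6 [0.4479 0.1442 0.2214] rot [[0.436, -0.134, 0.89], [-0.899, -0.021, 0.438], [-0.04, -0.991, -0.13]] F [0.6 0.5 0.1] op 0.688
-64.1 [ 4.58215846 22.36945299 99.1115028  -0.63928349 66.30108414 68.82842984]
top [276.2 184.9] 133 xy [0.617  0.0439] yaw 27.2 cost 35.4
top [309.3 197.1] 135 xy [ 0.585 -0.048] yaw 4.4 cost 32.9
top [311.5 246.2] 125 xy [ 0.4507 -0.0527] yaw -12.5 cost 35.2
```

View pics/c1.png

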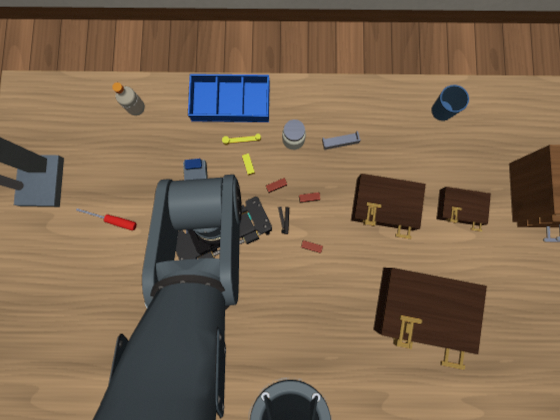

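View pics/c1s.png

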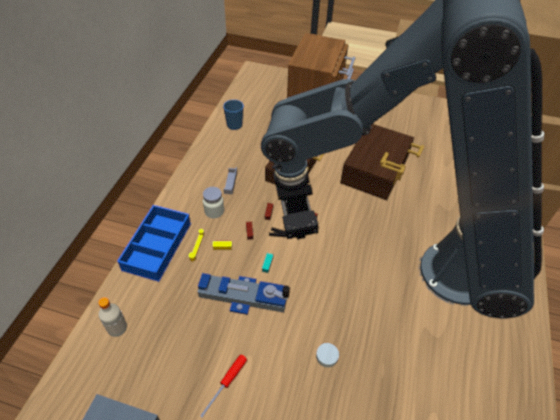

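Request:
{"method": "apply_moves", "body": {
  "steps": [
    {"x": -2, "y": 20, "z": 0, "spin": -0.1},
    {"x": -2, "y": 25, "z": 0, "spin": -0.1},
    {"x": -2, "y": 25, "z": 0, "spin": -0.1},
    {"x": -2, "y": 20, "z": -5, "spin": -0.04},
    {"x": 0, "y": 8, "z": -10, "spin": 0},
    {"x": 0, "y": 0, "z": -10, "spin": 0},
    {"x": 0, "y": 0, "z": -10, "spin": 0},
    {"x": 0, "y": 0, "z": -10, "spin": 0},
    {"x": 0, "y": 0, "z": -10, "spin": 0},
    {"x": 0, "y": 0, "z": 0, "spin": 0}
  ],
  "grip": 52
}}

```text
time_s: 30.75
position: [0.4413, 0.2347, 0.1622]
tcp_rot: [[0.123, -0.134, 0.983], [-0.992, 0.016, 0.126], [-0.033, -0.991, -0.131]]
force: [0.5, 0.4, 0.2]
opening: 0.593
```

Run:
```python
from h import *
s=st();print(yawdeg(s)); crop('side',190,220,140,110,5,'c2')
```

```text
30.75 [0.4413 0.2347 0.1622] rot [[0.123, -0.134, 0.983], [-0.992, 0.016, 0.126], [-0.033, -0.991, -0.131]] F [0.5 0.4 0.2] op 0.593
-82.93
```

View pics/c2.png

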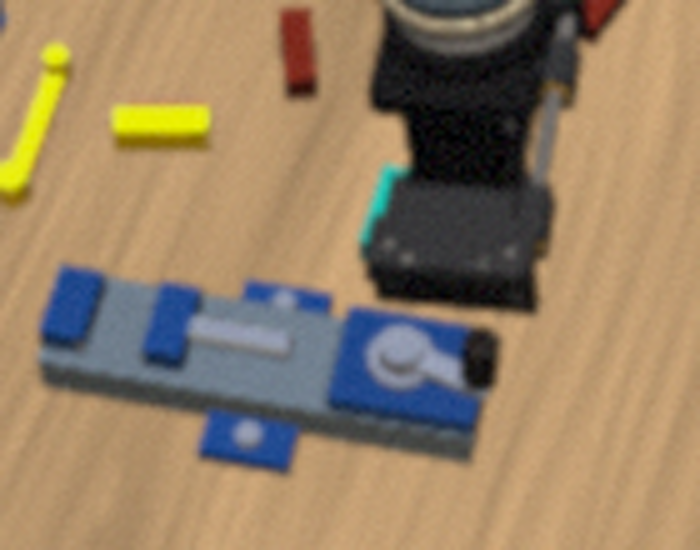

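Run:
```python
from h import *
im=cap('side'); sub=im[280:302,276:300].astype(int).max(2); ys,xs=np.where(sub<50); u=[xs.mean()+276,ys.mean()+280]; print(len(xs),u)
for z in(.075,.08,.085): print(z,back('side',u,z)[0].round(4))
vp=np.load('vp.npy'); print(T(vp,[-.075,0,.08]))
```

```text
61 [np.float64(286.1967213114754), np.float64(288.91803278688525)]
0.075 [0.4438 0.2464 0.075 ]
0.08 [0.4431 0.2493 0.08  ]
0.085 [0.4424 0.2522 0.085 ]
[[0.48611651 0.24804905 0.08      ]]
```

Request:
{"method": "apply_moves", "body": {
  "steps": [
    {"x": 0, "y": 10, "z": -6, "spin": 0},
    {"x": 0, "y": 5, "z": -6, "spin": 0},
    {"x": 0, "y": 0, "z": -6, "spin": 0},
    {"x": 0, "y": 0, "z": -6, "spin": 0},
    {"x": 0, "y": 0, "z": -6, "spin": 0},
    {"x": 0, "y": 0, "z": -6, "spin": 0},
    {"x": 0, "y": 0, "z": 0, "spin": 0}
  ]
}}

```text
time_s: 31.55
position: [0.443, 0.2521, 0.1252]
tcp_rot: [[0.124, -0.129, 0.984], [-0.992, 0.018, 0.128], [-0.034, -0.991, -0.126]]
force: [0.3, 0.5, -0.1]
opening: 0.599
```

Request:
{"method": "apply_moves", "body": {
  "steps": [
    {"x": -2, "y": 0, "z": -10, "spin": 0},
    {"x": -1, "y": 0, "z": -10, "spin": 0},
    {"x": 0, "y": 0, "z": -10, "spin": 0},
    {"x": 0, "y": 0, "z": -10, "spin": 0},
    {"x": 0, "y": 0, "z": -7, "spin": 0},
    {"x": 0, "y": 0, "z": 0, "spin": 0},
    {"x": 0, "y": 0, "z": 0, "spin": 0}
  ]
}}

```text
time_s: 32.25
position: [0.4394, 0.2516, 0.0733]
tcp_rot: [[0.124, -0.13, 0.984], [-0.992, 0.017, 0.127], [-0.034, -0.991, -0.127]]
force: [-0.2, 0.1, 0.0]
opening: 0.595
```

Run:
```python
from h import *
s=st();print(yawdeg(s)); crop('side',190,220,140,110,5,'c3')
```

```text
32.25 [0.4394 0.2516 0.0733] rot [[0.124, -0.13, 0.984], [-0.992, 0.017, 0.127], [-0.034, -0.991, -0.127]] F [-0.2  0.1  0. ] op 0.595
-82.9
```

View pics/c3.png

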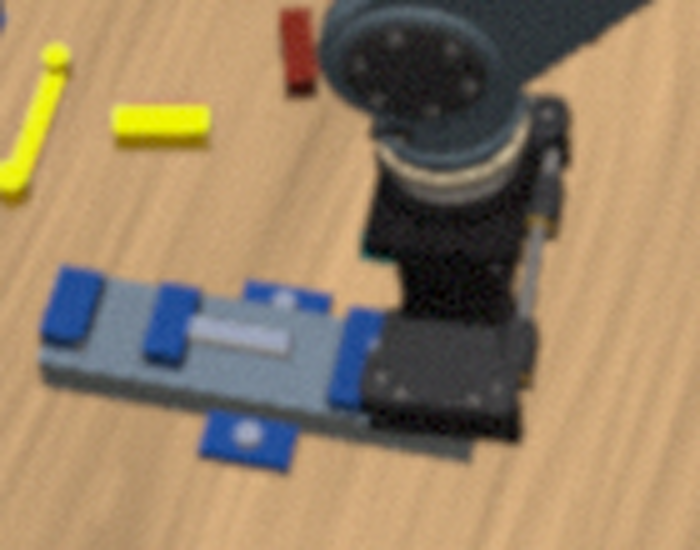

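Request:
{"method": "apply_moves", "body": {
  "steps": [
    {"x": 0, "y": 0, "z": 0, "spin": 0},
    {"x": 0, "y": 0, "z": 0, "spin": 0},
    {"x": 0, "y": 0, "z": 0, "spin": 0},
    {"x": 0, "y": 0, "z": 0, "spin": 0}
  ],
  "grip": 12
}}

```text
time_s: 32.7
position: [0.4403, 0.2521, 0.0746]
tcp_rot: [[0.123, -0.127, 0.984], [-0.992, 0.019, 0.127], [-0.035, -0.992, -0.124]]
force: [-0.3, 2.2, -1.2]
opening: 0.315
```

Request:
{"method": "apply_moves", "body": {
  "steps": [
    {"x": 0, "y": 0, "z": 0, "spin": 0},
    {"x": 0, "y": 0, "z": 0, "spin": 0}
  ]
}}

```text
time_s: 32.9
position: [0.4402, 0.2528, 0.0747]
tcp_rot: [[0.123, -0.127, 0.984], [-0.992, 0.02, 0.126], [-0.035, -0.992, -0.124]]
force: [-0.1, 0.1, -1.9]
opening: 0.223
```

```bash
cat > crank.py <<'E'
import sys; from h import *
# usage: crank.py cx cy ndeg nrows sign
cx,cy,d,n,sg=map(float,sys.argv[1:6]); s=st(); p=np.array(s['position'])[:2]-[cx,cy]
a=np.arctan2(p[1],p[0]); print('r',np.linalg.norm(p),'ang',np.degrees(a))
R=.045; cur=p.copy(); 
for i in range(int(n)):
    a+=sg*np.radians(d); q=R*np.array([np.cos(a),np.sin(a)]); e=(q-cur)*1e3; cur=q; print('{"x": %.1f, "y": %.1f, "z": 0, "spin": 0},'%tuple(e))
E
python3 crank.py .4846 .248 20 6 1
```

```text
32.9 [0.4402 0.2528 0.0747] rot [[0.123, -0.127, 0.984], [-0.992, 0.02, 0.126], [-0.035, -0.992, -0.124]] F [-0.1  0.1 -1.9] op 0.223
r 0.044635391485982896 ang 173.8724790783218
{"x": 0.7, "y": -15.6, "z": 0, "spin": 0},
{"x": 6.3, "y": -14.3, "z": 0, "spin": 0},
{"x": 10.8, "y": -11.3, "z": 0, "spin": 0},
{"x": 14.0, "y": -6.9, "z": 0, "spin": 0},
{"x": 15.5, "y": -1.7, "z": 0, "spin": 0},
{"x": 15.2, "y": 3.7, "z": 0, "spin": 0},
```

Request:
{"method": "apply_moves", "body": {
  "steps": [
    {"x": 0.5, "y": -15.5, "z": 0, "spin": 0},
    {"x": 6.3, "y": -14.3, "z": 0, "spin": 0},
    {"x": 10.8, "y": -11.3, "z": 0, "spin": 0}
  ]
}}

```text
time_s: 33.2
position: [0.4596, 0.2131, 0.0747]
tcp_rot: [[0.124, -0.122, 0.985], [-0.991, 0.024, 0.128], [-0.039, -0.992, -0.118]]
force: [2.6, 10.5, -3.2]
opening: 0.222
```

```bash
python3 crank.py .4846 .248 20 6 1;python3 - <<'E'
from h import *
crop('side',190,220,140,110,5,'c4')
E
```

```text
33.2 [0.4596 0.2131 0.0747] rot [[0.124, -0.122, 0.985], [-0.991, 0.024, 0.128], [-0.039, -0.992, -0.118]] F [ 2.6 10.5 -3.2] op 0.222
r 0.042950910495582154 ang -125.56664257153899
{"x": 12.9, "y": -8.4, "z": 0, "spin": 0},
{"x": 15.6, "y": -1.5, "z": 0, "spin": 0},
{"x": 15.1, "y": 3.9, "z": 0, "spin": 0},
{"x": 12.9, "y": 8.8, "z": 0, "spin": 0},
{"x": 9.1, "y": 12.7, "z": 0, "spin": 0},
{"x": 4.2, "y": 15.1, "z": 0, "spin": 0},
```

View pics/c4.png

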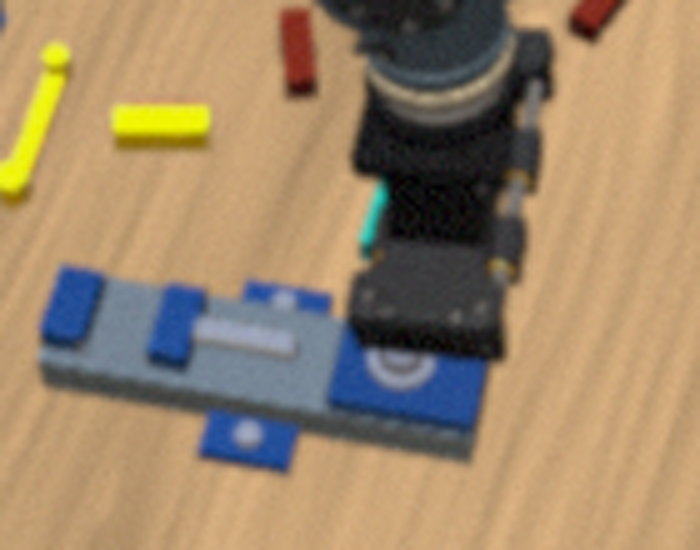

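Request:
{"method": "apply_moves", "body": {
  "steps": [
    {"x": 12.9, "y": -6.5, "z": 0, "spin": 0},
    {"x": 15.6, "y": -1.5, "z": 0, "spin": 0},
    {"x": 15.1, "y": 3.9, "z": 0, "spin": 0},
    {"x": 12.9, "y": 8.8, "z": 0, "spin": 0},
    {"x": 9.1, "y": 12.7, "z": 0, "spin": 0}
  ]
}}

```text
time_s: 33.75
position: [0.522, 0.225, 0.0747]
tcp_rot: [[0.116, -0.141, 0.983], [-0.993, 0.023, 0.12], [-0.04, -0.99, -0.138]]
force: [0.4, -2.6, 0.9]
opening: 0.221
```

```bash
python3 crank.py .4846 .25 20 10 1
```

```text
33.75 [0.522  0.225  0.0747] rot [[0.116, -0.141, 0.983], [-0.993, 0.023, 0.12], [-0.04, -0.99, -0.138]] F [ 0.4 -2.6  0.9] op 0.221
r 0.04499946240486223 ang -33.70247767242827
{"x": 6.3, "y": 14.3, "z": 0, "spin": 0},
{"x": 1.0, "y": 15.6, "z": 0, "spin": 0},
{"x": -4.4, "y": 15.0, "z": 0, "spin": 0},
{"x": -9.3, "y": 12.6, "z": 0, "spin": 0},
{"x": -13.0, "y": 8.7, "z": 0, "spin": 0},
{"x": -15.2, "y": 3.7, "z": 0, "spin": 0},
{"x": -15.5, "y": -1.7, "z": 0, "spin": 0},
{"x": -14.0, "y": -6.9, "z": 0, "spin": 0},
{"x": -10.8, "y": -11.3, "z": 0, "spin": 0},
{"x": -6.3, "y": -14.3, "z": 0, "spin": 0},
```

Request:
{"method": "apply_moves", "body": {
  "steps": [
    {"x": 6.3, "y": 14.3, "z": 0, "spin": 0},
    {"x": 1, "y": 15.6, "z": 0, "spin": 0},
    {"x": -4.4, "y": 15, "z": 0, "spin": 0},
    {"x": -9.3, "y": 12.6, "z": 0, "spin": 0},
    {"x": -13, "y": 8.7, "z": 0, "spin": 0},
    {"x": -15.2, "y": 3.7, "z": 0, "spin": 0},
    {"x": -15.5, "y": -1.7, "z": 0, "spin": 0}
  ]
}}

```text
time_s: 34.45
position: [0.481, 0.2954, 0.0748]
tcp_rot: [[0.114, -0.119, 0.986], [-0.993, 0.024, 0.118], [-0.038, -0.993, -0.116]]
force: [2.5, 1.8, -3.9]
opening: 0.222
```

```bash
python3 crank.py .4846 .25 20 12 1
```

```text
34.45 [0.481  0.2954 0.0748] rot [[0.114, -0.119, 0.986], [-0.993, 0.024, 0.118], [-0.038, -0.993, -0.116]] F [ 2.5  1.8 -3.9] op 0.222
r 0.04552972258723862 ang 94.56277818269324
{"x": -15.1, "y": -4.5, "z": 0, "spin": 0},
{"x": -12.9, "y": -8.9, "z": 0, "spin": 0},
{"x": -9.1, "y": -12.7, "z": 0, "spin": 0},
{"x": -4.2, "y": -15.1, "z": 0, "spin": 0},
{"x": 1.2, "y": -15.6, "z": 0, "spin": 0},
{"x": 6.5, "y": -14.2, "z": 0, "spin": 0},
{"x": 11.0, "y": -11.1, "z": 0, "spin": 0},
{"x": 14.1, "y": -6.7, "z": 0, "spin": 0},
{"x": 15.6, "y": -1.5, "z": 0, "spin": 0},
{"x": 15.1, "y": 3.9, "z": 0, "spin": 0},
{"x": 12.9, "y": 8.9, "z": 0, "spin": 0},
{"x": 9.1, "y": 12.7, "z": 0, "spin": 0},
```

Request:
{"method": "apply_moves", "body": {
  "steps": [
    {"x": -15.1, "y": -4.5, "z": 0, "spin": 0},
    {"x": -12.9, "y": -8.9, "z": 0, "spin": 0},
    {"x": -9.1, "y": -12.7, "z": 0, "spin": 0},
    {"x": -4.2, "y": -15.1, "z": 0, "spin": 0},
    {"x": 1.2, "y": -15.6, "z": 0, "spin": 0},
    {"x": 6.5, "y": -14.2, "z": 0, "spin": 0},
    {"x": 11, "y": -11.1, "z": 0, "spin": 0},
    {"x": 14.1, "y": -6.7, "z": 0, "spin": 0}
  ]
}}

```text
time_s: 35.25
position: [0.4674, 0.2091, 0.0746]
tcp_rot: [[0.12, -0.117, 0.986], [-0.992, 0.029, 0.124], [-0.043, -0.993, -0.112]]
force: [-1.9, 5.4, 0.2]
opening: 0.219
```

```bash
python3 crank.py .4846 .25 20 12 1
```

```text
35.25 [0.4674 0.2091 0.0746] rot [[0.12, -0.117, 0.986], [-0.992, 0.029, 0.124], [-0.043, -0.993, -0.112]] F [-1.9  5.4  0.2] op 0.219
r 0.04434062150944378 ang -112.85964311140073
{"x": 15.0, "y": -4.1, "z": 0, "spin": 0},
{"x": 15.5, "y": 1.9, "z": 0, "spin": 0},
{"x": 13.9, "y": 7.1, "z": 0, "spin": 0},
{"x": 10.6, "y": 11.5, "z": 0, "spin": 0},
{"x": 6.1, "y": 14.4, "z": 0, "spin": 0},
{"x": 0.8, "y": 15.6, "z": 0, "spin": 0},
{"x": -4.6, "y": 14.9, "z": 0, "spin": 0},
{"x": -9.4, "y": 12.5, "z": 0, "spin": 0},
{"x": -13.1, "y": 8.5, "z": 0, "spin": 0},
{"x": -15.2, "y": 3.5, "z": 0, "spin": 0},
{"x": -15.5, "y": -1.9, "z": 0, "spin": 0},
{"x": -13.9, "y": -7.1, "z": 0, "spin": 0},
```

Request:
{"method": "apply_moves", "body": {
  "steps": [
    {"x": 15, "y": -4.1, "z": 0, "spin": 0},
    {"x": 15.5, "y": 1.9, "z": 0, "spin": 0},
    {"x": 13.9, "y": 7.1, "z": 0, "spin": 0},
    {"x": 10.6, "y": 11.5, "z": 0, "spin": 0},
    {"x": 6.1, "y": 14.4, "z": 0, "spin": 0},
    {"x": 0.8, "y": 15.6, "z": 0, "spin": 0},
    {"x": -4.6, "y": 14.9, "z": 0, "spin": 0},
    {"x": -9.4, "y": 12.5, "z": 0, "spin": 0},
    {"x": -13.1, "y": 8.5, "z": 0, "spin": 0},
    {"x": -15.2, "y": 3.5, "z": 0, "spin": 0}
  ]
}}

```text
time_s: 36.25
position: [0.5027, 0.2917, 0.0749]
tcp_rot: [[0.111, -0.106, 0.988], [-0.993, 0.029, 0.115], [-0.041, -0.994, -0.102]]
force: [5.8, 5.6, -7.3]
opening: 0.223
```

```bash
python3 crank.py .4846 .25 20 12 1
```

```text
36.25 [0.5027 0.2917 0.0749] rot [[0.111, -0.106, 0.988], [-0.993, 0.029, 0.115], [-0.041, -0.994, -0.102]] F [ 5.8  5.6 -7.3] op 0.223
r 0.0454597251907206 ang 66.58534780673303
{"x": -15.4, "y": 3.2, "z": 0, "spin": 0},
{"x": -15.5, "y": -1.8, "z": 0, "spin": 0},
{"x": -14.0, "y": -7.0, "z": 0, "spin": 0},
{"x": -10.7, "y": -11.4, "z": 0, "spin": 0},
{"x": -6.2, "y": -14.3, "z": 0, "spin": 0},
{"x": -0.9, "y": -15.6, "z": 0, "spin": 0},
{"x": 4.5, "y": -15.0, "z": 0, "spin": 0},
{"x": 9.3, "y": -12.5, "z": 0, "spin": 0},
{"x": 13.0, "y": -8.6, "z": 0, "spin": 0},
{"x": 15.2, "y": -3.6, "z": 0, "spin": 0},
{"x": 15.5, "y": 1.8, "z": 0, "spin": 0},
{"x": 14.0, "y": 7.0, "z": 0, "spin": 0},
```

Request:
{"method": "apply_moves", "body": {
  "steps": [
    {"x": -15.4, "y": 3.2, "z": 0, "spin": 0},
    {"x": -15.5, "y": -1.8, "z": 0, "spin": 0},
    {"x": -14, "y": -7, "z": 0, "spin": 0},
    {"x": -10.7, "y": -11.4, "z": 0, "spin": 0},
    {"x": -6.2, "y": -14.3, "z": 0, "spin": 0},
    {"x": -0.9, "y": -15.6, "z": 0, "spin": 0},
    {"x": 4.5, "y": -15, "z": 0, "spin": 0},
    {"x": 9.3, "y": -12.5, "z": 0, "spin": 0},
    {"x": 13, "y": -8.6, "z": 0, "spin": 0}
  ]
}}

```text
time_s: 37.15
position: [0.462, 0.212, 0.0746]
tcp_rot: [[0.116, -0.108, 0.987], [-0.992, 0.034, 0.12], [-0.046, -0.994, -0.103]]
force: [-3.0, 3.3, 0.6]
opening: 0.226
```

```bash
python3 crank.py .4846 .25 20 12 1
```

```text
37.15 [0.462  0.212  0.0746] rot [[0.116, -0.108, 0.987], [-0.992, 0.034, 0.12], [-0.046, -0.994, -0.103]] F [-3.   3.3  0.6] op 0.226
r 0.04423306723866239 ang -120.78209673908667
{"x": 14.2, "y": -6.2, "z": 0, "spin": 0},
{"x": 15.6, "y": -0.2, "z": 0, "spin": 0},
{"x": 14.8, "y": 5.1, "z": 0, "spin": 0},
{"x": 12.1, "y": 9.9, "z": 0, "spin": 0},
{"x": 8.0, "y": 13.4, "z": 0, "spin": 0},
{"x": 2.9, "y": 15.4, "z": 0, "spin": 0},
{"x": -2.5, "y": 15.4, "z": 0, "spin": 0},
{"x": -7.6, "y": 13.6, "z": 0, "spin": 0},
{"x": -11.8, "y": 10.2, "z": 0, "spin": 0},
{"x": -14.6, "y": 5.5, "z": 0, "spin": 0},
{"x": -15.6, "y": 0.2, "z": 0, "spin": 0},
{"x": -14.8, "y": -5.1, "z": 0, "spin": 0},
```

Cumulative ≈785°. Continue.

Request:
{"method": "apply_moves", "body": {
  "steps": [
    {"x": 14.2, "y": -6.2, "z": 0, "spin": 0},
    {"x": 15.6, "y": -0.2, "z": 0, "spin": 0},
    {"x": 14.8, "y": 5.1, "z": 0, "spin": 0},
    {"x": 12.1, "y": 9.9, "z": 0, "spin": 0},
    {"x": 8, "y": 13.4, "z": 0, "spin": 0},
    {"x": 2.9, "y": 15.4, "z": 0, "spin": 0},
    {"x": -2.5, "y": 15.4, "z": 0, "spin": 0},
    {"x": -7.6, "y": 13.6, "z": 0, "spin": 0},
    {"x": -11.8, "y": 10.2, "z": 0, "spin": 0}
  ]
}}

```text
time_s: 38.05
position: [0.5144, 0.2849, 0.0747]
tcp_rot: [[0.104, -0.119, 0.987], [-0.993, 0.033, 0.109], [-0.046, -0.992, -0.115]]
force: [1.9, -3.4, -1.3]
opening: 0.228
```

```bash
python3 crank.py .4846 .25 20 5 1
```

```text
38.05 [0.5144 0.2849 0.0747] rot [[0.104, -0.119, 0.987], [-0.993, 0.033, 0.109], [-0.046, -0.992, -0.115]] F [ 1.9 -3.4 -1.3] op 0.228
r 0.04590397708002309 ang 49.53750085345453
{"x": -14.1, "y": 7.2, "z": 0, "spin": 0},
{"x": -15.4, "y": 2.8, "z": 0, "spin": 0},
{"x": -15.4, "y": -2.6, "z": 0, "spin": 0},
{"x": -13.6, "y": -7.7, "z": 0, "spin": 0},
{"x": -10.1, "y": -11.9, "z": 0, "spin": 0},
```

Cumulative ≈955°. Five more rows (to ~150°), then look.

Request:
{"method": "apply_moves", "body": {
  "steps": [
    {"x": -14.1, "y": 7.2, "z": 0, "spin": 0},
    {"x": -15.4, "y": 2.8, "z": 0, "spin": 0},
    {"x": -15.4, "y": -2.6, "z": 0, "spin": 0},
    {"x": -13.6, "y": -7.7, "z": 0, "spin": 0},
    {"x": -6, "y": -7, "z": 0, "spin": 0},
    {"x": 0, "y": 0, "z": 0, "spin": 0}
  ]
}}

```text
time_s: 38.65
position: [0.4508, 0.2802, 0.0747]
tcp_rot: [[0.112, -0.097, 0.989], [-0.993, 0.033, 0.116], [-0.044, -0.995, -0.093]]
force: [3.2, -6.0, -3.7]
opening: 0.225
```

```bash
python3 crank.py .4846 .25 20 1 1;python3 - <<'E'
from h import *
crop('side',190,220,140,110,5,'c5'); findblanks(cams=('top',))
E
```

```text
38.65 [0.4508 0.2802 0.0747] rot [[0.112, -0.097, 0.989], [-0.993, 0.033, 0.116], [-0.044, -0.995, -0.093]] F [ 3.2 -6.  -3.7] op 0.225
r 0.04527771224970558 ang 138.22237132773284
{"x": -8.0, "y": -13.5, "z": 0, "spin": 0},
top [276.2 184.9] 133 xy [0.617  0.0439] yaw 27.2 cost 35.4
top [321.6 203.8] 132 xy [ 0.567  -0.0824] yaw 11.8 cost 35.1
top [311.6 246.2] 127 xy [ 0.4508 -0.0545] yaw -16.5 cost 33.7
```

View pics/c5.png

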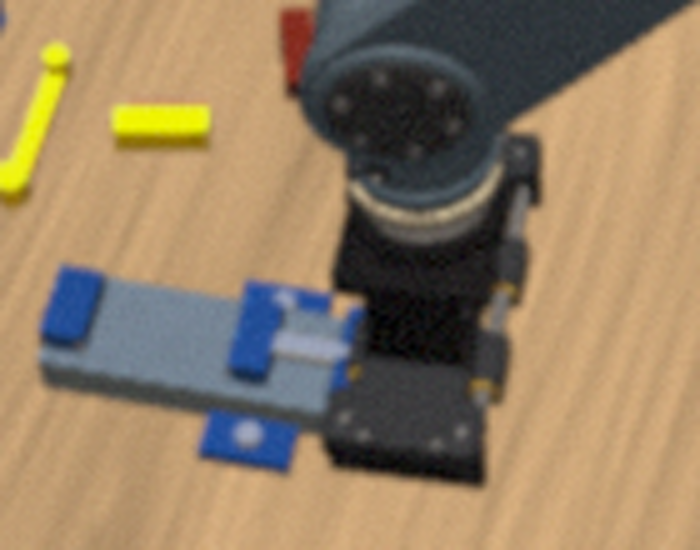

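Request:
{"method": "apply_moves", "body": {
  "steps": [
    {"x": 0, "y": 0, "z": 0, "spin": 0},
    {"x": 0, "y": 0, "z": 0, "spin": 0},
    {"x": 0, "y": 0, "z": 15, "spin": 0},
    {"x": 0, "y": 0, "z": 30, "spin": 0},
    {"x": 0, "y": 0, "z": 30, "spin": 0},
    {"x": 0, "y": -30, "z": 5, "spin": -0.06},
    {"x": 0, "y": -40, "z": 0, "spin": -0.06},
    {"x": 0, "y": -40, "z": 0, "spin": -0.06},
    {"x": 0, "y": -40, "z": 0, "spin": -0.06},
    {"x": 0, "y": -40, "z": 0, "spin": -0.06},
    {"x": 0, "y": -40, "z": 0, "spin": -0.06},
    {"x": 0, "y": -40, "z": 0, "spin": 0}
  ],
  "grip": 56
}}

```text
time_s: 39.95
position: [0.4437, 0.0179, 0.1608]
tcp_rot: [[-0.256, -0.076, 0.964], [-0.964, 0.088, -0.249], [-0.066, -0.993, -0.096]]
force: [-0.2, 0.5, 0.2]
opening: 0.64
```

Request:
{"method": "apply_moves", "body": {
  "steps": [
    {"x": 0, "y": -25, "z": 0, "spin": 0},
    {"x": 0, "y": -12, "z": 0, "spin": 0},
    {"x": 0, "y": -6, "z": 0, "spin": 0},
    {"x": 0, "y": 0, "z": 0, "spin": 0},
    {"x": 0, "y": 0, "z": 0, "spin": 0}
  ],
  "grip": 66
}}

```text
time_s: 40.45
position: [0.444, -0.0263, 0.1617]
tcp_rot: [[-0.264, -0.073, 0.962], [-0.962, 0.094, -0.257], [-0.071, -0.993, -0.095]]
force: [0.4, 1.0, -0.4]
opening: 0.76
```

Run:
```python
from h import *
s=st(); print(yawdeg(s)); cap('top','d1'); crop('top',160,140,110,120,5,'d1v');crop('side',170,250,150,75,5,'d1vs'); crop('side',230,160,140,110,5,'d1s')
```

```text
40.45 [ 0.444  -0.0263  0.1617] rot [[-0.264, -0.073, 0.962], [-0.962, 0.094, -0.257], [-0.071, -0.993, -0.095]] F [ 0.4  1.  -0.4] op 0.76
-105.34
```

View pics/d1v.png

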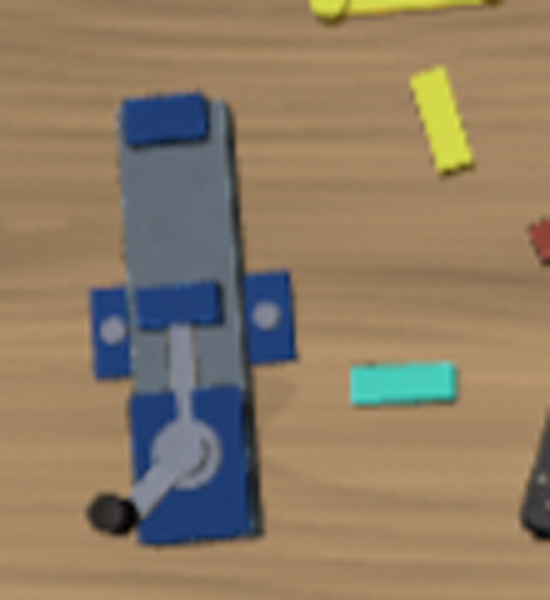

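View pics/d1s.png

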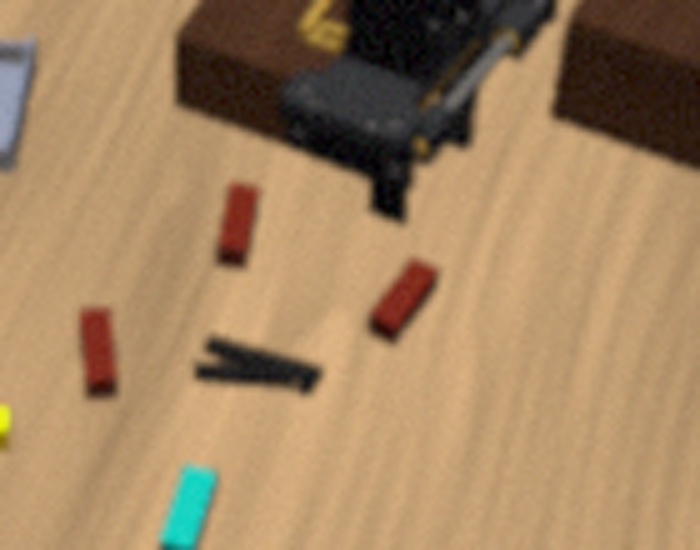

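View pics/d1.png

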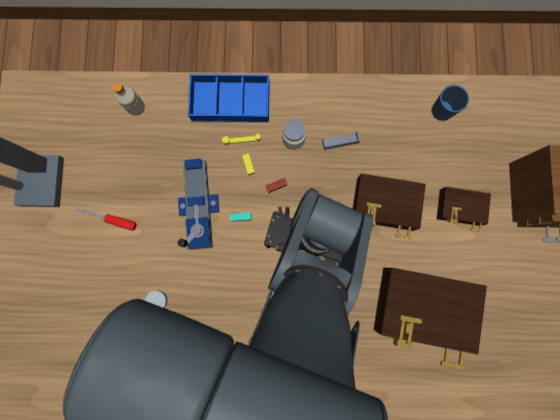

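Run:
```python
from h import *
from scipy.optimize import least_squares
cr=lambda s,ox,oy,l:np.array([((x+.5)/s-.5+ox,(y+.5)/s-.5+oy) for x,y in l])
uv=cr(5,160,140,[(122,101),(206,94),(127,147),(208,140),(138,290),(218,283),(141,328),(221,322),(132,396),(243,388),(142,545),(252,538)])
def L(j): return np.array([[120,22,48],[120,-22,48],[95,22,48],[95,-22,48],[62-j,22,48],[62-j,-22,48],[40-j,22,48],[40-j,-22,48],[-40,30,46],[-40,-30,46],[-120,30,46],[-120,-30,46]])/1e3
r=lambda p:(proj('top',T(p[:3],L(p[3])))-uv).ravel()
s=least_squares(r,[.56,.256,.11,46],loss='soft_l1',x_scale=[.01,.01,.1,10]); print(s.x,np.degrees(s.x[2]),T(s.x[:3],[[-.075,0,.08]]),T(s.x[:3],[[.0785,0,.05]])); print(r(s.x).reshape(-1,2).round(1).tolist())
np.save('vp2.npy',s.x[:3])
```

```text
[ 0.55874769  0.25529583  0.1120621  45.0063615 ] 6.420685408210647 [[0.48421811 0.24690876 0.08      ]] [[0.6367553  0.26407431 0.05      ]]
[[0.4, 0.0], [-0.1, -0.2], [-0.0, -0.1], [0.1, -0.3], [-0.3, -0.1], [0.3, -0.3], [-0.3, 0.4], [0.3, 0.0], [-0.4, 0.3], [0.0, -0.3], [-0.4, 0.8], [0.5, -0.1]]
```

View pics/d1vs.png

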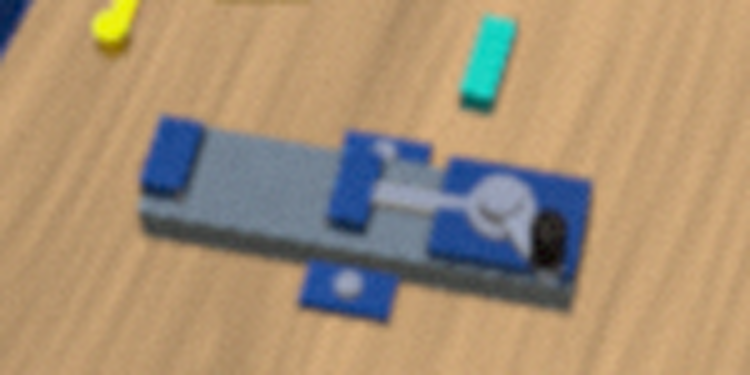

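Request:
{"method": "apply_moves", "body": {
  "steps": [
    {"x": 0, "y": 0, "z": 0, "spin": 0.15},
    {"x": 0, "y": 0, "z": 0, "spin": 0.15},
    {"x": 0, "y": 0, "z": 0, "spin": 0.15},
    {"x": 0, "y": 0, "z": 0, "spin": 0.15},
    {"x": 0, "y": 0, "z": 0, "spin": 0.15},
    {"x": 0, "y": 0, "z": 0, "spin": 0.1}
  ]
}}

```text
time_s: 41.25
position: [0.4437, -0.0229, 0.1616]
tcp_rot: [[0.559, -0.12, 0.821], [-0.826, 0.006, 0.564], [-0.072, -0.993, -0.095]]
force: [0.1, -0.1, 0.1]
opening: 0.761
```

Request:
{"method": "apply_moves", "body": {
  "steps": [
    {"x": 0, "y": 0, "z": 50, "spin": 0},
    {"x": 0, "y": 0, "z": 50, "spin": 0},
    {"x": 0, "y": 0, "z": 50, "spin": 0}
  ]
}}

```text
time_s: 41.55
position: [0.4378, -0.019, 0.3078]
tcp_rot: [[0.562, -0.142, 0.815], [-0.822, 0.013, 0.569], [-0.091, -0.99, -0.11]]
force: [0.3, -0.6, -0.2]
opening: 0.755
```

Request:
{"method": "apply_moves", "body": {
  "steps": [
    {"x": 0, "y": 0, "z": -50, "spin": 0},
    {"x": 0, "y": 0, "z": -50, "spin": 0},
    {"x": 0, "y": 0, "z": -30, "spin": 0}
  ]
}}

```text
time_s: 41.85
position: [0.4487, -0.0197, 0.1898]
tcp_rot: [[0.568, -0.103, 0.817], [-0.821, 0.002, 0.571], [-0.06, -0.995, -0.084]]
force: [-0.3, -0.0, -0.2]
opening: 0.757
```

Request:
{"method": "apply_moves", "body": {
  "steps": [
    {"x": 0, "y": 0, "z": 15, "spin": 0},
    {"x": 0, "y": 0, "z": 15, "spin": 0},
    {"x": 0, "y": 0, "z": 15, "spin": 0},
    {"x": 0, "y": 0, "z": 15, "spin": 0},
    {"x": 0, "y": 0, "z": 15, "spin": 0},
    {"x": 0, "y": 0, "z": 15, "spin": 0},
    {"x": 0, "y": 0, "z": 15, "spin": 0},
    {"x": 0, "y": 0, "z": 15, "spin": 0}
  ]
}}

```text
time_s: 42.65
position: [0.4411, -0.0125, 0.3061]
tcp_rot: [[0.573, -0.125, 0.81], [-0.816, 0.009, 0.578], [-0.079, -0.992, -0.097]]
force: [0.1, 0.2, -0.7]
opening: 0.761
```

Request:
{"method": "apply_moves", "body": {
  "steps": [
    {"x": 0, "y": 0, "z": -50, "spin": 0},
    {"x": 0, "y": 0, "z": -50, "spin": 0},
    {"x": 0, "y": 0, "z": -30, "spin": 0}
  ]
}}

```text
time_s: 42.95
position: [0.4479, -0.0122, 0.1805]
tcp_rot: [[0.577, -0.101, 0.81], [-0.814, 0.002, 0.58], [-0.061, -0.995, -0.081]]
force: [0.3, -0.6, -0.0]
opening: 0.757
```

Request:
{"method": "apply_moves", "body": {
  "steps": [
    {"x": 0, "y": 0, "z": 0, "spin": 0}
  ]
}}

```text
time_s: 43.05
position: [0.4449, -0.0109, 0.1776]
tcp_rot: [[0.577, -0.11, 0.809], [-0.814, 0.005, 0.581], [-0.068, -0.994, -0.086]]
force: [-1.1, -0.9, 0.3]
opening: 0.76
```

Request:
{"method": "apply_moves", "body": {
  "steps": [
    {"x": 50, "y": 0, "z": 0, "spin": 0},
    {"x": 50, "y": 0, "z": 0, "spin": 0},
    {"x": 50, "y": 0, "z": 0, "spin": 0},
    {"x": 0, "y": 0, "z": 0, "spin": 0}
  ]
}}

```text
time_s: 43.45
position: [0.5941, -0.0074, 0.1803]
tcp_rot: [[0.579, -0.118, 0.807], [-0.812, 0.007, 0.583], [-0.074, -0.993, -0.091]]
force: [-0.8, -0.6, 0.2]
opening: 0.756
```

Request:
{"method": "apply_moves", "body": {
  "steps": [
    {"x": -15, "y": 0, "z": 0, "spin": 0},
    {"x": -15, "y": 0, "z": 0, "spin": 0},
    {"x": -15, "y": 0, "z": 0, "spin": 0},
    {"x": -15, "y": 0, "z": 0, "spin": 0},
    {"x": -15, "y": 0, "z": 0, "spin": 0},
    {"x": -15, "y": 0, "z": 0, "spin": 0},
    {"x": -15, "y": 0, "z": 0, "spin": 0},
    {"x": -15, "y": 0, "z": 0, "spin": 0},
    {"x": -15, "y": 0, "z": 0, "spin": 0},
    {"x": 0, "y": 0, "z": 0, "spin": 0}
  ]
}}

```text
time_s: 44.45
position: [0.4318, -0.0015, 0.1902]
tcp_rot: [[0.582, -0.127, 0.803], [-0.809, 0.008, 0.587], [-0.081, -0.992, -0.098]]
force: [0.8, -1.4, -0.3]
opening: 0.758
```

Request:
{"method": "apply_moves", "body": {
  "steps": [
    {"x": 0, "y": 0, "z": 5, "spin": 0},
    {"x": 0, "y": 0, "z": 10, "spin": 0},
    {"x": 0, "y": 0, "z": 20, "spin": 0},
    {"x": 0, "y": 0, "z": 35, "spin": 0},
    {"x": 0, "y": 0, "z": 50, "spin": 0},
    {"x": 0, "y": 0, "z": 0, "spin": 0},
    {"x": 0, "y": 0, "z": 0, "spin": 0}
  ]
}}

```text
time_s: 45.15
position: [0.4325, -0.0011, 0.3207]
tcp_rot: [[0.583, -0.119, 0.804], [-0.809, 0.006, 0.588], [-0.075, -0.993, -0.092]]
force: [-0.1, -0.1, -0.1]
opening: 0.758
```

Request:
{"method": "apply_moves", "body": {
  "steps": [
    {"x": 0, "y": 0, "z": -50, "spin": 0},
    {"x": 0, "y": 0, "z": -35, "spin": 0},
    {"x": 0, "y": 0, "z": -20, "spin": 0},
    {"x": 0, "y": 0, "z": -10, "spin": 0},
    {"x": 0, "y": 0, "z": -5, "spin": 0},
    {"x": 0, "y": 0, "z": 0, "spin": 0}
  ]
}}

```text
time_s: 45.75
position: [0.4335, -0.001, 0.1966]
tcp_rot: [[0.584, -0.115, 0.804], [-0.809, 0.006, 0.588], [-0.072, -0.993, -0.09]]
force: [0.1, 0.3, 0.1]
opening: 0.76
```

Request:
{"method": "apply_moves", "body": {
  "steps": [
    {"x": 5, "y": 0, "z": 0, "spin": 0},
    {"x": 15, "y": 0, "z": 0, "spin": 0},
    {"x": 30, "y": 0, "z": 0, "spin": 0},
    {"x": 50, "y": 0, "z": 0, "spin": 0},
    {"x": 0, "y": 0, "z": 0, "spin": 0},
    {"x": 0, "y": 0, "z": 0, "spin": 0}
  ]
}}

```text
time_s: 46.35
position: [0.5402, -0.0011, 0.2]
tcp_rot: [[0.584, -0.108, 0.805], [-0.809, 0.004, 0.588], [-0.067, -0.994, -0.085]]
force: [-0.3, 0.2, -0.2]
opening: 0.76
```

Request:
{"method": "apply_moves", "body": {
  "steps": [
    {"x": -50, "y": 0, "z": 0, "spin": 0},
    {"x": -25, "y": 0, "z": 0, "spin": 0},
    {"x": -15, "y": 0, "z": 0, "spin": 0},
    {"x": -10, "y": 0, "z": 0, "spin": 0},
    {"x": -5, "y": 0, "z": 0, "spin": 0},
    {"x": 0, "y": 0, "z": 0, "spin": 0}
  ]
}}

```text
time_s: 46.95
position: [0.431, -0.001, 0.202]
tcp_rot: [[0.584, -0.103, 0.805], [-0.809, 0.003, 0.588], [-0.063, -0.995, -0.082]]
force: [0.6, -0.0, 0.5]
opening: 0.758
```

Request:
{"method": "apply_moves", "body": {
  "steps": [
    {"x": 0, "y": 0, "z": 10, "spin": 0},
    {"x": 0, "y": 0, "z": 30, "spin": 0},
    {"x": 0, "y": 0, "z": 50, "spin": 0},
    {"x": 0, "y": 0, "z": 50, "spin": 0},
    {"x": 0, "y": 0, "z": -50, "spin": 0},
    {"x": 0, "y": 0, "z": -35, "spin": 0},
    {"x": 0, "y": 0, "z": -20, "spin": 0},
    {"x": 0, "y": 0, "z": -10, "spin": 0},
    {"x": 0, "y": 0, "z": 0, "spin": 0}
  ]
}}

```text
time_s: 47.85
position: [0.4437, -0.0034, 0.2401]
tcp_rot: [[0.586, -0.077, 0.807], [-0.809, -0.002, 0.588], [-0.043, -0.997, -0.064]]
force: [-0.1, -0.2, 0.2]
opening: 0.757
```

Request:
{"method": "apply_moves", "body": {
  "steps": [
    {"x": 0, "y": 0, "z": 20, "spin": 0},
    {"x": 0, "y": 0, "z": 50, "spin": 0},
    {"x": 0, "y": 0, "z": -50, "spin": 0},
    {"x": 0, "y": 0, "z": -20, "spin": 0},
    {"x": 0, "y": 0, "z": 10, "spin": 0},
    {"x": 0, "y": 0, "z": 50, "spin": 0},
    {"x": 0, "y": 0, "z": -50, "spin": 0},
    {"x": 0, "y": 0, "z": -20, "spin": 0},
    {"x": 0, "y": 0, "z": -10, "spin": 0},
    {"x": 0, "y": 0, "z": 0, "spin": 0}
  ]
}}

```text
time_s: 48.85
position: [0.4583, -0.0064, 0.2468]
tcp_rot: [[0.588, -0.04, 0.808], [-0.809, -0.012, 0.588], [-0.014, -0.999, -0.039]]
force: [0.1, -0.0, 0.2]
opening: 0.758
```

Good control knob. One more.

Request:
{"method": "apply_moves", "body": {
  "steps": [
    {"x": 0, "y": 0, "z": 20, "spin": 0},
    {"x": 0, "y": 0, "z": 50, "spin": 0},
    {"x": 0, "y": 0, "z": -50, "spin": 0},
    {"x": 0, "y": 0, "z": -20, "spin": 0},
    {"x": 0, "y": 0, "z": 10, "spin": 0},
    {"x": 0, "y": 0, "z": 50, "spin": 0},
    {"x": 0, "y": 0, "z": -50, "spin": 0},
    {"x": 0, "y": 0, "z": -20, "spin": 0},
    {"x": 0, "y": 0, "z": -10, "spin": 0},
    {"x": 0, "y": 0, "z": 0, "spin": 0}
  ]
}}

```text
time_s: 49.85
position: [0.4701, -0.0088, 0.2542]
tcp_rot: [[0.589, -0.01, 0.808], [-0.808, -0.019, 0.588], [0.01, -1.0, -0.019]]
force: [-0.9, -0.4, 0.5]
opening: 0.761
```

Run:
```python
from h import *
s=st(); print(yawdeg(s)); 
for i in range(2): findblanks(cams=('side','top'))
```

```text
49.85 [ 0.4701 -0.0088  0.2542] rot [[0.589, -0.01, 0.808], [-0.808, -0.019, 0.588], [0.01, -1.0, -0.019]] F [-0.9 -0.4  0.5] op 0.761
-53.93
side [277.1 204.1] 57 xy [ 0.5695 -0.0849] yaw 16.1 cost 45.8
side [310.1 219.5] 72 xy [ 0.4523 -0.0554] yaw -2.9 cost 54.5
side [249.1 229.7] 62 xy [0.617 0.046] yaw 20.4 cost 53.2
top [312.8 246.7] 122 xy [ 0.4505 -0.0565] yaw -14.2 cost 39.0
side [277.2 204.1] 57 xy [ 0.5692 -0.0848] yaw 15.3 cost 46.4
side [309.9 219.5] 73 xy [ 0.4524 -0.0546] yaw -2.0 cost 51.5
side [249.  229.9] 60 xy [0.6184 0.0421] yaw 19.6 cost 54.5
top [313.  246.7] 123 xy [ 0.4501 -0.0565] yaw -14.4 cost 37.8
```

Request:
{"method": "apply_moves", "body": {
  "steps": [
    {"x": -4, "y": -8, "z": -10, "spin": -0.12},
    {"x": -4, "y": -10, "z": -20, "spin": -0.14},
    {"x": -4, "y": -10, "z": -25, "spin": -0.14},
    {"x": -3, "y": -8, "z": -25, "spin": -0.14},
    {"x": -2, "y": -5, "z": -20, "spin": -0.14},
    {"x": 0, "y": 0, "z": -15, "spin": -0.1},
    {"x": 0, "y": 0, "z": -10, "spin": -0.05},
    {"x": 0, "y": 0, "z": 0, "spin": 0},
    {"x": 0, "y": 0, "z": 0, "spin": 0}
  ],
  "grip": 68
}}

```text
time_s: 50.95
position: [0.4596, -0.0534, 0.1322]
tcp_rot: [[-0.231, -0.01, 0.973], [-0.973, -0.02, -0.231], [0.022, -1.0, -0.005]]
force: [0.0, 0.0, 0.4]
opening: 0.781
```

Run:
```python
from h import *
s=st(); print(yawdeg(s)); crop('side',230,160,140,110,5,'d2')
```

```text
50.95 [ 0.4596 -0.0534  0.1322] rot [[-0.231, -0.01, 0.973], [-0.973, -0.02, -0.231], [0.022, -1.0, -0.005]] F [0.  0.  0.4] op 0.781
-103.37
```

View pics/d2.png

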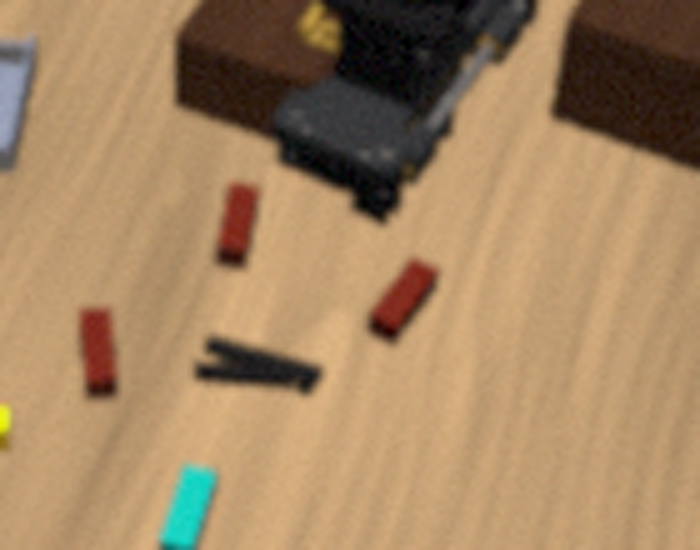

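Request:
{"method": "apply_moves", "body": {
  "steps": [
    {"x": -4, "y": -1, "z": -10, "spin": 0},
    {"x": -3, "y": 0, "z": -20, "spin": 0},
    {"x": -1, "y": 0, "z": -20, "spin": 0},
    {"x": -1, "y": 0, "z": -20, "spin": 0},
    {"x": 0, "y": 0, "z": -10, "spin": 0},
    {"x": 0, "y": 0, "z": -5, "spin": 0},
    {"x": 0, "y": 0, "z": 0, "spin": 0}
  ]
}}

```text
time_s: 51.7
position: [0.4575, -0.0561, 0.0512]
tcp_rot: [[-0.225, 0.007, 0.974], [-0.974, -0.026, -0.225], [0.024, -1.0, 0.013]]
force: [-0.3, -0.7, -0.1]
opening: 0.78
```

Run:
```python
from h import *
s=st(); print(yawdeg(s)); crop('side',230,160,140,110,5,'d3')
```

```text
51.7 [ 0.4575 -0.0561  0.0512] rot [[-0.225, 0.007, 0.974], [-0.974, -0.026, -0.225], [0.024, -1.0, 0.013]] F [-0.3 -0.7 -0.1] op 0.78
-103.01
```

View pics/d3.png

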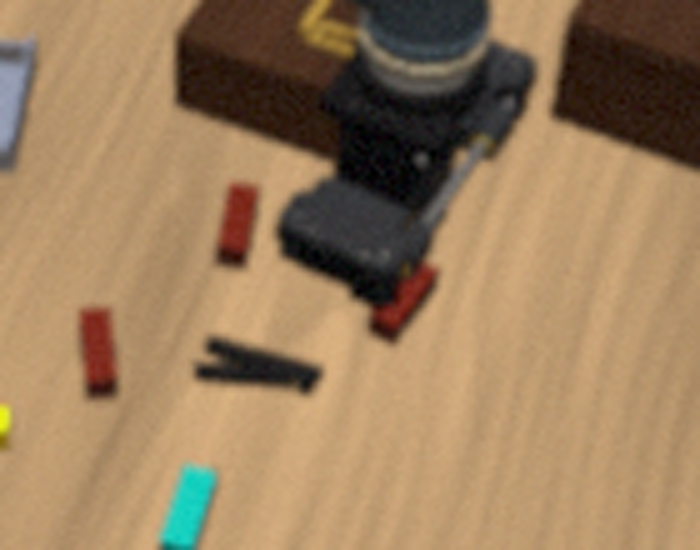

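Request:
{"method": "apply_moves", "body": {
  "steps": [
    {"x": -4, "y": 0, "z": -4, "spin": 0},
    {"x": -3, "y": 0.5, "z": -8, "spin": 0},
    {"x": -1, "y": 0, "z": -10, "spin": 0},
    {"x": 0, "y": 0, "z": -6, "spin": 0},
    {"x": 0, "y": 0, "z": 0, "spin": 0}
  ]
}}

```text
time_s: 52.25
position: [0.4503, -0.056, 0.0232]
tcp_rot: [[-0.225, 0.012, 0.974], [-0.974, -0.028, -0.224], [0.024, -1.0, 0.018]]
force: [-0.2, 0.9, 1.0]
opening: 0.782
```

Request:
{"method": "apply_moves", "body": {
  "steps": [
    {"x": 1, "y": 0.5, "z": -6, "spin": 0},
    {"x": 0, "y": 0, "z": -4, "spin": 0},
    {"x": 0, "y": 0, "z": 0, "spin": 0}
  ]
}}

```text
time_s: 52.55
position: [0.4516, -0.0556, 0.0119]
tcp_rot: [[-0.225, 0.012, 0.974], [-0.974, -0.028, -0.224], [0.024, -1.0, 0.018]]
force: [-0.5, 0.2, -0.7]
opening: 0.778
```

Request:
{"method": "apply_moves", "body": {
  "steps": [
    {"x": 0, "y": 0, "z": 0, "spin": 0},
    {"x": 0, "y": 0, "z": 0, "spin": 0},
    {"x": 0, "y": 0, "z": 0, "spin": 0},
    {"x": 0, "y": 0, "z": 0, "spin": 0}
  ],
  "grip": 45
}}

```text
time_s: 52.95
position: [0.4519, -0.0556, 0.0121]
tcp_rot: [[-0.225, 0.012, 0.974], [-0.974, -0.028, -0.224], [0.024, -1.0, 0.018]]
force: [-0.3, 0.5, 0.6]
opening: 0.641
```

Run:
```python
from h import *
s=st(); print(yawdeg(s)); crop('side',230,160,140,110,5,'d4')
```

```text
52.95 [ 0.4519 -0.0556  0.0121] rot [[-0.225, 0.012, 0.974], [-0.974, -0.028, -0.224], [0.024, -1.0, 0.018]] F [-0.3  0.5  0.6] op 0.641
-102.98
```

View pics/d4.png

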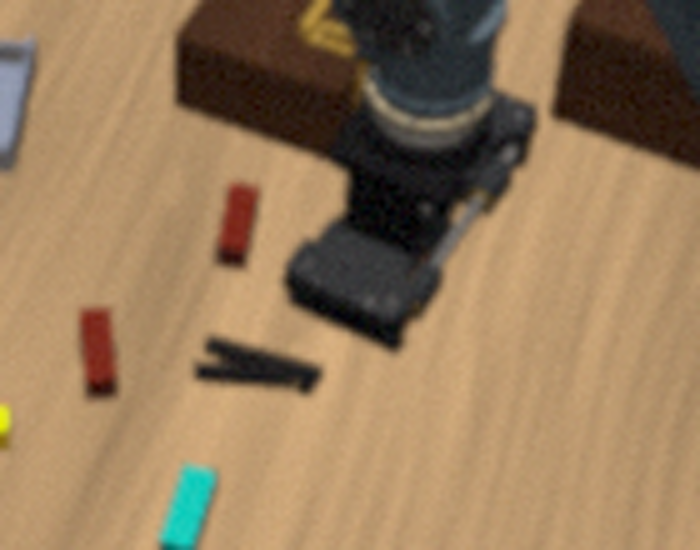

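Request:
{"method": "apply_moves", "body": {
  "steps": [
    {"x": 0, "y": 0, "z": 5, "spin": 0},
    {"x": 0, "y": 0, "z": 12, "spin": 0},
    {"x": 0, "y": 0, "z": 22, "spin": 0},
    {"x": 0, "y": 0, "z": 30, "spin": 0},
    {"x": 3, "y": 5, "z": 25, "spin": 0.02},
    {"x": 8, "y": 14, "z": 12, "spin": 0.04},
    {"x": 14, "y": 24, "z": 5, "spin": 0.04},
    {"x": 18, "y": 32, "z": 0, "spin": 0.04},
    {"x": 20, "y": 35, "z": 0, "spin": 0.04},
    {"x": 20, "y": 35, "z": 0, "spin": 0.04},
    {"x": 20, "y": 35, "z": 0, "spin": 0.04},
    {"x": 20, "y": 35, "z": 0, "spin": 0.04}
  ]
}}

```text
time_s: 54.2
position: [0.5742, 0.164, 0.1331]
tcp_rot: [[0.076, 0.02, 0.997], [-0.997, -0.024, 0.076], [0.025, -1.0, 0.019]]
force: [1.3, -1.1, -1.1]
opening: 0.643
```

Request:
{"method": "apply_moves", "body": {
  "steps": [
    {"x": 18, "y": 28, "z": 0, "spin": 0.02},
    {"x": 16, "y": 24, "z": 0, "spin": 0},
    {"x": 12, "y": 18, "z": 0, "spin": 0},
    {"x": 8, "y": 12, "z": 0, "spin": 0},
    {"x": 4, "y": 6, "z": 0, "spin": 0},
    {"x": 0, "y": 0, "z": 0, "spin": 0},
    {"x": 0, "y": 0, "z": 0, "spin": 0}
  ]
}}

```text
time_s: 54.9
position: [0.633, 0.2615, 0.1345]
tcp_rot: [[0.105, 0.022, 0.994], [-0.994, -0.022, 0.106], [0.024, -1.0, 0.019]]
force: [-0.4, -0.5, 0.0]
opening: 0.64
```

Run:
```python
from h import *
s=st(); print(yawdeg(s)); crop('side',150,200,150,120,5,'d5')
```

```text
54.9 [0.633  0.2615 0.1345] rot [[0.105, 0.022, 0.994], [-0.994, -0.022, 0.106], [0.024, -1.0, 0.019]] F [-0.4 -0.5  0. ] op 0.64
-83.97
```

View pics/d5.png

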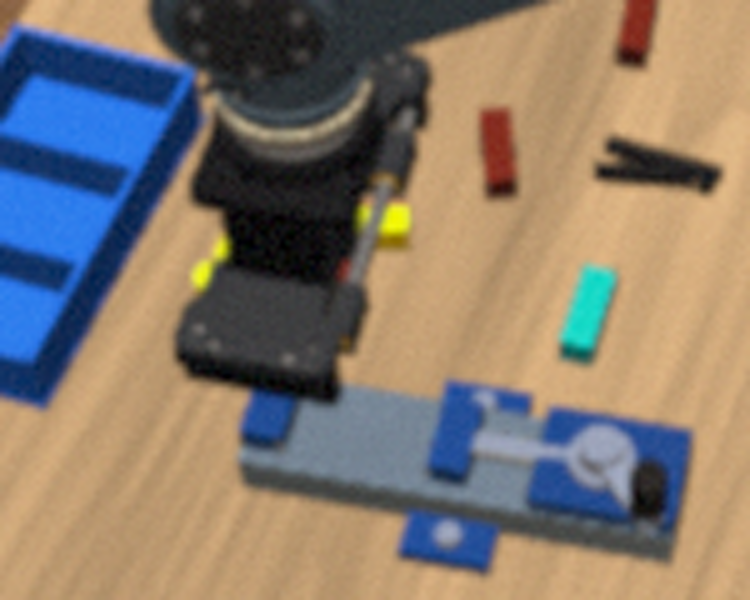

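Request:
{"method": "apply_moves", "body": {
  "steps": [
    {"x": 3, "y": 3, "z": -8, "spin": 0},
    {"x": 3, "y": 2.5, "z": -16, "spin": 0},
    {"x": 0, "y": 0, "z": -20, "spin": 0},
    {"x": 0, "y": 0, "z": -12, "spin": 0},
    {"x": 0, "y": 0, "z": -6, "spin": 0},
    {"x": 0, "y": 0, "z": 0, "spin": 0}
  ]
}}

```text
time_s: 55.55
position: [0.6378, 0.264, 0.0665]
tcp_rot: [[0.101, 0.018, 0.995], [-0.995, -0.023, 0.102], [0.025, -1.0, 0.015]]
force: [0.1, -0.2, 0.0]
opening: 0.64
```

Request:
{"method": "apply_moves", "body": {
  "steps": [
    {"x": 1, "y": 2, "z": 0, "spin": 0.008},
    {"x": 1, "y": 1, "z": 0, "spin": 0},
    {"x": 0, "y": 0, "z": 0, "spin": 0}
  ]
}}

```text
time_s: 55.85
position: [0.6408, 0.2674, 0.0673]
tcp_rot: [[0.11, 0.02, 0.994], [-0.994, -0.023, 0.11], [0.025, -1.0, 0.017]]
force: [0.6, 1.1, -1.4]
opening: 0.64
```

Run:
```python
from h import *
s=st(); print(yawdeg(s)); crop('side',150,200,150,120,5,'d6')
```

```text
55.85 [0.6408 0.2674 0.0673] rot [[0.11, 0.02, 0.994], [-0.994, -0.023, 0.11], [0.025, -1.0, 0.017]] F [ 0.6  1.1 -1.4] op 0.64
-83.71
```

View pics/d6.png

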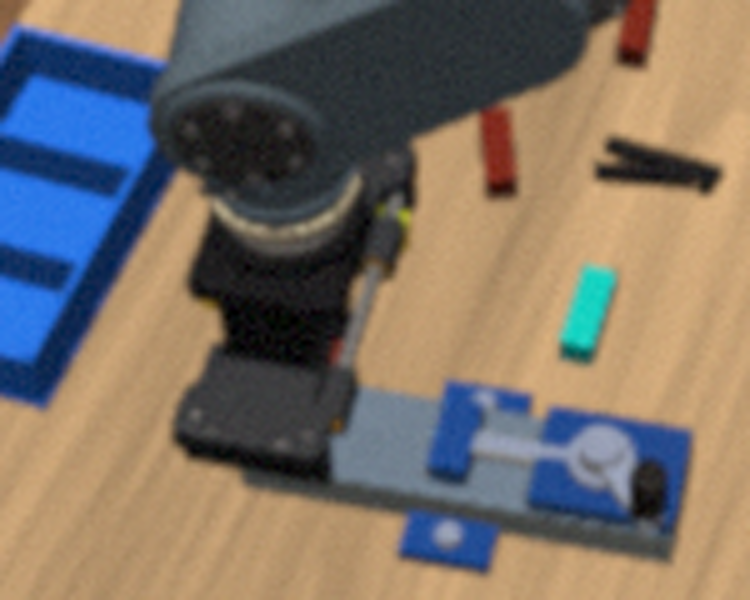

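Request:
{"method": "apply_moves", "body": {
  "steps": [
    {"x": -1, "y": 0, "z": -6, "spin": 0},
    {"x": 0, "y": 0, "z": -8, "spin": 0},
    {"x": 0, "y": 0, "z": -5, "spin": 0},
    {"x": 0, "y": 0, "z": 0, "spin": 0}
  ]
}}

```text
time_s: 56.3
position: [0.6402, 0.2676, 0.0481]
tcp_rot: [[0.11, 0.022, 0.994], [-0.994, -0.022, 0.11], [0.025, -1.0, 0.019]]
force: [-0.2, -0.4, -0.3]
opening: 0.641
```

Request:
{"method": "apply_moves", "body": {
  "steps": [
    {"x": 0, "y": 0, "z": -3, "spin": 0},
    {"x": 0, "y": 0, "z": -2.5, "spin": 0},
    {"x": 0, "y": 0, "z": 0, "spin": 0}
  ]
}}

```text
time_s: 56.6
position: [0.6403, 0.2676, 0.0419]
tcp_rot: [[0.11, 0.022, 0.994], [-0.994, -0.022, 0.11], [0.025, -1.0, 0.019]]
force: [-0.4, 0.0, 0.6]
opening: 0.641
```

Request:
{"method": "apply_moves", "body": {
  "steps": [
    {"x": 0, "y": 0, "z": 0, "spin": 0},
    {"x": 0, "y": 0, "z": 0, "spin": 0},
    {"x": 0, "y": 0, "z": 5, "spin": 0},
    {"x": 0, "y": 0, "z": 15, "spin": 0},
    {"x": 0, "y": 0, "z": 25, "spin": 0},
    {"x": 0, "y": 0, "z": 30, "spin": 0},
    {"x": 0, "y": -10, "z": 20, "spin": 0},
    {"x": 0, "y": -20, "z": 5, "spin": 0.05},
    {"x": -2, "y": -30, "z": 0, "spin": 0.05},
    {"x": -3, "y": -35, "z": 0, "spin": 0.05},
    {"x": -4, "y": -35, "z": 0, "spin": 0.05},
    {"x": -4, "y": -30, "z": 0, "spin": 0.05}
  ],
  "grip": 68
}}

```text
time_s: 57.8
position: [0.6301, 0.1084, 0.1598]
tcp_rot: [[0.369, 0.044, 0.928], [-0.929, -0.011, 0.37], [0.027, -0.999, 0.037]]
force: [0.1, -0.2, 0.3]
opening: 0.78
```

Run:
```python
from h import *
s=st(); print(yawdeg(s)); im=cap('top','e1'); findblanks(cams=('top',)); crop('side',150,200,150,120,5,'e1s'); crop('top',160,140,150,120,5,'e1t')
print('bed'); findblanks(cams=('top',),zoff=.03)
```

```text
57.8 [0.6301 0.1084 0.1598] rot [[0.369, 0.044, 0.928], [-0.929, -0.011, 0.37], [0.027, -0.999, 0.037]] F [ 0.1 -0.2  0.3] op 0.78
-68.32
top [276.  184.9] 134 xy [0.6168 0.0438] yaw 25.8 cost 34.5
top [321.6 203.8] 132 xy [ 0.567  -0.0824] yaw 11.8 cost 35.1
bed
top [276.2 184.9] 133 xy [0.6113 0.0434] yaw 20.2 cost 44.8
top [321.6 203.8] 132 xy [ 0.5625 -0.0795] yaw 12.4 cost 44.9
```

View pics/e1s.png

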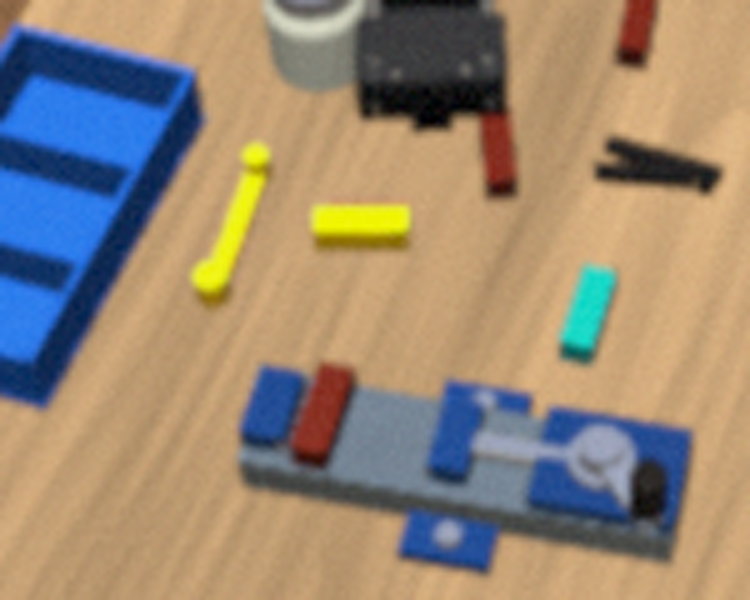

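View pics/e1t.png

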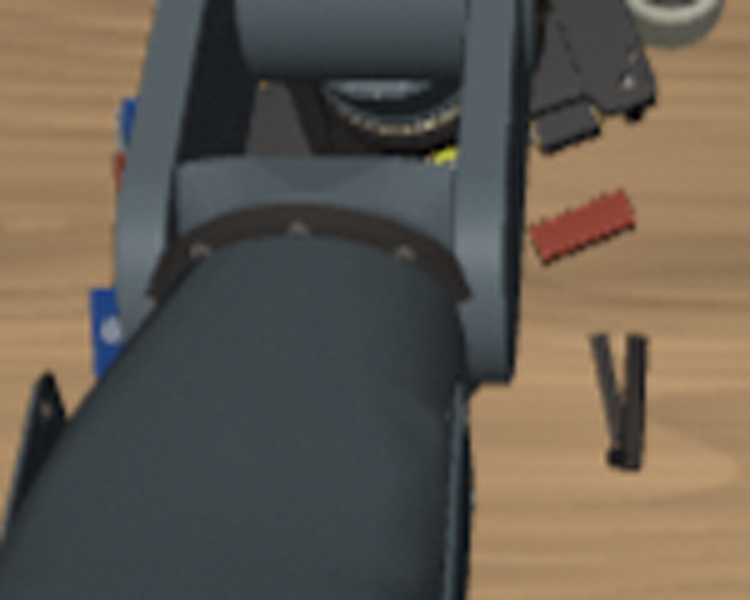

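Request:
{"method": "apply_moves", "body": {
  "steps": [
    {"x": -3, "y": -18, "z": 0, "spin": 0.05},
    {"x": -3, "y": -18, "z": 0, "spin": 0.03},
    {"x": -3, "y": -12, "z": 0, "spin": 0},
    {"x": -1, "y": -6, "z": -10, "spin": 0},
    {"x": 0, "y": -2, "z": -20, "spin": 0},
    {"x": 0, "y": 0, "z": -25, "spin": 0},
    {"x": 0, "y": 0, "z": -25, "spin": 0},
    {"x": 0, "y": 0, "z": -15, "spin": 0},
    {"x": 0, "y": 0, "z": -6, "spin": 0},
    {"x": 0, "y": 0, "z": 0, "spin": 0}
  ]
}}

```text
time_s: 59.05
position: [0.6212, 0.0635, 0.0536]
tcp_rot: [[0.448, 0.049, 0.893], [-0.894, -0.003, 0.449], [0.025, -0.999, 0.042]]
force: [0.4, -0.2, 0.3]
opening: 0.786
```

Run:
```python
from h import *
s=st(); print(yawdeg(s)); crop('side',200,170,120,110,5,'e2')
```

```text
59.05 [0.6212 0.0635 0.0536] rot [[0.448, 0.049, 0.893], [-0.894, -0.003, 0.449], [0.025, -0.999, 0.042]] F [ 0.4 -0.2  0.3] op 0.786
-63.39
```

View pics/e2.png

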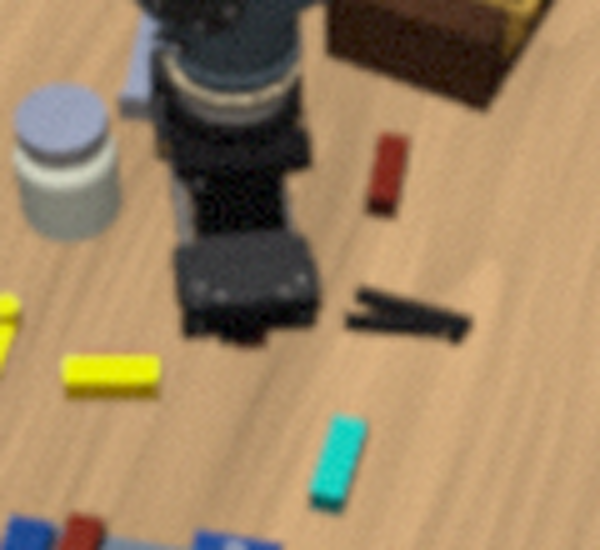

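Request:
{"method": "apply_moves", "body": {
  "steps": [
    {"x": -1, "y": -6, "z": 0, "spin": 0},
    {"x": -1, "y": -8, "z": 0, "spin": 0},
    {"x": 0, "y": -3, "z": 0, "spin": 0.007},
    {"x": 0, "y": 0, "z": 0, "spin": 0}
  ]
}}

```text
time_s: 59.5
position: [0.6215, 0.045, 0.0572]
tcp_rot: [[0.455, 0.056, 0.889], [-0.89, -0.003, 0.456], [0.028, -0.998, 0.048]]
force: [0.4, -0.1, -0.0]
opening: 0.78
```

Request:
{"method": "apply_moves", "body": {
  "steps": [
    {"x": -2, "y": 0, "z": -10, "spin": 0},
    {"x": -2, "y": 0, "z": -14, "spin": 0},
    {"x": 0, "y": 0, "z": -10, "spin": 0},
    {"x": 0, "y": 0, "z": -5, "spin": 0},
    {"x": 0, "y": 0, "z": 0, "spin": 0}
  ]
}}

```text
time_s: 60.0
position: [0.6178, 0.0444, 0.0166]
tcp_rot: [[0.454, 0.058, 0.889], [-0.891, -0.004, 0.454], [0.03, -0.998, 0.05]]
force: [0.2, -0.7, 0.4]
opening: 0.778
```

Request:
{"method": "apply_moves", "body": {
  "steps": [
    {"x": 0, "y": 0, "z": -4, "spin": 0},
    {"x": 0, "y": 0, "z": 0, "spin": 0}
  ]
}}

```text
time_s: 60.2
position: [0.618, 0.0446, 0.0123]
tcp_rot: [[0.454, 0.058, 0.889], [-0.891, -0.003, 0.455], [0.03, -0.998, 0.05]]
force: [-0.3, -0.4, 0.0]
opening: 0.784
```

Request:
{"method": "apply_moves", "body": {
  "steps": [
    {"x": 0, "y": 0, "z": 0, "spin": 0},
    {"x": 0, "y": 0, "z": 0, "spin": 0},
    {"x": 0, "y": 0, "z": 0, "spin": 0},
    {"x": 0, "y": 0, "z": 0, "spin": 0}
  ],
  "grip": 45
}}

```text
time_s: 60.6
position: [0.6188, 0.0446, 0.0132]
tcp_rot: [[0.454, 0.06, 0.889], [-0.891, -0.004, 0.455], [0.031, -0.998, 0.052]]
force: [0.4, 0.2, -0.6]
opening: 0.643
```

Request:
{"method": "apply_moves", "body": {
  "steps": [
    {"x": 0, "y": 0, "z": 5, "spin": 0},
    {"x": 0, "y": 0, "z": 12, "spin": 0},
    {"x": 0, "y": 0, "z": 22, "spin": 0},
    {"x": 0, "y": 0, "z": 30, "spin": 0},
    {"x": 0, "y": 8, "z": 25, "spin": -0.04},
    {"x": 0, "y": 18, "z": 12, "spin": -0.05},
    {"x": 0, "y": 28, "z": 4, "spin": -0.05},
    {"x": 0, "y": 34, "z": 0, "spin": -0.05},
    {"x": 0, "y": 34, "z": 0, "spin": -0.05},
    {"x": 0, "y": 32, "z": 0, "spin": -0.05},
    {"x": 0, "y": 26, "z": 0, "spin": -0.04},
    {"x": 0, "y": 18, "z": 0, "spin": 0}
  ]
}}

```text
time_s: 61.8
position: [0.6204, 0.2464, 0.1411]
tcp_rot: [[0.119, 0.069, 0.991], [-0.992, -0.023, 0.121], [0.032, -0.997, 0.065]]
force: [0.5, -0.7, -0.3]
opening: 0.649
```

Request:
{"method": "apply_moves", "body": {
  "steps": [
    {"x": 0, "y": 8, "z": 0, "spin": 0},
    {"x": 0, "y": 3, "z": 0, "spin": 0},
    {"x": 0, "y": 0, "z": 0, "spin": 0}
  ]
}}

```text
time_s: 62.1
position: [0.62, 0.2602, 0.1435]
tcp_rot: [[0.123, 0.071, 0.99], [-0.992, -0.023, 0.125], [0.031, -0.997, 0.068]]
force: [-0.5, -0.5, 0.0]
opening: 0.641
```

Request:
{"method": "apply_moves", "body": {
  "steps": [
    {"x": -1, "y": 2, "z": -10, "spin": -0.012},
    {"x": -1, "y": 2, "z": -18, "spin": 0},
    {"x": 0, "y": 0.5, "z": -20, "spin": 0},
    {"x": 0, "y": 0, "z": -14, "spin": 0},
    {"x": 0, "y": 0, "z": -7, "spin": 0},
    {"x": 0, "y": 0, "z": 0, "spin": 0}
  ]
}}

```text
time_s: 62.7
position: [0.618, 0.2589, 0.0705]
tcp_rot: [[0.102, 0.069, 0.992], [-0.994, -0.026, 0.104], [0.033, -0.997, 0.066]]
force: [0.1, 0.0, -0.5]
opening: 0.644
```

Run:
```python
from h import *
s=st(); print(yawdeg(s)); crop('side',150,200,150,120,5,'e3')
```

```text
62.7 [0.618  0.2589 0.0705] rot [[0.102, 0.069, 0.992], [-0.994, -0.026, 0.104], [0.033, -0.997, 0.066]] F [ 0.1  0.  -0.5] op 0.644
-84.17
```

View pics/e3.png

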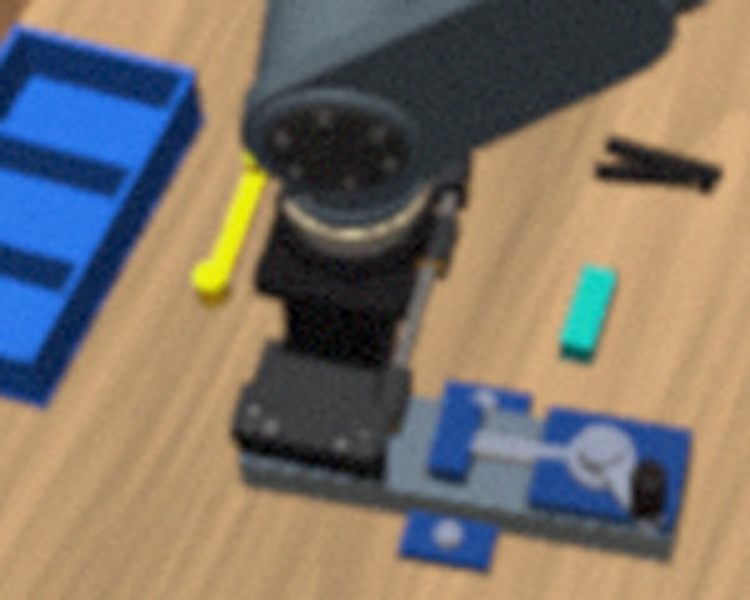

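Request:
{"method": "apply_moves", "body": {
  "steps": [
    {"x": 0, "y": 3, "z": 0, "spin": 0.01},
    {"x": 0, "y": 2, "z": 0, "spin": 0},
    {"x": 0, "y": 0, "z": 0, "spin": 0}
  ]
}}

```text
time_s: 63.05
position: [0.62, 0.2646, 0.073]
tcp_rot: [[0.112, 0.074, 0.991], [-0.993, -0.024, 0.114], [0.032, -0.997, 0.071]]
force: [-0.6, 0.5, -0.1]
opening: 0.639
```

Request:
{"method": "apply_moves", "body": {
  "steps": [
    {"x": -2, "y": 0, "z": -6, "spin": 0},
    {"x": -1, "y": 0, "z": -9, "spin": 0},
    {"x": 0, "y": 0, "z": -6, "spin": 0},
    {"x": 0, "y": 0, "z": -3, "spin": 0},
    {"x": 0, "y": 0, "z": 0, "spin": 0}
  ]
}}

```text
time_s: 63.55
position: [0.6169, 0.2651, 0.048]
tcp_rot: [[0.112, 0.076, 0.991], [-0.993, -0.023, 0.115], [0.032, -0.997, 0.073]]
force: [0.4, -0.4, -0.5]
opening: 0.646
```

Request:
{"method": "apply_moves", "body": {
  "steps": [
    {"x": 0.5, "y": 0, "z": -3, "spin": 0},
    {"x": 0, "y": 0, "z": -2, "spin": 0},
    {"x": 0, "y": 0, "z": 0, "spin": 0}
  ]
}}

```text
time_s: 63.85
position: [0.6176, 0.2651, 0.0429]
tcp_rot: [[0.112, 0.076, 0.991], [-0.993, -0.023, 0.114], [0.032, -0.997, 0.073]]
force: [-0.5, -0.3, 1.8]
opening: 0.64
```

Request:
{"method": "apply_moves", "body": {
  "steps": [
    {"x": 0, "y": 0, "z": 0, "spin": 0},
    {"x": 0, "y": 0, "z": 0, "spin": 0},
    {"x": 0, "y": 0, "z": 5, "spin": 0},
    {"x": 0, "y": 0, "z": 15, "spin": 0},
    {"x": 0, "y": 0, "z": 30, "spin": 0},
    {"x": 0, "y": -10, "z": 35, "spin": 0},
    {"x": 0, "y": -20, "z": 15, "spin": 0},
    {"x": -3, "y": -32, "z": 0, "spin": 0.01},
    {"x": -5, "y": -40, "z": 0, "spin": 0.01},
    {"x": -5, "y": -40, "z": 0, "spin": 0.01},
    {"x": -5, "y": -40, "z": 0, "spin": 0.01},
    {"x": -5, "y": -40, "z": 0, "spin": 0.01}
  ],
  "grip": 66
}}

```text
time_s: 65.05
position: [0.5982, 0.0426, 0.1597]
tcp_rot: [[0.174, 0.098, 0.98], [-0.984, -0.016, 0.177], [0.033, -0.995, 0.093]]
force: [-0.1, -1.6, 0.3]
opening: 0.763
```

Run:
```python
from h import *
s=st(); print(yawdeg(s)); crop('side',150,160,150,150,4,'e4s'); crop('top',160,140,200,120,4,'e4t'); findblanks(cams=('top','side'))
```

```text
65.05 [0.5982 0.0426 0.1597] rot [[0.174, 0.098, 0.98], [-0.984, -0.016, 0.177], [0.033, -0.995, 0.093]] F [-0.1 -1.6  0.3] op 0.763
-79.95
top [194.  177.6] 321 xy [0.6355 0.2704] yaw 24.5 cost 125.3
top [321.5 203.7] 134 xy [ 0.5669 -0.0823] yaw 11.8 cost 33.2
side [276.9 204.5] 57 xy [ 0.57   -0.0846] yaw 15.5 cost 45.9
side [217.6 283.6] 277 xy [0.6396 0.2504] yaw -28.0 cost 99.1
```

View pics/e4s.png

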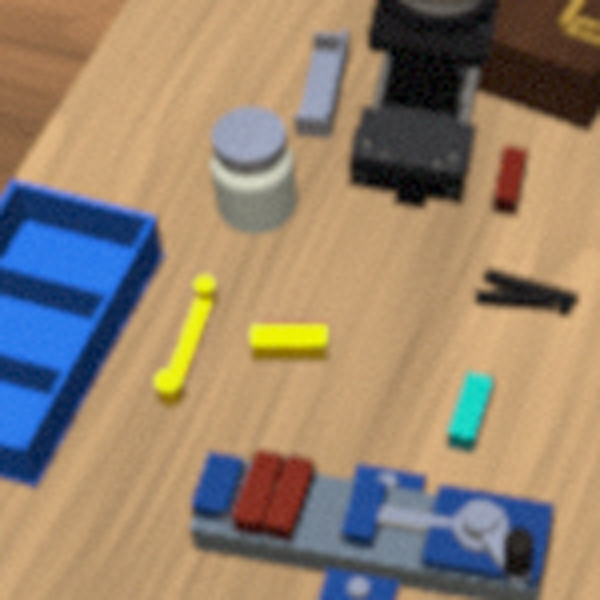

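View pics/e4t.png

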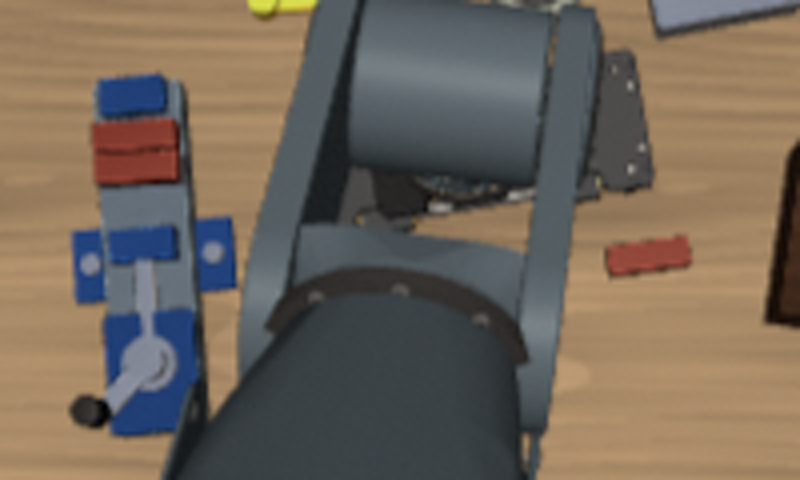

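Request:
{"method": "apply_moves", "body": {
  "steps": [
    {"x": -2, "y": -10, "z": 20, "spin": 0},
    {"x": 0, "y": 0, "z": -20, "spin": 0},
    {"x": 0, "y": 0, "z": -50, "spin": 0},
    {"x": 0, "y": 0, "z": 50, "spin": 0},
    {"x": 0, "y": 0, "z": 20, "spin": 0},
    {"x": 0, "y": 0, "z": -10, "spin": 0},
    {"x": 0, "y": 0, "z": -50, "spin": 0},
    {"x": 0, "y": 0, "z": 50, "spin": 0},
    {"x": 0, "y": 0, "z": 20, "spin": 0},
    {"x": 0, "y": 0, "z": 10, "spin": 0},
    {"x": 0, "y": 0, "z": 0, "spin": 0}
  ]
}}

```text
time_s: 66.35
position: [0.5815, 0.0504, 0.124]
tcp_rot: [[0.19, -0.011, 0.982], [-0.982, 0.001, 0.19], [-0.004, -1.0, -0.011]]
force: [1.0, -0.7, 0.1]
opening: 0.765
```

Request:
{"method": "apply_moves", "body": {
  "steps": [
    {"x": -1, "y": -8, "z": 5, "spin": 0},
    {"x": -1, "y": -16, "z": 5, "spin": 0},
    {"x": -2, "y": -24, "z": 0, "spin": 0},
    {"x": -2, "y": -28, "z": 0, "spin": 0},
    {"x": -2, "y": -24, "z": 0, "spin": 0},
    {"x": -2, "y": -14, "z": 0, "spin": 0},
    {"x": -1, "y": -7, "z": 0, "spin": 0},
    {"x": 0, "y": -3, "z": 0, "spin": 0},
    {"x": 0, "y": 0, "z": 0, "spin": 0}
  ],
  "grip": 64
}}

```text
time_s: 67.25
position: [0.5728, -0.084, 0.1544]
tcp_rot: [[0.19, 0.024, 0.982], [-0.982, -0.008, 0.19], [0.013, -1.0, 0.022]]
force: [-0.3, 0.3, -0.0]
opening: 0.737
```

Request:
{"method": "apply_moves", "body": {
  "steps": [
    {"x": -2, "y": 0.5, "z": -10, "spin": 0},
    {"x": -2, "y": 0, "z": -20, "spin": 0},
    {"x": -1, "y": 0, "z": -25, "spin": 0},
    {"x": 0, "y": 0, "z": -25, "spin": 0},
    {"x": 0, "y": 0, "z": -15, "spin": 0},
    {"x": 0, "y": 0, "z": -6, "spin": 0},
    {"x": 0, "y": 0, "z": 0, "spin": 0}
  ]
}}

```text
time_s: 67.95
position: [0.5657, -0.0762, 0.0465]
tcp_rot: [[0.198, 0.021, 0.98], [-0.98, -0.006, 0.198], [0.01, -1.0, 0.019]]
force: [-0.4, -0.0, -0.5]
opening: 0.736
```

Run:
```python
from h import *
s=st(); print(yawdeg(s)); crop('side',220,120,120,110,5,'e5')
```

```text
67.95 [ 0.5657 -0.0762  0.0465] rot [[0.198, 0.021, 0.98], [-0.98, -0.006, 0.198], [0.01, -1.0, 0.019]] F [-0.4 -0.  -0.5] op 0.736
-78.56
```

View pics/e5.png

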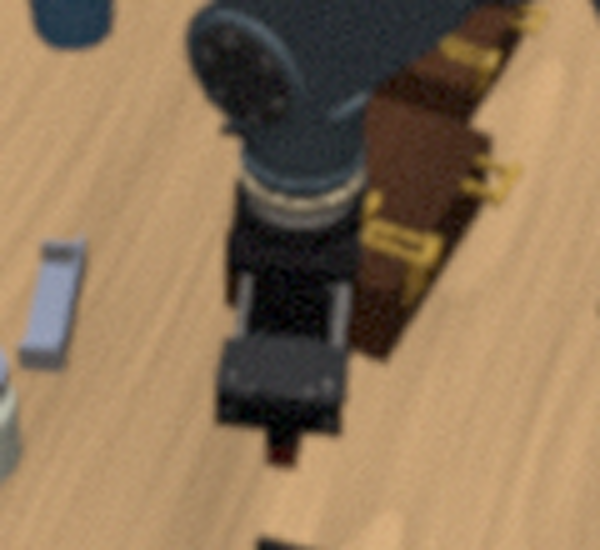

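Request:
{"method": "apply_moves", "body": {
  "steps": [
    {"x": 1, "y": -4, "z": 0, "spin": 0},
    {"x": 1, "y": -2.5, "z": 0, "spin": 0},
    {"x": 0, "y": 0, "z": 0, "spin": 0}
  ]
}}

```text
time_s: 68.3
position: [0.5697, -0.0832, 0.0489]
tcp_rot: [[0.199, 0.026, 0.98], [-0.98, -0.007, 0.2], [0.012, -1.0, 0.024]]
force: [0.7, 0.7, -0.2]
opening: 0.735
```

Request:
{"method": "apply_moves", "body": {
  "steps": [
    {"x": -1, "y": 0, "z": -8, "spin": 0},
    {"x": -1, "y": 0, "z": -10, "spin": 0},
    {"x": 0, "y": 0, "z": -7, "spin": 0},
    {"x": 0, "y": 0, "z": -3, "spin": 0},
    {"x": 0, "y": 0, "z": 0, "spin": 0}
  ]
}}

```text
time_s: 68.8
position: [0.5689, -0.0835, 0.0217]
tcp_rot: [[0.197, 0.03, 0.98], [-0.98, -0.008, 0.197], [0.013, -1.0, 0.028]]
force: [0.1, 0.7, -0.1]
opening: 0.737
```

Request:
{"method": "apply_moves", "body": {
  "steps": [
    {"x": 0, "y": 0, "z": -4, "spin": 0},
    {"x": 0, "y": 0, "z": -2, "spin": 0},
    {"x": 0, "y": 0, "z": 0, "spin": 0}
  ]
}}

```text
time_s: 69.1
position: [0.5682, -0.0834, 0.0141]
tcp_rot: [[0.197, 0.028, 0.98], [-0.98, -0.007, 0.197], [0.012, -1.0, 0.026]]
force: [0.1, 0.2, 0.4]
opening: 0.732
```

Request:
{"method": "apply_moves", "body": {
  "steps": [
    {"x": 0, "y": 0, "z": 0, "spin": 0},
    {"x": 0, "y": 0, "z": 0, "spin": 0},
    {"x": 0, "y": 0, "z": 0, "spin": 0},
    {"x": 0, "y": 0, "z": 0, "spin": 0}
  ],
  "grip": 45
}}

```text
time_s: 69.5
position: [0.5682, -0.0833, 0.014]
tcp_rot: [[0.197, 0.028, 0.98], [-0.98, -0.007, 0.197], [0.012, -1.0, 0.026]]
force: [0.1, 0.0, -0.4]
opening: 0.638
```

Request:
{"method": "apply_moves", "body": {
  "steps": [
    {"x": 0, "y": 0, "z": 5, "spin": 0},
    {"x": 0, "y": 0, "z": 12, "spin": 0},
    {"x": 0, "y": 0, "z": 22, "spin": 0},
    {"x": 0, "y": 0, "z": 30, "spin": 0},
    {"x": 0, "y": 8, "z": 25, "spin": 0},
    {"x": 1, "y": 18, "z": 12, "spin": -0.01},
    {"x": 2, "y": 30, "z": 4, "spin": -0.01},
    {"x": 3, "y": 40, "z": 0, "spin": -0.02},
    {"x": 3, "y": 42, "z": 0, "spin": -0.02},
    {"x": 3, "y": 42, "z": 0, "spin": -0.02},
    {"x": 3, "y": 40, "z": 0, "spin": -0.01},
    {"x": 3, "y": 36, "z": 0, "spin": 0}
  ]
}}

```text
time_s: 70.7
position: [0.5887, 0.1756, 0.1414]
tcp_rot: [[0.093, 0.042, 0.995], [-0.995, -0.013, 0.094], [0.017, -0.999, 0.041]]
force: [-0.2, -0.3, -0.1]
opening: 0.641
```

Request:
{"method": "apply_moves", "body": {
  "steps": [
    {"x": 2, "y": 28, "z": 0, "spin": 0.01},
    {"x": 2, "y": 22, "z": 0, "spin": 0.01},
    {"x": 1, "y": 15, "z": 0, "spin": 0},
    {"x": 0, "y": 8, "z": 0, "spin": 0},
    {"x": 0, "y": 4, "z": 0, "spin": 0},
    {"x": 0, "y": 0, "z": 0, "spin": 0},
    {"x": 0, "y": 0, "z": 0, "spin": 0}
  ]
}}

```text
time_s: 71.4
position: [0.593, 0.2599, 0.1466]
tcp_rot: [[0.119, 0.047, 0.992], [-0.993, -0.011, 0.12], [0.017, -0.999, 0.046]]
force: [-0.1, -0.9, -0.8]
opening: 0.64
```

Request:
{"method": "apply_moves", "body": {
  "steps": [
    {"x": 1, "y": 2, "z": -10, "spin": -0.006},
    {"x": 0, "y": 1, "z": -20, "spin": 0},
    {"x": 0, "y": 1, "z": -20, "spin": 0},
    {"x": 0, "y": 0, "z": -14, "spin": 0},
    {"x": 0, "y": 0, "z": -7, "spin": 0},
    {"x": 0, "y": 0, "z": 0, "spin": 0}
  ]
}}

```text
time_s: 72.0
position: [0.5947, 0.2592, 0.0709]
tcp_rot: [[0.105, 0.046, 0.993], [-0.994, -0.013, 0.106], [0.018, -0.999, 0.044]]
force: [0.1, -0.6, -0.0]
opening: 0.638
```

Run:
```python
from h import *
s=st(); print(yawdeg(s)); crop('side',150,200,150,120,5,'e6')
```

```text
72.0 [0.5947 0.2592 0.0709] rot [[0.105, 0.046, 0.993], [-0.994, -0.013, 0.106], [0.018, -0.999, 0.044]] F [ 0.1 -0.6 -0. ] op 0.638
-83.96
```

View pics/e6.png

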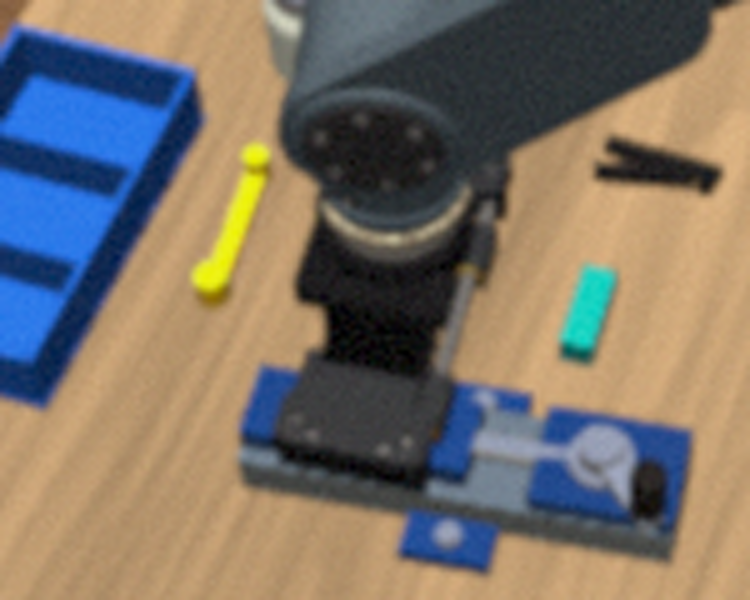

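Request:
{"method": "apply_moves", "body": {
  "steps": [
    {"x": 0, "y": 2, "z": 0, "spin": 0.006},
    {"x": 0, "y": 1, "z": 0, "spin": 0},
    {"x": 0, "y": 0, "z": 0, "spin": 0}
  ]
}}

```text
time_s: 72.35
position: [0.5966, 0.2629, 0.0734]
tcp_rot: [[0.111, 0.051, 0.992], [-0.994, -0.011, 0.112], [0.017, -0.999, 0.049]]
force: [0.4, -0.6, 0.2]
opening: 0.638
```

Request:
{"method": "apply_moves", "body": {
  "steps": [
    {"x": -2, "y": 0, "z": -6, "spin": 0},
    {"x": -1, "y": 0, "z": -9, "spin": 0},
    {"x": 0, "y": 0, "z": -6, "spin": 0},
    {"x": 0, "y": 0, "z": -3, "spin": 0},
    {"x": 0, "y": 0, "z": 0, "spin": 0}
  ]
}}

```text
time_s: 72.85
position: [0.5935, 0.2633, 0.0484]
tcp_rot: [[0.112, 0.052, 0.992], [-0.994, -0.011, 0.113], [0.017, -0.999, 0.051]]
force: [1.1, -0.1, 0.3]
opening: 0.636
```

Request:
{"method": "apply_moves", "body": {
  "steps": [
    {"x": 0.5, "y": -0.8, "z": -2.5, "spin": 0},
    {"x": 0, "y": 0, "z": -2, "spin": 0},
    {"x": 0, "y": 0, "z": 0, "spin": 0}
  ]
}}

```text
time_s: 73.15
position: [0.5944, 0.2623, 0.0442]
tcp_rot: [[0.112, 0.053, 0.992], [-0.994, -0.011, 0.113], [0.017, -0.999, 0.051]]
force: [-1.4, -0.5, 0.2]
opening: 0.643
```

Release, lift, and move aside (−y, up) for a clear view.

Request:
{"method": "apply_moves", "body": {
  "steps": [
    {"x": 0, "y": 0, "z": -0.5, "spin": 0},
    {"x": 0, "y": 0, "z": 0, "spin": 0},
    {"x": 0, "y": 0, "z": 0, "spin": 0},
    {"x": 0, "y": 0, "z": 5, "spin": 0},
    {"x": 0, "y": 0, "z": 15, "spin": 0},
    {"x": 0, "y": 0, "z": 30, "spin": 0},
    {"x": -4, "y": -5, "z": 35, "spin": 0},
    {"x": -10, "y": -25, "z": 15, "spin": 0},
    {"x": -15, "y": -35, "z": 0, "spin": 0},
    {"x": -15, "y": -40, "z": 0, "spin": 0},
    {"x": -15, "y": -40, "z": 0, "spin": 0},
    {"x": -10, "y": -30, "z": 0, "spin": 0}
  ],
  "grip": 66
}}

```text
time_s: 74.35
position: [0.5281, 0.0871, 0.1575]
tcp_rot: [[0.121, 0.072, 0.99], [-0.993, -0.008, 0.121], [0.017, -0.997, 0.07]]
force: [-0.5, -0.3, -0.5]
opening: 0.759
```

Run:
```python
from h import *
s=st(); print(yawdeg(s)); crop('side',170,240,140,85,5,'f1s'); crop('top',160,140,110,120,5,'f1t')
```

```text
74.35 [0.5281 0.0871 0.1575] rot [[0.121, 0.072, 0.99], [-0.993, -0.008, 0.121], [0.017, -0.997, 0.07]] F [-0.5 -0.3 -0.5] op 0.759
-83.08
```

View pics/f1s.png

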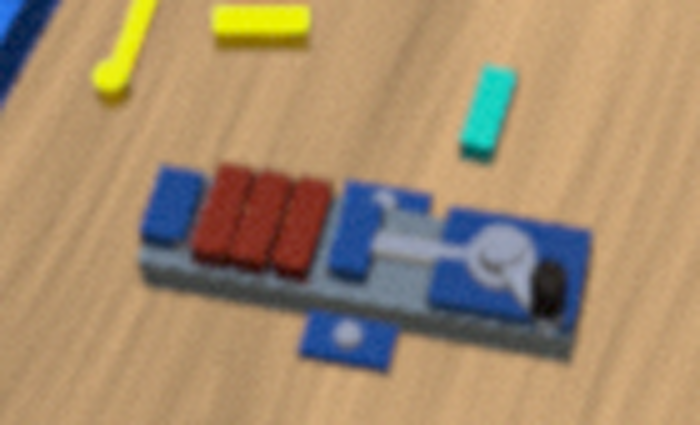

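View pics/f1t.png

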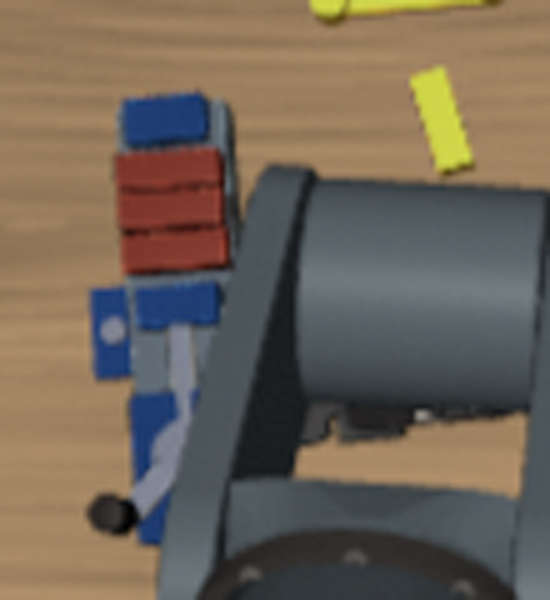

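Request:
{"method": "apply_moves", "body": {
  "steps": [
    {"x": 0, "y": 0, "z": 10, "spin": 0},
    {"x": 0, "y": 0, "z": -10, "spin": 0},
    {"x": 0, "y": 0, "z": -40, "spin": 0},
    {"x": 0, "y": 0, "z": 45, "spin": 0},
    {"x": 0, "y": 0, "z": 20, "spin": 0},
    {"x": 0, "y": 0, "z": 10, "spin": 0},
    {"x": 0, "y": 0, "z": 0, "spin": 0}
  ],
  "grip": 54
}}

```text
time_s: 75.15
position: [0.5278, 0.0913, 0.1736]
tcp_rot: [[0.123, 0.037, 0.992], [-0.992, -0.006, 0.123], [0.01, -0.999, 0.036]]
force: [-0.1, 0.4, 0.4]
opening: 0.621
```

Request:
{"method": "apply_moves", "body": {
  "steps": [
    {"x": -4, "y": 10, "z": 0, "spin": 0},
    {"x": -8, "y": 20, "z": 0, "spin": 0},
    {"x": -11, "y": 28, "z": 0, "spin": 0},
    {"x": -12, "y": 30, "z": 0, "spin": 0},
    {"x": -12, "y": 30, "z": 0, "spin": 0},
    {"x": -10, "y": 26, "z": 0, "spin": 0},
    {"x": -7, "y": 18, "z": 0, "spin": 0},
    {"x": -4, "y": 10, "z": 0, "spin": 0},
    {"x": -2, "y": 5, "z": 0, "spin": 0},
    {"x": 0, "y": 0, "z": 0, "spin": 0},
    {"x": 0, "y": 0, "z": 0, "spin": 0}
  ]
}}

```text
time_s: 76.25
position: [0.4506, 0.28, 0.1816]
tcp_rot: [[0.125, 0.055, 0.991], [-0.992, -0.001, 0.125], [0.008, -0.998, 0.054]]
force: [-0.2, -0.6, 0.9]
opening: 0.621
```

Request:
{"method": "apply_moves", "body": {
  "steps": [
    {"x": 0, "y": 0, "z": -10, "spin": 0},
    {"x": 0, "y": 0, "z": -20, "spin": 0},
    {"x": 0, "y": 0, "z": -22, "spin": 0},
    {"x": 0, "y": 0, "z": -20, "spin": 0},
    {"x": 0, "y": 0, "z": -12, "spin": 0},
    {"x": 0, "y": 0, "z": -5, "spin": 0},
    {"x": 0, "y": 0, "z": 0, "spin": 0}
  ]
}}

```text
time_s: 76.95
position: [0.4536, 0.2744, 0.0865]
tcp_rot: [[0.115, 0.056, 0.992], [-0.993, -0.002, 0.116], [0.009, -0.998, 0.055]]
force: [0.7, 0.8, 0.6]
opening: 0.619
```

Run:
```python
from h import *
s=st(); print(yawdeg(s)); crop('side',190,220,140,110,5,'f2')
```

```text
76.95 [0.4536 0.2744 0.0865] rot [[0.115, 0.056, 0.992], [-0.993, -0.002, 0.116], [0.009, -0.998, 0.055]] F [0.7 0.8 0.6] op 0.619
-83.37
```

View pics/f2.png

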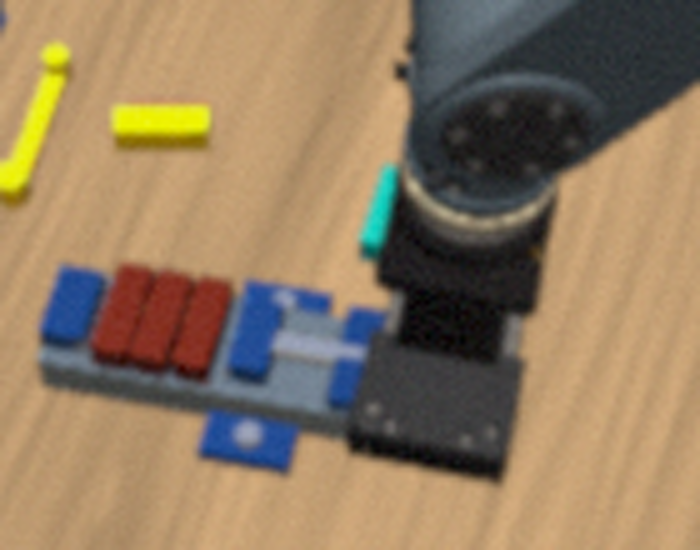

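Request:
{"method": "apply_moves", "body": {
  "steps": [
    {"x": -1, "y": 4, "z": -5, "spin": 0},
    {"x": -1, "y": 1.5, "z": -5, "spin": 0},
    {"x": 0, "y": 0, "z": 0, "spin": 0}
  ]
}}

```text
time_s: 77.3
position: [0.4531, 0.2805, 0.0776]
tcp_rot: [[0.115, 0.06, 0.992], [-0.993, -0.001, 0.115], [0.008, -0.998, 0.059]]
force: [-0.4, -0.2, 0.0]
opening: 0.62
```

Request:
{"method": "apply_moves", "body": {
  "steps": [
    {"x": 0, "y": 0, "z": -1.5, "spin": 0},
    {"x": 0, "y": 0, "z": 0, "spin": 0},
    {"x": 0, "y": 0, "z": 0, "spin": 0},
    {"x": 0, "y": 0, "z": 0, "spin": 0},
    {"x": 0, "y": 0, "z": 0, "spin": 0},
    {"x": 0, "y": 0, "z": 0, "spin": 0}
  ],
  "grip": 12
}}

```text
time_s: 77.9
position: [0.4537, 0.2808, 0.077]
tcp_rot: [[0.116, 0.062, 0.991], [-0.993, -0.001, 0.116], [0.008, -0.998, 0.061]]
force: [0.2, -2.8, -0.4]
opening: 0.22
```

```bash
python3 crank.py .4846 .25 20 9 -1
```

```text
77.9 [0.4537 0.2808 0.077 ] rot [[0.116, 0.062, 0.991], [-0.993, -0.001, 0.116], [0.008, -0.998, 0.061]] F [ 0.2 -2.8 -0.4] op 0.22
r 0.043656008974753496 ang 135.08093334505114
{"x": 11.8, "y": 9.9, "z": 0, "spin": 0},
{"x": 15.1, "y": 4.1, "z": 0, "spin": 0},
{"x": 15.6, "y": -1.3, "z": 0, "spin": 0},
{"x": 14.2, "y": -6.6, "z": 0, "spin": 0},
{"x": 11.1, "y": -11.0, "z": 0, "spin": 0},
{"x": 6.6, "y": -14.2, "z": 0, "spin": 0},
{"x": 1.4, "y": -15.6, "z": 0, "spin": 0},
{"x": -4.0, "y": -15.1, "z": 0, "spin": 0},
{"x": -8.9, "y": -12.8, "z": 0, "spin": 0},
```

```bash
python3 crank.py .4872 .25 20 9 -1
```

```text
77.9 [0.4537 0.2808 0.077 ] rot [[0.116, 0.062, 0.991], [-0.993, -0.001, 0.116], [0.008, -0.998, 0.061]] F [ 0.2 -2.8 -0.4] op 0.22
r 0.045534106953531495 ang 137.3916546202465
{"x": 12.8, "y": 9.1, "z": 0, "spin": 0},
{"x": 14.9, "y": 4.7, "z": 0, "spin": 0},
{"x": 15.6, "y": -0.7, "z": 0, "spin": 0},
{"x": 14.4, "y": -6.0, "z": 0, "spin": 0},
{"x": 11.5, "y": -10.6, "z": 0, "spin": 0},
{"x": 7.2, "y": -13.9, "z": 0, "spin": 0},
{"x": 2.0, "y": -15.5, "z": 0, "spin": 0},
{"x": -3.4, "y": -15.3, "z": 0, "spin": 0},
{"x": -8.4, "y": -13.2, "z": 0, "spin": 0},
```

Request:
{"method": "apply_moves", "body": {
  "steps": [
    {"x": 12.8, "y": 9.1, "z": 0, "spin": 0},
    {"x": 14.9, "y": 4.7, "z": 0, "spin": 0},
    {"x": 15.6, "y": -0.7, "z": 0, "spin": 0},
    {"x": 14.4, "y": -6, "z": 0, "spin": 0},
    {"x": 11.5, "y": -10.6, "z": 0, "spin": 0},
    {"x": 7.2, "y": -13.9, "z": 0, "spin": 0}
  ]
}}

```text
time_s: 78.5
position: [0.5263, 0.2732, 0.0771]
tcp_rot: [[0.11, 0.056, 0.992], [-0.994, 0.015, 0.11], [-0.008, -0.998, 0.057]]
force: [2.3, 5.4, -3.8]
opening: 0.219
```

```bash
python3 crank.py .4872 .25 20 9 -1
```

```text
78.5 [0.5263 0.2732 0.0771] rot [[0.11, 0.056, 0.992], [-0.994, 0.015, 0.11], [-0.008, -0.998, 0.057]] F [ 2.3  5.4 -3.8] op 0.219
r 0.04546595145359469 ang 30.648445885529487
{"x": 5.1, "y": -14.9, "z": 0, "spin": 0},
{"x": 0.2, "y": -15.6, "z": 0, "spin": 0},
{"x": -5.2, "y": -14.7, "z": 0, "spin": 0},
{"x": -9.9, "y": -12.1, "z": 0, "spin": 0},
{"x": -13.4, "y": -8.0, "z": 0, "spin": 0},
{"x": -15.4, "y": -2.9, "z": 0, "spin": 0},
{"x": -15.4, "y": 2.5, "z": 0, "spin": 0},
{"x": -13.6, "y": 7.7, "z": 0, "spin": 0},
{"x": -10.2, "y": 11.9, "z": 0, "spin": 0},
```

Request:
{"method": "apply_moves", "body": {
  "steps": [
    {"x": 5.1, "y": -14.9, "z": 0, "spin": 0},
    {"x": 0.2, "y": -15.6, "z": 0, "spin": 0},
    {"x": -5.2, "y": -14.7, "z": 0, "spin": 0},
    {"x": -9.9, "y": -12.1, "z": 0, "spin": 0},
    {"x": -13.4, "y": -8, "z": 0, "spin": 0},
    {"x": -15.4, "y": -2.9, "z": 0, "spin": 0}
  ]
}}

```text
time_s: 79.1
position: [0.4913, 0.2058, 0.0771]
tcp_rot: [[0.108, 0.066, 0.992], [-0.994, 0.022, 0.107], [-0.015, -0.998, 0.068]]
force: [2.6, 4.4, -6.7]
opening: 0.218
```

```bash
python3 crank.py .4872 .25 20 9 -1;  python3 - <<'E'
from h import *
crop('side',170,240,140,85,5,'f3')
E
```

```text
79.1 [0.4913 0.2058 0.0771] rot [[0.108, 0.066, 0.992], [-0.994, 0.022, 0.107], [-0.015, -0.998, 0.068]] F [ 2.6  4.4 -6.7] op 0.218
r 0.04440873276027051 ang -84.64368114691405
{"x": -15.5, "y": 0.7, "z": 0, "spin": 0},
{"x": -14.2, "y": 6.5, "z": 0, "spin": 0},
{"x": -11.1, "y": 11.0, "z": 0, "spin": 0},
{"x": -6.7, "y": 14.1, "z": 0, "spin": 0},
{"x": -1.5, "y": 15.6, "z": 0, "spin": 0},
{"x": 4.0, "y": 15.1, "z": 0, "spin": 0},
{"x": 8.9, "y": 12.9, "z": 0, "spin": 0},
{"x": 12.7, "y": 9.0, "z": 0, "spin": 0},
{"x": 15.1, "y": 4.1, "z": 0, "spin": 0},
```

View pics/f3.png

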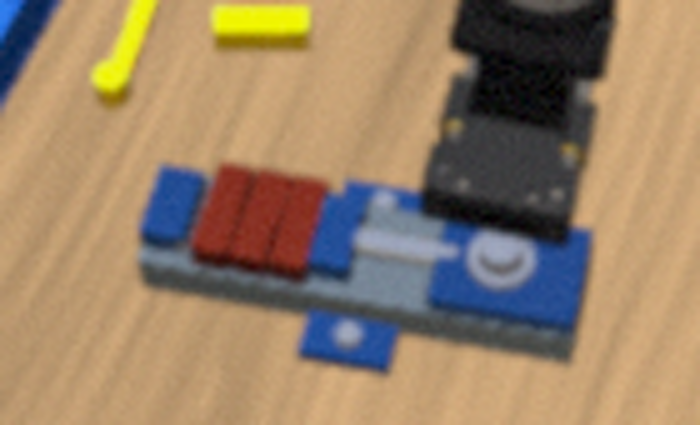

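Request:
{"method": "apply_moves", "body": {
  "steps": [
    {"x": -15.5, "y": 0.7, "z": 0, "spin": 0},
    {"x": -14.2, "y": 6.5, "z": 0, "spin": 0},
    {"x": -11.1, "y": 11, "z": 0, "spin": 0},
    {"x": -6.7, "y": 14.1, "z": 0, "spin": 0}
  ]
}}

```text
time_s: 79.55
position: [0.4447, 0.2364, 0.077]
tcp_rot: [[0.107, 0.073, 0.992], [-0.994, 0.021, 0.106], [-0.013, -0.997, 0.075]]
force: [3.2, -2.3, -3.1]
opening: 0.218
```

```bash
python3 crank.py .4872 .25 15 9 -1;  python3 - <<'E'
from h import *
crop('side',170,240,140,85,5,'f4')
E
```

```text
79.55 [0.4447 0.2364 0.077 ] rot [[0.107, 0.073, 0.992], [-0.994, 0.021, 0.106], [-0.013, -0.997, 0.075]] F [ 3.2 -2.3 -3.1] op 0.218
r 0.04460376468397837 ang -162.27716909045586
{"x": -2.5, "y": 11.4, "z": 0, "spin": 0},
{"x": 1.0, "y": 11.7, "z": 0, "spin": 0},
{"x": 4.0, "y": 11.1, "z": 0, "spin": 0},
{"x": 6.7, "y": 9.6, "z": 0, "spin": 0},
{"x": 9.0, "y": 7.6, "z": 0, "spin": 0},
{"x": 10.6, "y": 5.0, "z": 0, "spin": 0},
{"x": 11.6, "y": 2.1, "z": 0, "spin": 0},
{"x": 11.7, "y": -1.0, "z": 0, "spin": 0},
{"x": 11.1, "y": -4.0, "z": 0, "spin": 0},
```

View pics/f4.png

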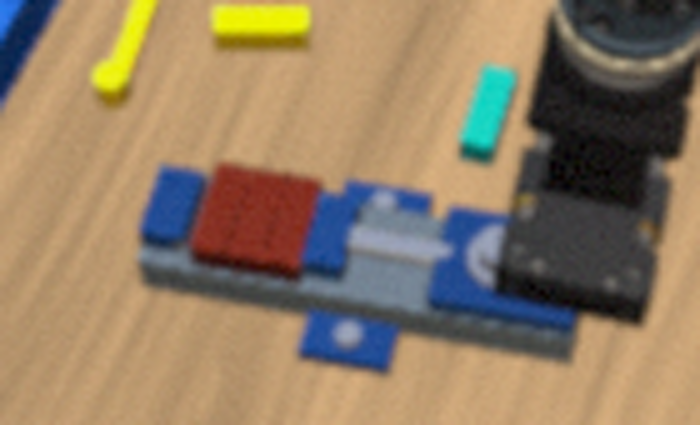

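Request:
{"method": "apply_moves", "body": {
  "steps": [
    {"x": -2.5, "y": 11.4, "z": 0, "spin": 0},
    {"x": 1, "y": 11.7, "z": 0, "spin": 0},
    {"x": 4, "y": 11.1, "z": 0, "spin": 0},
    {"x": 6.7, "y": 9.6, "z": 0, "spin": 0}
  ]
}}

```text
time_s: 80.0
position: [0.453, 0.2801, 0.077]
tcp_rot: [[0.112, 0.07, 0.991], [-0.994, 0.015, 0.111], [-0.008, -0.997, 0.071]]
force: [1.5, -5.4, 0.8]
opening: 0.218
```

```bash
python3 crank.py .4872 .25 8 9 -1;  python3 - <<'E'
from h import *
crop('side',170,240,140,85,5,'f5')
E
```

```text
80.0 [0.453  0.2801 0.077 ] rot [[0.112, 0.07, 0.991], [-0.994, 0.015, 0.111], [-0.008, -0.997, 0.071]] F [ 1.5 -5.4  0.8] op 0.218
r 0.0455879538939362 ang 138.6003330384769
{"x": 4.9, "y": 4.0, "z": 0, "spin": 0},
{"x": 5.0, "y": 3.7, "z": 0, "spin": 0},
{"x": 5.5, "y": 3.0, "z": 0, "spin": 0},
{"x": 5.9, "y": 2.2, "z": 0, "spin": 0},
{"x": 6.1, "y": 1.4, "z": 0, "spin": 0},
{"x": 6.3, "y": 0.5, "z": 0, "spin": 0},
{"x": 6.3, "y": -0.4, "z": 0, "spin": 0},
{"x": 6.2, "y": -1.2, "z": 0, "spin": 0},
{"x": 5.9, "y": -2.1, "z": 0, "spin": 0},
```

View pics/f5.png

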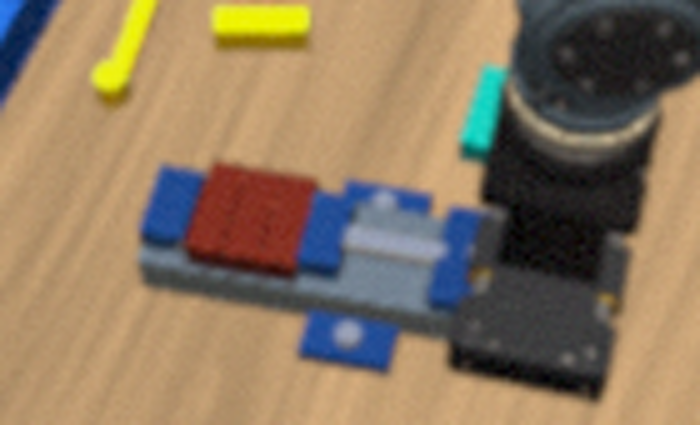

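Request:
{"method": "apply_moves", "body": {
  "steps": [
    {"x": 4.9, "y": 4, "z": 0, "spin": 0},
    {"x": 5, "y": 3.7, "z": 0, "spin": 0},
    {"x": 5.5, "y": 3, "z": 0, "spin": 0}
  ]
}}

```text
time_s: 80.35
position: [0.4689, 0.2921, 0.0769]
tcp_rot: [[0.113, 0.067, 0.991], [-0.994, 0.015, 0.112], [-0.007, -0.998, 0.068]]
force: [-1.0, -5.3, 2.3]
opening: 0.226
```

```bash
cat >> crank.py <<'E'
F=np.array(s['force'])[:2]; a0=np.arctan2(p[1],p[0]); print('tang',F@np.array([np.sin(a0),-np.cos(a0)]),'rad',F@p/np.linalg.norm(p))
E
python3 crank.py .4872 .25 8 6 -1
```

```text
80.35 [0.4689 0.2921 0.0769] rot [[0.113, 0.067, 0.991], [-0.994, 0.015, 0.112], [-0.007, -0.998, 0.068]] F [-1.  -5.3  2.3] op 0.226
r 0.04590866627248551 ang 113.49569612592586
{"x": 6.3, "y": 1.3, "z": 0, "spin": 0},
{"x": 6.2, "y": 1.3, "z": 0, "spin": 0},
{"x": 6.3, "y": 0.4, "z": 0, "spin": 0},
{"x": 6.3, "y": -0.5, "z": 0, "spin": 0},
{"x": 6.1, "y": -1.4, "z": 0, "spin": 0},
{"x": 5.9, "y": -2.2, "z": 0, "spin": 0},
tang -3.0638165553615146 rad -4.460278448726941
```

Request:
{"method": "apply_moves", "body": {
  "steps": [
    {"x": 6, "y": 1.3, "z": 0, "spin": 0},
    {"x": 6.2, "y": 1, "z": 0, "spin": 0}
  ]
}}

```text
time_s: 80.55
position: [0.4805, 0.2954, 0.077]
tcp_rot: [[0.112, 0.064, 0.992], [-0.994, 0.016, 0.111], [-0.009, -0.998, 0.065]]
force: [-2.3, -0.9, 3.2]
opening: 0.224
```

```bash
python3 crank.py .4872 .25 8 4 -1
```

```text
80.55 [0.4805 0.2954 0.077 ] rot [[0.112, 0.064, 0.992], [-0.994, 0.016, 0.111], [-0.009, -0.998, 0.065]] F [-2.3 -0.9  3.2] op 0.224
r 0.0458843290951228 ang 98.40975597494207
{"x": 6.4, "y": -0.4, "z": 0, "spin": 0},
{"x": 6.3, "y": -0.4, "z": 0, "spin": 0},
{"x": 6.2, "y": -1.3, "z": 0, "spin": 0},
{"x": 5.9, "y": -2.1, "z": 0, "spin": 0},
tang -2.421236927358452 rad -0.5586180714403846
```

Request:
{"method": "apply_moves", "body": {
  "steps": [
    {"x": 6.3, "y": -0.4, "z": 0, "spin": 0},
    {"x": 6.3, "y": -0.6, "z": 0, "spin": 0}
  ]
}}

```text
time_s: 80.75
position: [0.4935, 0.2955, 0.0769]
tcp_rot: [[0.111, 0.063, 0.992], [-0.994, 0.017, 0.11], [-0.01, -0.998, 0.064]]
force: [-3.3, -1.0, 3.7]
opening: 0.22
```

```bash
python3 crank.py .4872 .25 8 4 -1
```

```text
80.75 [0.4935 0.2955 0.0769] rot [[0.111, 0.063, 0.992], [-0.994, 0.017, 0.11], [-0.01, -0.998, 0.064]] F [-3.3 -1.   3.7] op 0.22
r 0.04594288841494353 ang 82.12740848484907
{"x": 6.0, "y": -2.2, "z": 0, "spin": 0},
{"x": 5.9, "y": -2.1, "z": 0, "spin": 0},
{"x": 5.5, "y": -2.9, "z": 0, "spin": 0},
{"x": 5.1, "y": -3.7, "z": 0, "spin": 0},
tang -3.1220027022266796 rad -1.4896897463652583
```

Request:
{"method": "apply_moves", "body": {
  "steps": [
    {"x": 6, "y": -2, "z": 0, "spin": 0},
    {"x": 5.9, "y": -2.1, "z": 0, "spin": 0}
  ]
}}

```text
time_s: 80.95
position: [0.506, 0.2919, 0.0769]
tcp_rot: [[0.111, 0.062, 0.992], [-0.994, 0.019, 0.11], [-0.012, -0.998, 0.064]]
force: [-5.7, 0.7, 5.0]
opening: 0.219
```

```bash
python3 crank.py .4872 .25 8 4 -1;  python3 - <<'E'
from h import *
crop('side',170,240,140,85,5,'f6')
E
```

```text
80.95 [0.506  0.2919 0.0769] rot [[0.111, 0.062, 0.992], [-0.994, 0.019, 0.11], [-0.012, -0.998, 0.064]] F [-5.7  0.7  5. ] op 0.219
r 0.04594999582931388 ang 65.82336174899572
{"x": 5.1, "y": -3.8, "z": 0, "spin": 0},
{"x": 5.1, "y": -3.7, "z": 0, "spin": 0},
{"x": 4.5, "y": -4.4, "z": 0, "spin": 0},
{"x": 3.8, "y": -5.0, "z": 0, "spin": 0},
tang -5.521453953355995 rad -1.6736551159373718
```

View pics/f6.png

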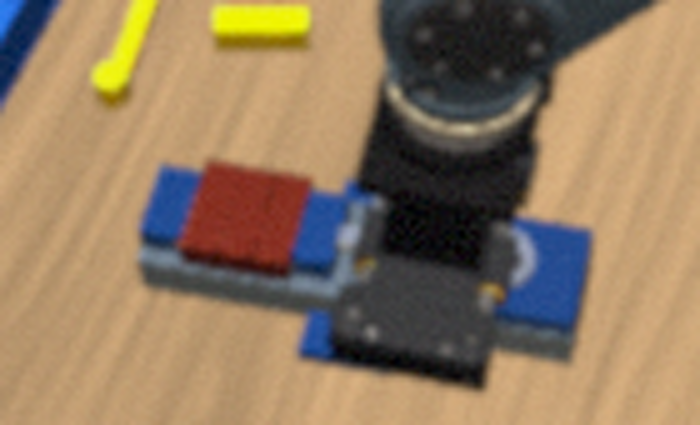

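Request:
{"method": "apply_moves", "body": {
  "steps": [
    {"x": 4, "y": -2.7, "z": 0, "spin": 0}
  ]
}}

```text
time_s: 81.1
position: [0.5102, 0.2895, 0.0769]
tcp_rot: [[0.109, 0.061, 0.992], [-0.994, 0.02, 0.108], [-0.013, -0.998, 0.063]]
force: [-5.8, 5.9, 4.4]
opening: 0.219
```

```bash
python3 crank.py .4872 .25 8 2 -1
```

```text
81.1 [0.5102 0.2895 0.0769] rot [[0.109, 0.061, 0.992], [-0.994, 0.02, 0.108], [-0.013, -0.998, 0.063]] F [-5.8  5.9  4.4] op 0.219
r 0.045742040378667234 ang 59.804591160640435
{"x": 4.8, "y": -4.2, "z": 0, "spin": 0},
{"x": 4.7, "y": -4.2, "z": 0, "spin": 0},
tang -7.960688714171409 rad 2.215624354750652
```

Request:
{"method": "apply_moves", "body": {
  "steps": [
    {"x": 3.2, "y": -2.8, "z": 0, "spin": 0}
  ]
}}

```text
time_s: 81.2
position: [0.5128, 0.2879, 0.077]
tcp_rot: [[0.107, 0.06, 0.992], [-0.994, 0.022, 0.106], [-0.016, -0.998, 0.062]]
force: [-5.9, 8.2, 3.6]
opening: 0.22
```

```bash
python3 crank.py .4872 .25 8 2 -1
```

```text
81.2 [0.5128 0.2879 0.077 ] rot [[0.107, 0.06, 0.992], [-0.994, 0.022, 0.106], [-0.016, -0.998, 0.062]] F [-5.9  8.2  3.6] op 0.22
r 0.0457198564341668 ang 55.92248128376125
{"x": 4.5, "y": -4.5, "z": 0, "spin": 0},
{"x": 4.4, "y": -4.5, "z": 0, "spin": 0},
tang -9.485627187592193 rad 3.507295881230467
```

Request:
{"method": "apply_moves", "body": {
  "steps": [
    {"x": 3.3, "y": -3.5, "z": 0, "spin": 0},
    {"x": 3, "y": -3.2, "z": 0, "spin": 0}
  ]
}}

```text
time_s: 81.4
position: [0.5169, 0.2847, 0.0769]
tcp_rot: [[0.104, 0.056, 0.993], [-0.994, 0.029, 0.102], [-0.023, -0.998, 0.059]]
force: [-6.6, 10.3, 1.5]
opening: 0.22
```

```bash
python3 crank.py .4872 .25 8 2 -1
python3 - <<'E'
from h import *
crop('side',170,240,140,85,5,'f7')
E
```

```text
81.4 [0.5169 0.2847 0.0769] rot [[0.104, 0.056, 0.993], [-0.994, 0.029, 0.102], [-0.023, -0.998, 0.059]] F [-6.6 10.3  1.5] op 0.22
r 0.04569981678912362 ang 49.479758106757714
{"x": 4.0, "y": -4.9, "z": 0, "spin": 0},
{"x": 3.8, "y": -5.0, "z": 0, "spin": 0},
tang -11.72285366186021 rad 3.5920781427346147
```

View pics/f7.png

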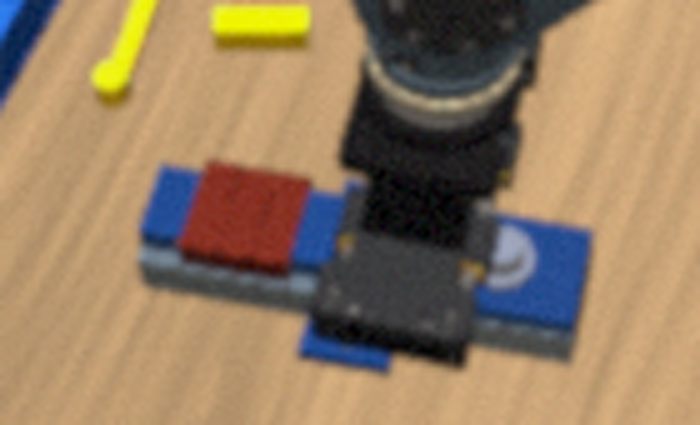

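Request:
{"method": "apply_moves", "body": {
  "steps": [
    {"x": 2.5, "y": -3, "z": 0, "spin": 0},
    {"x": 2.4, "y": -3, "z": 0, "spin": 0}
  ]
}}

```text
time_s: 81.65
position: [0.5187, 0.2831, 0.0769]
tcp_rot: [[0.1, 0.051, 0.994], [-0.995, 0.036, 0.098], [-0.031, -0.998, 0.054]]
force: [-6.2, 11.4, 2.5]
opening: 0.222
```

```bash
python3 crank.py .4872 .25 8 1 -1
```

```text
81.65 [0.5187 0.2831 0.0769] rot [[0.1, 0.051, 0.994], [-0.995, 0.036, 0.098], [-0.031, -0.998, 0.054]] F [-6.2 11.4  2.5] op 0.222
r 0.04570411643916653 ang 46.428040645881964
{"x": 3.8, "y": -5.1, "z": 0, "spin": 0},
tang -12.322189808606739 rad 3.9476770620558495
```

Tight. Release and clear away.

Request:
{"method": "apply_moves", "body": {
  "steps": [
    {"x": 0, "y": 0, "z": 0, "spin": 0},
    {"x": 0, "y": 0, "z": 0, "spin": 0},
    {"x": 0, "y": 0, "z": 0, "spin": 0},
    {"x": 0, "y": 0, "z": 10, "spin": 0},
    {"x": 0, "y": 0, "z": 25, "spin": 0},
    {"x": 0, "y": 0, "z": 40, "spin": 0},
    {"x": 0, "y": 0, "z": 40, "spin": 0},
    {"x": -10, "y": -20, "z": 20, "spin": 0},
    {"x": -10, "y": -40, "z": 0, "spin": 0},
    {"x": -10, "y": -40, "z": 0, "spin": 0},
    {"x": -10, "y": -40, "z": 0, "spin": 0},
    {"x": 0, "y": -40, "z": 0, "spin": 0}
  ],
  "grip": 54
}}

```text
time_s: 82.85
position: [0.49, 0.1008, 0.2251]
tcp_rot: [[0.103, 0.086, 0.991], [-0.994, 0.042, 0.1], [-0.033, -0.995, 0.089]]
force: [0.3, -0.5, 0.2]
opening: 0.619
```

Request:
{"method": "apply_moves", "body": {
  "steps": [
    {"x": 0, "y": -40, "z": 10, "spin": 0},
    {"x": 0, "y": -40, "z": 10, "spin": 0},
    {"x": 0, "y": -30, "z": 0, "spin": 0},
    {"x": 0, "y": -15, "z": 0, "spin": 0},
    {"x": 0, "y": 0, "z": 0, "spin": 0},
    {"x": 0, "y": 0, "z": 0, "spin": 0}
  ]
}}

```text
time_s: 83.45
position: [0.4929, -0.0397, 0.2524]
tcp_rot: [[0.092, 0.102, 0.991], [-0.996, 0.03, 0.089], [-0.021, -0.994, 0.104]]
force: [-0.1, -0.4, 0.4]
opening: 0.617
```

Run:
```python
from h import *
s=st(); crop('side',170,240,140,85,5,'g1s'); cap('top','g1'); cap('side','g1full'); crop('top',160,140,110,120,5,'g1t'); crop('side',240,110,120,110,5,'g1b')
```

```text
83.45 [ 0.4929 -0.0397  0.2524] rot [[0.092, 0.102, 0.991], [-0.996, 0.03, 0.089], [-0.021, -0.994, 0.104]] F [-0.1 -0.4  0.4] op 0.617
```

View pics/g1s.png

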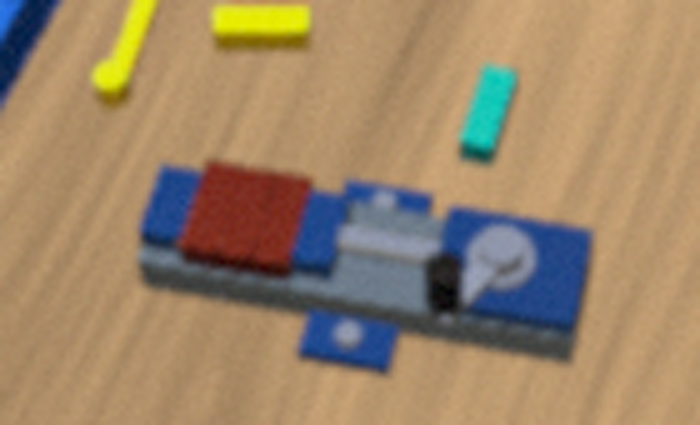

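View pics/g1t.png

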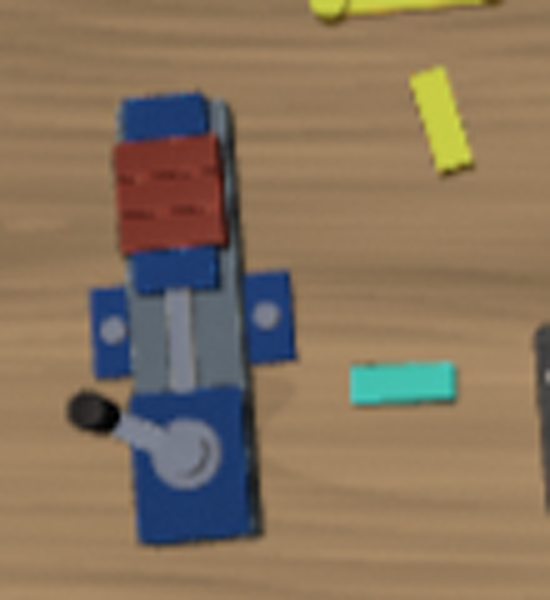

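View pics/g1b.png

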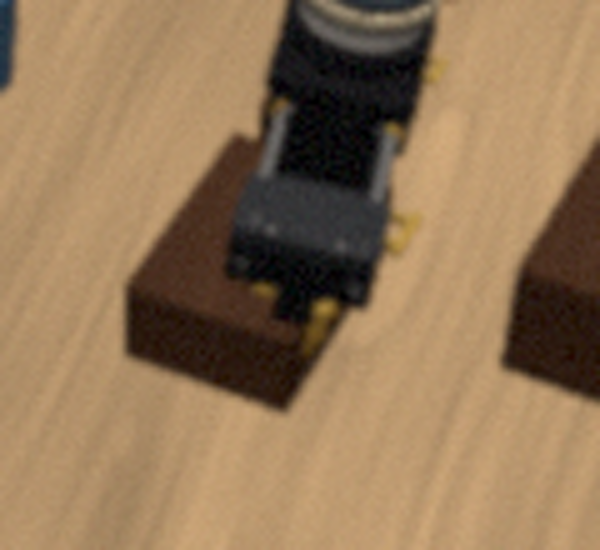

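View pics/g1.png

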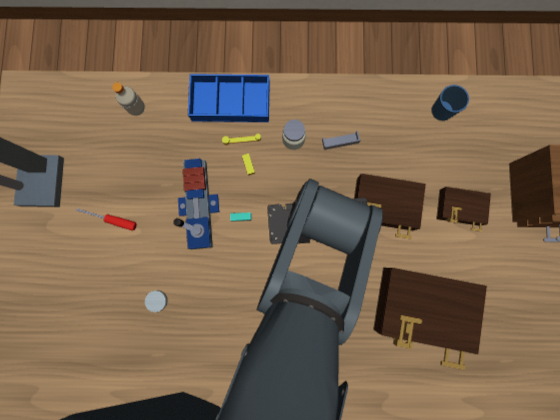

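Request:
{"method": "apply_moves", "body": {
  "steps": [
    {"x": 0, "y": 20, "z": 0, "spin": 0},
    {"x": 0, "y": 35, "z": 0, "spin": 0},
    {"x": 0, "y": 35, "z": 0, "spin": 0},
    {"x": 0, "y": 20, "z": 0, "spin": 0},
    {"x": 0, "y": 0, "z": 0, "spin": 0}
  ]
}}

```text
time_s: 84.2
position: [0.4919, 0.0788, 0.251]
tcp_rot: [[0.099, 0.1, 0.99], [-0.995, 0.032, 0.096], [-0.022, -0.995, 0.102]]
force: [0.5, -1.6, -0.3]
opening: 0.62
```

Run:
```python
from h import *
st(); crop('top',340,165,95,85,6,'g2b'); crop('side',240,110,120,110,5,'g2s')
```

```text
84.2 [0.4919 0.0788 0.251 ] rot [[0.099, 0.1, 0.99], [-0.995, 0.032, 0.096], [-0.022, -0.995, 0.102]] F [ 0.5 -1.6 -0.3] op 0.62
```

View pics/g2b.png

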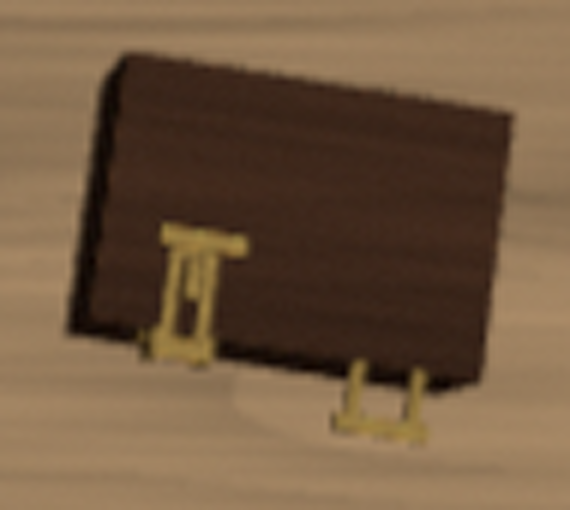

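View pics/g2s.png

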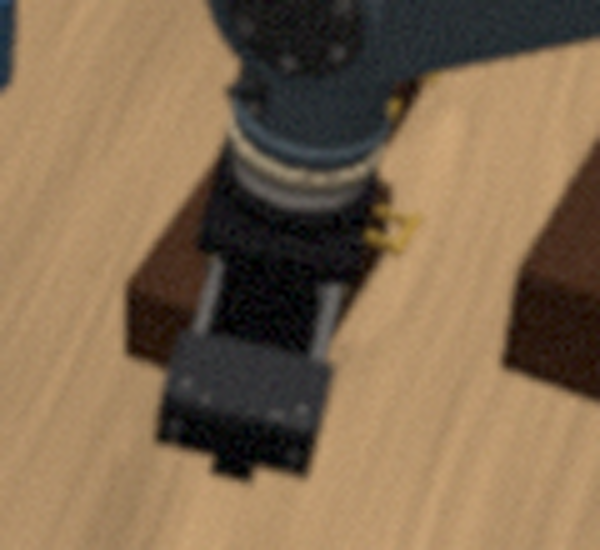

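The box crop matches the start picture: the lid is shut, the hasp bar is at (205,240) as before, and the pull is at (378,424). I'm handing in.

```bash
python3 -c "
from rig import job
print(job.hand_in())"
```

```text
the job is handed in; nothing more can be done
None
```

The job is done and handed in at about 84 s of the 210 s. The maple block is in the middle-sized walnut box, and the three rosewood blanks that were there are clamped in the vise.

- **Box:** I swung the hasp off, opened the lid, set the block on the box floor, shut the lid and swung the hasp back. The last top picture matches the start picture, with the hasp bar and the pull at the same pixels. I saw the block lying in the box before shutting the lid, not after.
- **Vise row:** I opened the jaws to a gap of about 78 mm, laid the blanks flat side by side, then cranked the jaw shut. One blank was knocked aside during the run, so I found it again before picking it up.
- **Clamping:** The force along the crank's turn rose from about 3 N to about 12 N, which by the given ratio is roughly 160 N on the row. The final pictures show no gaps in the row.
- **Centring:** The row lies within about 1 mm of the vise's centre line, judged before the jaw closed.
- **Disagreement:** The top camera read about 3 mm low in y at the crank axis compared with the arm's own position. I centred the row on the arm's reading.
- **Tilt:** The tool drifted up to about 8° off vertical during the box work. I brought it back to about 1° before picking up the blanks, and it wandered between about 1° and 6° after that. It did not affect any grasp or placement that I could see.
- **Bystanders:** The other bench items I could see in the last pictures had not moved.

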